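# Scoop the brass stems out of the tipping bin and rack them

## Task

Lift the near end of the parts bin by its handle until it is tipped fully back on its stop and all the brass stems have rolled to the far wall, then use the scoop to lift them out of that corner and tip them into the tray, never reaching for a stem in the bin with the fingers, and leaving the bin tipped until all of them lie in the tray together. Then take the stems from the tray and drop each end-down, fully home, into a cell of its own in the slanted rack; put the scoop back flat on its mat and push the empty bin down flat again. Leave everything else on the bench where it is.

Things in the scene. Friction and masses are not known exactly. Their poses are not given: they have to be found in the camera images.
- binbase: Low fixed steel plate, 250 x 130 x 8 mm, that carries the tipping bin. Origin under its middle on the table; x points from the handle end to the hinge end (away from the robot), y to the left.
- bin (a joint): Tilt of the grey open bin (rad): 0 flat, 0.47 fully tipped on its stop. It hinges at its far end, 4 mm under point bin_corner: lift the near end by the handle (11 to 15 N). Stiff: it stays where left and must be pushed down again. Inside 232 mm long (x), 156 wide (y), 4 mm walls; far wall 100 mm high, sides 66 (36 over the nearest 60), near wall 22. Inner floor 18 mm above the table when flat.
- bin_handle (a point): Middle of the bin's handle, a horizontal round steel bar 10 mm thick and 98 mm long (along y), 39 mm of open space between it and the near wall, 32 mm above the table when the bin is flat, 280 mm from the hinge. Its orientation is the bin's: z is normal to the bin's floor, x points along the floor to the far wall.
- bin_corner (a point): On the bin's inner floor at the foot of the far wall, midway across: the corner where contents gather when the bin is tipped. Same orientation as the bin; the floor runs from here along -x, the far wall up along +z.
- scoop: Aluminium scoop, about 160 g. Origin under the blade; x towards the open front (nose), z up. Blade flat, 120 mm long (x from -50 to +70), 142 wide, 2 thick; back wall 46 mm high at x = -48; side walls 26 mm high from x = -50 to +10 only. A black post behind the back wall (x = -56) carries the handle, which leans backwards. Starts flat on the mat.
- scoop_grip (a point): Where to grip the scoop: the middle of the flat handle bar, at (-69, 0, 110) mm in the scoop's frame. The bar is 14 mm thick (along y, between the fingers), 30 mm wide and 80 mm long, and leans back 20 degrees: its long axis is (-0.342, 0, 0.940) in the scoop's frame.
- mat: Fixed black rubber mat, 150 (x) x 170 (y) x 3 mm: the scoop's place. Origin under its middle.
- tray: Fixed dark steel tray. Flat floor 150 (x) x 155 (y) mm, 5 mm thick; all round it the edge flares up and outwards at 25 degrees for 34 mm, to 19 mm above the table, 212 x 217 mm over all. Origin under its middle on the table.
- rack: Fixed wooden rack, 140 (x) x 193 (y) mm, origin on the table, 35 mm in -x of its middle. Four narrow cells along y, on a board sloping up at 45 degrees towards +x: a stem goes in end-down along (-0.707, 0, -0.707). Cells 62 mm deep, 42 wide (y), 40 high across the slope, 47 mm apart; the board runs on 68 mm above their mouths. A stem fully home has its middle at (23, cell's y, 66) mm.
- cell1 (a point): Centre of the mouth of rack cell 1 (1 at +y to 4 at -y), on the cell's axis, 62 mm along the slope above the cell's foot and 20 mm above the sloping board. Rack's orientation.
- cell2 (a point): Centre of the mouth of rack cell 2 (1 at +y to 4 at -y), on the cell's axis, 62 mm along the slope above the cell's foot and 20 mm above the sloping board. Rack's orientation.
- cell3 (a point): Centre of the mouth of rack cell 3 (1 at +y to 4 at -y), on the cell's axis, 62 mm along the slope above the cell's foot and 20 mm above the sloping board. Rack's orientation.
- cell4 (a point): Centre of the mouth of rack cell 4 (1 at +y to 4 at -y), on the cell's axis, 62 mm along the slope above the cell's foot and 20 mm above the sloping board. Rack's orientation.
- stem1: Brass lamp stem: a shaft 9 mm in diameter with a 30 mm ball at each end, 110 mm long over all (ball centres 80 mm apart, 50 mm of bare shaft), about 60 g, all alike. Origin at its middle, x along the shaft, either way round. Lying, its axis is 15 mm above the surface, and it rolls off a slope of 0.13 rad. Starts lying across the bin (roughly along its y). Some of the four may be absent.
- stem2: Brass lamp stem: a shaft 9 mm in diameter with a 30 mm ball at each end, 110 mm long over all (ball centres 80 mm apart, 50 mm of bare shaft), about 60 g, all alike. Origin at its middle, x along the shaft, either way round. Lying, its axis is 15 mm above the surface, and it rolls off a slope of 0.13 rad. Starts lying across the bin (roughly along its y). Some of the four may be absent.
- stem3: Brass lamp stem: a shaft 9 mm in diameter with a 30 mm ball at each end, 110 mm long over all (ball centres 80 mm apart, 50 mm of bare shaft), about 60 g, all alike. Origin at its middle, x along the shaft, either way round. Lying, its axis is 15 mm above the surface, and it rolls off a slope of 0.13 rad. Starts lying across the bin (roughly along its y). Some of the four may be absent.
- stem4: Brass lamp stem: a shaft 9 mm in diameter with a 30 mm ball at each end, 110 mm long over all (ball centres 80 mm apart, 50 mm of bare shaft), about 60 g, all alike. Origin at its middle, x along the shaft, either way round. Lying, its axis is 15 mm above the surface, and it rolls off a slope of 0.13 rad. Starts lying across the bin (roughly along its y). Some of the four may be absent.
- polish: Bystander: brown glass bottle, 52 mm across, 130 mm high, origin under it.
- varnish: Bystander: steel can, 84 mm across, 100 mm high, origin under it.
- finial: Bystander: brass finial, 60 mm across, 100 mm high, origin under it.
- jar: Bystander: white pot with two wooden sticks, 72 mm across, 85 mm high, the sticks to 145 mm; origin under it.
- carton: Bystander: cardboard box 90 x 70 x 60 mm, origin under it.

How it is judged (in metres and radians):
On the way, in this order (a step that is already met when the one before it is completed fails the run):
1. the bin is tipped on to its stop and every stem has rolled down to the far wall (value of joint bin above 0.42 rad and x of stem1 in the frame of bin between -0.14 and 0.02 m and y of stem1 in the frame of bin between -0.085 and 0.085 m and z of stem1 in the frame of bin between -0.01 and 0.075 m and x of stem2 in the frame of bin between -0.14 and 0.02 m and y of stem2 in the frame of bin between -0.085 and 0.085 m and z of stem2 in the frame of bin between -0.01 and 0.075 m and x of stem3 in the frame of bin between -0.14 and 0.02 m and y of stem3 in the frame of bin between -0.085 and 0.085 m and z of stem3 in the frame of bin between -0.01 and 0.075 m and x of stem4 in the frame of bin between -0.14 and 0.02 m and y of stem4 in the frame of bin between -0.085 and 0.085 m and z of stem4 in the frame of bin between -0.01 and 0.075 m), for 0.3 s.
2. every stem lies in the tray, clear of the scoop, the bin still tipped (value of joint bin above 0.42 rad and x of stem1 in the frame of tray between -0.1 and 0.1 m and y of stem1 in the frame of tray between -0.105 and 0.105 m and z of stem1 in the frame of tray between 0.008 and 0.065 m and x of stem2 in the frame of tray between -0.1 and 0.1 m and y of stem2 in the frame of tray between -0.105 and 0.105 m and z of stem2 in the frame of tray between 0.008 and 0.065 m and x of stem3 in the frame of tray between -0.1 and 0.1 m and y of stem3 in the frame of tray between -0.105 and 0.105 m and z of stem3 in the frame of tray between 0.008 and 0.065 m and x of stem4 in the frame of tray between -0.1 and 0.1 m and y of stem4 in the frame of tray between -0.105 and 0.105 m and z of stem4 in the frame of tray between 0.008 and 0.065 m and linear speed of each of stem1, stem2, stem3, stem4 below 0.1 m/s and contact force between scoop and stem1 below 0.05 N and contact force between scoop and stem2 below 0.05 N and contact force between scoop and stem3 below 0.05 N and contact force between scoop and stem4 below 0.05 N), for 0.2 s.
At the end, for the whole second after the job is handed in: Every stem that is present stands end-down in a rack cell, its middle within about 15 mm of the fully home place and its shaft at most 60 degrees from upright, at rest; the bin lies flat (within 0.04 rad); the scoop lies level on its mat, its origin within 50 mm of the mat's middle (x of stem1 in the frame of rack between 0.005 and 0.041 m and y of stem1 in the frame of rack between -0.094 and 0.094 m and z of stem1 in the frame of rack between 0.05 and 0.082 m and (angle between stem1's own x axis and vertical below 1.05 rad or angle between stem1's own x axis and vertical above 2.09 rad) and linear speed of each of stem1, stem2, stem3, stem4, scoop below 0.02 m/s and x of stem2 in the frame of rack between 0.005 and 0.041 m and y of stem2 in the frame of rack between -0.094 and 0.094 m and z of stem2 in the frame of rack between 0.05 and 0.082 m and (angle between stem2's own x axis and vertical below 1.05 rad or angle between stem2's own x axis and vertical above 2.09 rad) and x of stem3 in the frame of rack between 0.005 and 0.041 m and y of stem3 in the frame of rack between -0.094 and 0.094 m and z of stem3 in the frame of rack between 0.05 and 0.082 m and (angle between stem3's own x axis and vertical below 1.05 rad or angle between stem3's own x axis and vertical above 2.09 rad) and x of stem4 in the frame of rack between 0.005 and 0.041 m and y of stem4 in the frame of rack between -0.094 and 0.094 m and z of stem4 in the frame of rack between 0.05 and 0.082 m and (angle between stem4's own x axis and vertical below 1.05 rad or angle between stem4's own x axis and vertical above 2.09 rad) and value of joint bin below 0.04 rad and horizontal distance between scoop and mat below 0.05 m and height (world z) of scoop below 0.012 m and angle between scoop's own z axis and vertical below 0.1 rad); the robot touches nothing.
It fails at once if the fingers touch a stem inside the bin ((contact force between the fingers and stem1 above 0.5 N and (x of stem1 in the frame of bin between -0.235 and 0.02 m and y of stem1 in the frame of bin between -0.085 and 0.085 m and z of stem1 in the frame of bin between -0.01 and 0.075 m)) or (contact force between the fingers and stem2 above 0.5 N and (x of stem2 in the frame of bin between -0.235 and 0.02 m and y of stem2 in the frame of bin between -0.085 and 0.085 m and z of stem2 in the frame of bin between -0.01 and 0.075 m)) or (contact force between the fingers and stem3 above 0.5 N and (x of stem3 in the frame of bin between -0.235 and 0.02 m and y of stem3 in the frame of bin between -0.085 and 0.085 m and z of stem3 in the frame of bin between -0.01 and 0.075 m)) or (contact force between the fingers and stem4 above 0.5 N and (x of stem4 in the frame of bin between -0.235 and 0.02 m and y of stem4 in the frame of bin between -0.085 and 0.085 m and z of stem4 in the frame of bin between -0.01 and 0.075 m))).
It fails at once if a bystander is shifted by more than 40 mm (distance of any of polish, varnish, finial, jar, carton from where it was at the start of the episode above 0.04 m).
Of stem1, stem2, stem3, stem4 only 2 to 4 are there at a start; the rules pass over those that are not, and their reading is None.
At some moment in a run one of scoop may be knocked a few centimetres aside while the robot is not near it.
It also fails if it takes over 210 s, if anything falls off the work surface, if the arm or the gripper's body presses on something with over 40 N, if the wrist force passes 120 N, or if a joint passes its speed limit or range.

## Robot

A 7-joint arm with a two-finger parallel gripper is mounted at the origin on the work surface. World frame = base frame: x ahead of the robot, y to its left, z up, the work surface at z = 0. Lengths are in m, angles in degrees, forces in N, time in s.
With the tool pointing down it reaches from about 0.4 to 0.9 m from the base axis. Payload 5.5 kg.
Tool frame: the origin (TCP) lies at the very end of the fingers, on their centre line; the grasp point (between the pads) lies 19 mm behind it; z points along the fingers, y is the line along which they close (so a half turn about z gives the same grasp; the last joint's range is limited). The gripper opens to 92 mm and grips with 3 to 60 N. Pads are 19 mm wide; open, the fingers measure 130 mm over their backs; the gripper's body (75 mm by 190 mm) begins 47 mm behind the grasp point.
Start: joints at [15.08, 28.699, -24.465, 88.831, 12.651, 65.22, -12.049], TCP at [0.65, 0, 0.199] pointing down, gripper open.
Joint ranges: [-164.97, 164.97], [-17.58, 116.51], [-87.97, 89.64], [11.32, 138.91], [-80.73, 260.73], [10.89, 115.49], [-147.41, 147.41]. Speed limits (degrees/s): [147.25, 147.25, 180, 180, 180, 180, 180].

## Interface

Orientations are given as [roll, pitch, yaw] about the fixed x, y, z axes, in that order (R = Rz(yaw) Ry(pitch) Rx(roll)).
In Python, from plant import robot, imaging, silhouettes gives the robot as it stands.
- The arm moves only by the tool drive_tool, never from a script. Its argument "commands" is one flat list of numbers, 7 for each row, row after row: the closure, from -1 (fully open) to 1 (shut), then the shift along the world's x, y, z in mm, then the turn, a rotation vector about the world's x, y, z in degrees. A call has 1 to 20 rows; each row is the pose to reach, as a shift and turn from the pose commanded when the call began; what a row does not reach only later rows make up. A row lasts 1/12 s, in which the tool goes at most 41.7 mm and 7.16 degrees, less where a joint would pass 70% of its speed; a pose out of reach is approached as far as the arm can. A call with a gripper value outside its range is refused whole. The fingers move at their own pace and stop on an object; "squeeze" is the grip in N (left out, the last holds). Time passes only in rows, so rows that repeat a pose let the fingers close. It gives the time, the measured TCP pose, the force, the opening and the grip force at its end, in the units of the state.
- robot.read_state(): the state, without advancing time (a new reading comes with each control period).
- imaging.snapshot(name): name is "scene" or "side" or "wrist"; returns (picture, depth): 384x512x3 uint8, red, green, blue; 384x512 float32, m along the optical axis (not along the pixel's ray), 0 where there is no reading.
- imaging.calibration(name): a dict with "fx", "fy", "cx", "cy" (pixels), "position" and "rotation" of the camera in the world; the wrist camera has in their place "tool_from_camera" (4x4, takes a point from camera to tool coordinates, whose origin is the TCP and whose axes are the flange's). Camera axes: x right, y down, z forward; pixel columns grow to the right and rows downward; lengths in m; the calibration is good to about 2 mm. A picture is of the moment at which its call begins: read the wrist's pose just before it. calibration takes no time and is no camera call.
- robot.close_job(): hands the job in; it is judged then, once.
Trained networks look in the newest picture that a camera, given by its name, has taken for a name from the list of things; names that differ only in an ending like _2 or _b are one class to them, and where a whole thing is asked for, a point or a joint stands for the part that bears it (a point fixed in the world has none). Each returns a list of dicts, best first, with "confidence" (0 to 1); they miss things now and then, are a little off and sometimes report something else, mostly with a low value. They report only what shows in the picture. A call takes as long as a camera call.
- silhouettes(query, camera): "pixels" (384x512 bool, what is visible of it) and "extent" ([left, top, right, bottom] in pixels, round what is visible of it).
The state is a dict: "t": time; "q": joint angles; "qvel": joint speeds; "effort": joint torques, N m; "eef_pos": TCP position; "ee_rot": TCP orientation; "ft_force": force on the tool from outside, world axes, zero at the start; "torque": the same for the moment, N m; "grip_width": finger opening in m; "grip_force": force on a finger pad.
Only numpy, scipy, OpenCV 4.12 (cv2) and the standard library are available. Lean on these libraries where they do the work, as an engineer would, in place of code of your own. Each camera call takes 0.05 s, during which the arm holds its last target. There are 200 camera calls.

## Working session

There is one attempt and no reset: what is moved stays moved. The work goes in short steps, Python scripts to look and compute and a tool call to move; the robot and the scene stay as the last step left them, time stands still between calls to the robot, and variables do not carry over. Pictures are saved under pics/ and viewed, at most 14 in all, crops included, and the job is handed in when it is done.

Besides the shell and the picture viewer there is one more tool, called after "Emit:" as name(argument=value, ...), one argument or row to a line, values as JSON. drive_tool: Moves the arm, as the interface text tells. Its arguments: {"type":"object","properties":{"commands":{"type":"array","items":{"type":"number"}},"squeeze":{"type":"number"}},"required":["commands"]}

```bash
mkdir -p pics; ls; cat > h.py <<'E'
import numpy as np,cv2
from plant import robot,imaging,silhouettes
from scipy.spatial.transform import Rotation as R
def cam(n,st=None):
    c=imaging.calibration(n)
    if n=="wrist":
        st=st or robot.read_state()
        T=np.eye(4);T[:3,:3]=R.from_euler('xyz',st['ee_rot'],degrees=True).as_matrix();T[:3,3]=st['eef_pos']
        M=T@np.array(c['tool_from_camera'])
        return c,M[:3,:3],M[:3,3]
    return c,np.array(c['rotation']),np.array(c['position'])
def snap(n,save=None):
    st=robot.read_state(); p,d=imaging.snapshot(n)
    if save: cv2.imwrite('pics/'+save,p[:,:,::-1])
    return p,d,cam(n,st)
def cloud(d,C):
    c,Rm,t=C
    v,u=np.mgrid[0:384,0:512]
    P=np.stack([(u-c['cx'])/c['fx']*d,(v-c['cy'])/c['fy']*d,d],-1)@Rm.T+t
    P[d==0]=np.nan
    return P
E
python3 - <<'E'
from h import *
print(robot.read_state()['ee_rot'],imaging.calibration('scene'),imaging.calibration('side'),imaging.calibration('wrist'))
a=[]
for n in ['scene','side']:
    p,d,C=snap(n,n+'0.png'); P=cloud(d,C); a.append(p)
    for q in ['bin','bin_handle','scoop','scoop_grip','mat','tray','rack','stem1','polish','varnish','finial','jar','carton']:
        for r in silhouettes(q,n)[:5]:
            if r['confidence']<.3: continue
            m=r['pixels']; X=P[m]; X=X[~np.isnan(X[:,0])]
            print(n,q,round(r['confidence'],2),r['extent'],np.nanmedian(X,0).round(3),np.percentile(X,[2,98],axis=0).round(3).tolist())
E
```

```text
pics
[-1.79886349e+02 -1.82918068e-03  9.00018743e+01] {'fx': 473.2160359281071, 'fy': 473.2160359281071, 'cx': 255.83196199038792, 'cy': 184.7866915080396, 'position': array([ 1.19982431, -0.56362362,  1.30496782]), 'rotation': array([-145.11927579,   -0.57568497,   48.00882968])} {'fx': 369.71366277164725, 'fy': 369.71366277164725, 'cx': 260.06094974561404, 'cy': 189.59811829707982, 'position': array([ 0.29104341, -0.75698258,  0.83591853]), 'rotation': array([-132.56274858,   -0.93969447,  -17.91039392])} {'fx': 266.755804939286, 'fy': 266.755804939286, 'cx': 256.6239616010716, 'cy': 192.8230214253416, 'tool_from_camera': array([[-2.56508198e-04, -9.53335126e-01, -3.01914014e-01,
         8.16823397e-02],
       [ 9.99999966e-01, -2.61094823e-04, -2.51638628e-05,
        -3.95160977e-04],
       [-5.48385918e-05, -3.01914010e-01,  9.53335160e-01,
        -1.86337136e-01],
       [ 0.00000000e+00,  0.00000000e+00,  0.00000000e+00,
         1.00000000e+00]])}Traceback (most recent call last):
  File "<stdin>", line 5, in <module>
  File "h.py", line 19, in cloud
    P=np.stack([(u-c['cx'])/c['fx']*d,(v-c['cy'])/c['fy']*d,d],-1)@Rm.T+t
      ~~~~~~~~~~~~~~~~~~~~~~~~~~~~~~~~~~~~~~~~~~~~~~~~~~~~~~~~~~~~~~~~~^~
ValueError: operands could not be broadcast together with shapes (384,512) (3,)
```

```bash
sed -i "s/return c,np.array(c\['rotation'\]),/return c,R.from_euler('xyz',c['rotation'],degrees=True).as_matrix(),/" h.py
python3 - <<'E'
from h import *
a=[]
for n in ['scene','side']:
    p,d,C=snap(n,n+'0.png'); P=cloud(d,C); a.append(p); np.savez('/tmp/'+n,p=p,P=P)
    for q in ['bin','bin_handle','scoop','scoop_grip','mat','tray','rack','stem1','polish','varnish','finial','jar','carton']:
        for r in silhouettes(q,n)[:5]:
            if r['confidence']<.3: continue
            m=r['pixels']; X=P[m]; X=X[~np.isnan(X[:,0])]
            print(n,q,round(r['confidence'],2),r['extent'],np.nanmedian(X,0).round(3),np.percentile(X,[2,98],axis=0).round(3).tolist())
E
```

```text
scene bin 0.9 [116.1, 201.9, 202.0, 293.5] [ 0.54  -0.33   0.022] [[0.363, -0.417, 0.011], [0.65, -0.246, 0.113]]
scene bin 0.39 [278.8, 121.2, 344.7, 179.6] [0.584 0.284 0.064] [[0.493, 0.192, 0.005], [0.628, 0.381, 0.108]]
scene bin_handle 0.72 [279.3, 117.6, 344.0, 181.0] [0.584 0.284 0.064] [[0.491, 0.191, 0.002], [0.63, 0.383, 0.109]]
scene bin_handle 0.65 [113.5, 203.0, 200.7, 294.7] [ 0.54  -0.328  0.022] [[0.364, -0.416, 0.012], [0.65, -0.246, 0.113]]
scene scoop 0.85 [247.2, 176.7, 304.3, 248.6] [ 0.669 -0.003  0.007] [[0.594, -0.073, -0.0], [0.745, 0.068, 0.143]]
scene scoop_grip 0.63 [248.0, 178.7, 306.7, 250.7] [ 0.672 -0.004  0.007] [[0.605, -0.073, 0.0], [0.745, 0.067, 0.139]]
scene mat 0.74 [239.4, 208.9, 310.5, 253.1] [ 0.745 -0.021  0.003] [[0.618, -0.085, -0.002], [0.763, 0.083, 0.01]]
scene mat 0.62 [246.8, 177.3, 303.7, 251.0] [ 0.671 -0.004  0.007] [[0.602, -0.073, 0.0], [0.746, 0.067, 0.143]]
scene tray 0.85 [186.1, 141.4, 274.3, 214.7] [ 0.447 -0.     0.009] [[0.347, -0.102, 0.0], [0.554, 0.108, 0.022]]
scene tray 0.67 [281.4, 117.5, 344.6, 180.0] [0.585 0.284 
[... 2929 characters left out ...]
7, -0.246, 0.107]]
side finial 0.58 [332.4, 355.8, 371.7, 383.8] [ 0.572 -0.525  0.07 ] [[0.555, -0.544, 0.006], [0.602, -0.497, 0.093]]
side finial 0.53 [212.5, 118.6, 269.8, 180.1] [0.559 0.246 0.064] [[0.492, 0.186, 0.001], [0.625, 0.38, 0.104]]
side jar 0.86 [289.0, 131.9, 306.4, 171.7] [0.749 0.184 0.062] [[0.719, 0.166, -0.001], [0.786, 0.343, 0.13]]
side carton 0.57 [208.2, 106.9, 234.4, 132.1] [0.55  0.487 0.051] [[0.505, 0.466, 0.003], [0.601, 0.545, 0.062]]
side carton 0.47 [214.5, 119.1, 267.2, 179.7] [0.556 0.247 0.064] [[0.491, 0.186, -0.0], [0.622, 0.381, 0.104]]
side carton 0.3 [273.7, 183.8, 332.0, 229.5] [ 0.666 -0.03   0.002] [[0.614, -0.089, -0.002], [0.763, 0.079, 0.005]]
```

View pics/scene0.png

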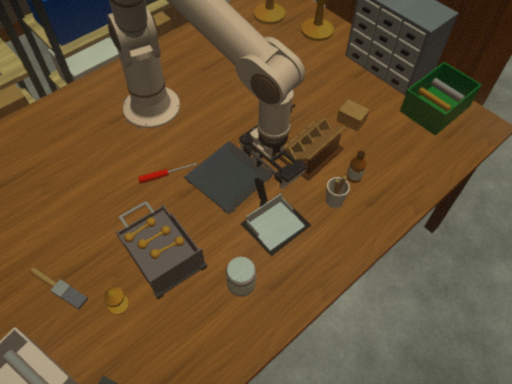

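View pics/side0.png

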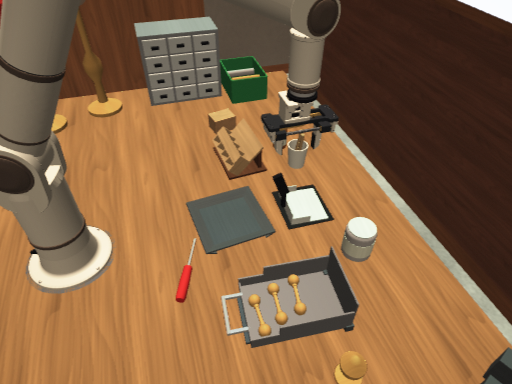

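```bash
python3 - <<'E'
from h import *
def box(P,lo,hi):
    X=P.reshape(-1,3); X=X[~np.isnan(X[:,0])]; return X[((X>lo)&(X<hi)).all(1)]
def line(X,ax):  # fit other = a*ax+b robust
    o=1-ax; x=X[:,ax];y=X[:,o];k=np.ones(len(x),bool)
    for _ in range(4):
        c=np.polyfit(x[k],y[k],1);r=y-np.polyval(c,x);k=abs(r)<max(.002,1.5*np.std(r[k]))
    return c.round(4),X[k].mean(0).round(4),k.sum(),np.std(r[k]).round(4)
for n in ['scene','side']:
    P=np.load('/tmp/'+n+'.npz')['P']
    print(n,'farwall',line(box(P,[.62,-.43,.106],[.68,-.23,.13]),1))
    b=box(P,[.33,-.375,.024],[.385,-.285,.06]); print(' bar',line(b,1),np.percentile(b,[2,50,98],axis=0).round(3).tolist())
    print(' sideL',line(box(P,[.46,-.27,.076],[.63,-.22,.1]),0))
    print(' sideR',line(box(P,[.46,-.43,.076],[.63,-.39,.1]),0))
    print(' floor',np.median(box(P,[.57,-.38,.005],[.62,-.28,.03])[:,2]))
    for nm,lo,hi in [('rack',[.47,.15,.012],[.66,.42,.2]),('tray',[.33,-.13,.012],[.57,.13,.03]),('mat',[.59,-.1,-.01],[.78,.1,.012]),('bin',[.4,-.45,.06],[.7,-.2,.2])]:
        X=box(P,lo,hi); print(' ',nm,cv2.minAreaRect(X[:,:2].astype(np.float32)),X[:,2].max().round(3))
E
```

```text
scene farwall (array([0.0885, 0.6733]), array([ 0.6431, -0.3417,  0.1129]), np.int64(119), np.float64(0.001))
 bar (array([0.0654, 0.3842]), array([ 0.3631, -0.3239,  0.0363]), np.int64(55), np.float64(0.002)) [[0.354, -0.364, 0.029], [0.363, -0.333, 0.036], [0.383, -0.287, 0.042]]
 sideL (array([-0.0927, -0.201 ]), array([ 0.5585, -0.2529,  0.0804]), np.int64(56), np.float64(0.0011))
 sideR (array([-0.0954, -0.3597]), array([ 0.5424, -0.4114,  0.0808]), np.int64(68), np.float64(0.0011))
 floor 0.01887590604393974
  rack ((0.5590400099754333, 0.2798354923725128), (0.14456376433372498, 0.21631212532520294), 3.9035916328430176) 0.115
  tray ((0.4409927725791931, 0.002560645341873169), (0.23316745460033417, 0.22181127965450287), 5.669244766235352) 0.029
  mat ((0.6850106120109558, -3.476440906524658e-05), (0.18986459076404572, 0.19990229606628418), 0.0026982526760548353) 0.012
  bin ((0.5564577579498291, -0.3315980136394501), (0.16674497723579407, 0.1814948171377182), 85.18111419677734) 0.12
side farwall (array([0.0966, 0.6756]), array([ 0.6423, -0.3445,  0.1113]), np.int64(148), np.flo
[... 209 characters left out ...]
5, -0.1962]), array([ 0.5561, -0.2543,  0.0784]), np.int64(80), np.float64(0.0011))
 sideR (array([-0.0919, -0.3638]), array([ 0.5447, -0.4139,  0.0788]), np.int64(135), np.float64(0.0012))
 floor 0.016905789927189607
  rack ((0.554651141166687, 0.28536856174468994), (0.12893518805503845, 0.20294813811779022), 4.107470512390137) 0.109
  tray ((0.4411013126373291, 0.0011380389332771301), (0.234416201710701, 0.22159476578235626), 4.824041843414307) 0.022
  mat ((0.6850054860115051, -2.6658177375793457e-05), (0.18980547785758972, 0.1999586820602417), 0.027272522449493408) 0.012
  bin ((0.5583909749984741, -0.33412259817123413), (0.16697829961776733, 0.1766337901353836), 84.46746063232422) 0.117
```

Emit:
drive_tool(
  commands=[0.3,-288,-315,-50,0,0,-5.4,0.3,-288,-315,-50,0,0,-5.4,0.3,-288,-315,-50,0,0,-5.4,0.3,-288,-315,-50,0,0,-5.4,0.3,-288,-315,-50,0,0,-5.4,0.3,-288,-315,-50,0,0,-5.4,0.3,-288,-315,-50,0,0,-5.4,0.3,-288,-315,-50,0,0,-5.4,0.3,-288,-315,-50,0,0,-5.4,0.3,-288,-315,-50,0,0,-5.4,0.3,-288,-315,-50,0,0,-5.4,0.3,-288,-315,-50,0,0,-5.4,0.3,-288,-315,-50,0,0,-5.4,0.3,-288,-315,-50,0,0,-5.4,0.3,-288,-315,-50,0,0,-5.4,0.3,-288,-315,-50,0,0,-5.4],
  squeeze=40,
)

```text
t: 2.78
eef_pos: [0.3634, -0.3138, 0.1487]
ee_rot: [180.0, -0.0, 84.8]
ft_force: [1.3, -0.1, 0.0]
grip_width: 0.0323
grip_force: 0.0
```

```bash
python3 - <<'E'
from h import *
s=robot.read_state(); print(s['q'].round(1) if hasattr(s['q'],'round') else s['q'])
p,d,C=snap('wrist','w1.png'); P=cloud(d,C)
X=P.reshape(-1,3); X=X[((X>[.33,-.36,.024])&(X<[.383,-.27,.05])).all(1)]
print(np.polyfit(X[:,1],X[:,0],1),X.mean(0),np.percentile(X,[2,98],axis=0))
E
```

```text
[ 51.3  13.8 -15.6 115.7   4.7  51.   28. ]
[0.05944319 0.38198264] [ 0.36327294 -0.31474923  0.03574325] [[ 0.35359822 -0.35910759  0.0304667 ]
 [ 0.38084424 -0.27085461  0.0380454 ]]
```

View pics/w1.png

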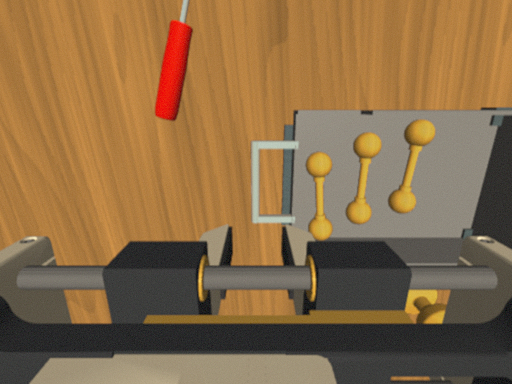

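Emit:
drive_tool(
  commands=[0.3,-1,-1,-60,0,0,0,0.3,-1,-1,-110,0,0,0,0.3,-1,-1,-125,0,0,0,0.3,-1,-1,-131,0,0,0,0.3,-1,-1,-131,0,0,0,0.3,-1,-1,-131,0,0,0,1,-1,-1,-131,0,0,0,1,-1,-1,-131,0,0,0,1,-1,-1,-131,0,0,0,1,-1,-1,-131,0,0,0,1,-1,-1,-131,0,0,0,1,-1,-1,-131,0,0,0],
)

```text
t: 3.83
eef_pos: [0.3612, -0.3163, 0.0181]
ee_rot: [180.0, 0.0, 84.6]
ft_force: [0.3, -0.1, -0.1]
grip_width: 0.001
grip_force: 0.0
```

```bash
python3 - <<'E'
from h import *
p,d,C=snap('wrist','w2.png')
E
```

```text
(no output)
```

View pics/w2.png

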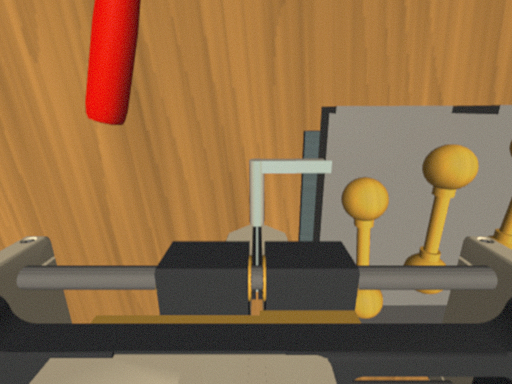

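```bash
python3 - <<'E'
from h import *
s=robot.read_state();print(s['grip_width'],s['grip_force'],s['ft_force'],s['eef_pos'])
p,d,C=snap('wrist'); P=cloud(d,C)
for r in range(160,300,8): print(r,P[r,256].round(3),P[r,250].round(3),P[r,240].round(3),P[r,300].round(3))
n='side';p,d,C=snap(n); P=cloud(d,C)
cv2.imwrite('pics/s1.png',cv2.resize(p[200:340,160:340,::-1],None,fx=4,fy=4))
E
```

```text
0.00034242618206700086 0.0 [ 0.81377264  0.48612555 -0.4336711 ] [ 0.36109318 -0.3161771   0.0179042 ]
160 [ 0.365 -0.266  0.034] [ 0.361 -0.266  0.035] [ 0.352 -0.272 -0.   ] [ 0.393 -0.269  0.035]
168 [ 0.365 -0.271  0.037] [ 0.361 -0.271  0.035] [ 0.351 -0.278 -0.   ] [ 0.393 -0.274  0.036]
176 [ 0.364 -0.276  0.038] [ 0.36  -0.277  0.034] [ 0.351 -0.284  0.001] [ 0.398 -0.289 -0.   ]
184 [ 0.364 -0.282  0.037] [ 0.36  -0.282  0.034] [ 0.35  -0.291 -0.   ] [ 0.397 -0.295 -0.001]
192 [ 0.363 -0.287  0.038] [ 0.359 -0.287  0.035] [ 0.349 -0.297  0.   ] [ 0.397 -0.302 -0.001]
200 [ 0.363 -0.292  0.037] [ 0.358 -0.293  0.034] [ 0.348 -0.304  0.   ] [ 0.397 -0.308  0.001]
208 [ 0.362 -0.298  0.037] [ 0.358 -0.299  0.034] [ 0.348 -0.311  0.   ] [ 0.396 -0.314  0.003]
216 [ 0.361 -0.304  0.037] [ 0.357 -0.305  0.034] [ 0.347 -0.318  0.001] [ 0.396 -0.321  0.004]
224 [ 0.361 -0.31   0.037] [ 0.357 -0.305  0.046] [ 0.346 -0.325 -0.001] [ 0.395 -0.328  0.005]
232 [ 0.361 -0.307  0.055] [ 0.358 -0.305  0.057] [ 0.352 -0.305  0.058] [ 0.395 -0.334  0.007]
240 [ 0.361 -0.307  0.066] [ 0.358 -0.305  0.069] [ 0.352 -0.305  0.069] [ 0.394 -0.34   0.008]
248 [ 0.361 -0.307  0.075] [ 0.358 -0.305  0.078] [ 0.358 -0.28   0.123] [ 0.379 -0.282  0.123]
256 [ 0.361 -0.307  0.083] [ 0.362 -0.282  0.125] [ 0.359 -0.28   0.128] [ 0.378 -0.282  0.128]
264 [ 0.361 -0.307  0.09 ] [ 0.362 -0.283  0.128] [ 0.359 -0.28   0.132] [ 0.377 -0.282  0.132]
272 [ 0.363 -0.286  0.128] [ 0.362 -0.284  0.131] [ 0.359 -0.281  0.135] [ 0.377 -0.283  0.135]
280 [ 0.363 -0.288  0.129] [ 0.361 -0.286  0.132] [ 0.359 -0.283  0.136] [ 0.377 -0.285  0.135]
288 [ 0.363 -0.292  0.129] [ 0.361 -0.288  0.134] [ 0.359 -0.286  0.137] [ 0.377 -0.288  0.136]
296 [ 0.36  -0.324  0.092] [ 0.361 -0.291  0.133] [ 0.358 -0.289  0.136] [ 0.377 -0.291  0.135]
```

View pics/s1.png

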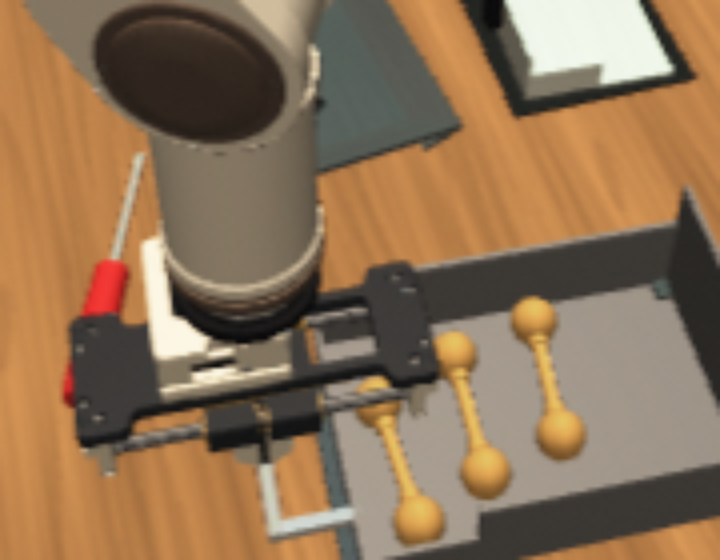

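Emit:
drive_tool(
  commands=[1,0,0,5,0,0,0,1,0,0,10,0,0,0,1,0,0,15,0,0,0,1,0,0,20,0,0,0,1,0,0,20,0,0,0],
)

```text
t: 4.4
eef_pos: [0.3617, -0.3166, 0.0388]
ee_rot: [179.9, 0.1, 84.6]
ft_force: [0.4, 0.1, -0.4]
grip_width: 0.0004
grip_force: 0.0
```

```bash
python3 - <<'E'
from h import *
s=robot.read_state();print(s['grip_width'],s['grip_force'],s['ft_force'],s['eef_pos'])
p,d,C=snap('wrist'); P=cloud(d,C)
for r in range(160,270,6): print(r,P[r,256].round(3),P[r,246].round(3),P[r,268].round(3))
E
```

```text
0.00041340829960694113 0.0 [ 0.38321858  0.10238887 -0.38860566] [ 0.36174383 -0.31659999  0.0387799 ]
160 [ 0.365 -0.27   0.038] [ 0.356 -0.276  0.001] [ 0.374 -0.271  0.037]
166 [ 0.365 -0.274  0.038] [ 0.356 -0.281  0.   ] [ 0.374 -0.283 -0.   ]
172 [ 0.365 -0.279  0.037] [ 0.355 -0.287 -0.   ] [ 0.374 -0.288  0.   ]
178 [ 0.364 -0.283  0.037] [ 0.355 -0.292  0.002] [ 0.374 -0.294  0.   ]
184 [ 0.364 -0.288  0.037] [ 0.354 -0.297  0.001] [ 0.373 -0.299 -0.   ]
190 [ 0.363 -0.292  0.038] [ 0.353 -0.303 -0.   ] [ 0.373 -0.305 -0.   ]
196 [ 0.363 -0.297  0.038] [ 0.353 -0.308  0.002] [ 0.372 -0.31  -0.   ]
202 [ 0.362 -0.302  0.038] [ 0.352 -0.314 -0.001] [ 0.372 -0.315  0.002]
208 [ 0.362 -0.307  0.037] [ 0.352 -0.319  0.001] [ 0.371 -0.321  0.   ]
214 [ 0.361 -0.311  0.038] [ 0.351 -0.326 -0.   ] [ 0.371 -0.328 -0.001]
220 [ 0.361 -0.316  0.037] [ 0.35  -0.331  0.   ] [ 0.37  -0.333  0.001]
226 [ 0.362 -0.308  0.067] [ 0.356 -0.305  0.071] [ 0.37  -0.307  0.07 ]
232 [ 0.362 -0.307  0.077] [ 0.356 -0.305  0.079] [ 0.369 -0.306  0.08 ]
238 [ 0.362 -0.307  0.084] [ 0.356 -0.306  0.086] [ 0.369 -0.306  0.088]
244 [ 0.362 -0.307  0.091] [ 0.361 -0.281  0.14 ] [ 0.369 -0.281  0.14 ]
250 [ 0.362 -0.307  0.098] [ 0.361 -0.281  0.143] [ 0.368 -0.281  0.145]
256 [ 0.362 -0.308  0.104] [ 0.361 -0.281  0.148] [ 0.368 -0.281  0.149]
262 [ 0.362 -0.307  0.11 ] [ 0.361 -0.28   0.152] [ 0.368 -0.281  0.152]
268 [ 0.364 -0.286  0.147] [ 0.361 -0.28   0.156] [ 0.368 -0.281  0.155]
```

Emit:
drive_tool(
  commands=[0.3,0,0,30,0,0,0,0.3,0,0,40,0,0,0,0.3,0,0,40,0,0,0,0.3,0,0,40,0,0,0,0.3,0,0,40,0,0,0],
)

```text
t: 4.87
eef_pos: [0.3605, -0.3157, 0.0769]
ee_rot: [-180.0, -0.0, 84.6]
ft_force: [-0.9, -0.3, -0.5]
grip_width: 0.0285
grip_force: 0.0
```

```bash
python3 - <<'E'
from h import *
s=robot.read_state();print(s['grip_width'],s['eef_pos'])
p,d,C=snap('wrist'); P=cloud(d,C)
tz=s['eef_pos'][2]
# finger points: near tool, y about -.306, z within 60mm above eef
m=(abs(P[:,:,1]+.306)<.006)&(P[:,:,2]>tz-.01)&(P[:,:,2]<tz+.07)&(abs(P[:,:,0]-.362)<.06)
X=P[m]; 
for lo in np.arange(-.01,.07,.01):
    k=(X[:,2]-tz>lo)&(X[:,2]-tz<lo+.01); print(lo.round(2),k.sum(),(X[k][:,0].min()-.362).round(3) if k.any() else '',(X[k][:,0].max()-.362).round(3) if k.any() else '')
print((X[:,2]-tz).min())
r,c=np.nonzero(m); print(r.min(),r.max(),c.min(),c.max())
for rr in range(r.min()-4,r.min()+10): print(rr,[P[rr,cc].round(3).tolist() for cc in (222,228,284,290,296)])
E
```

```text
0.028516428656717607 [ 0.36054728 -0.31573156  0.07689451]
-0.01 0  
0.0 0  
0.01 0  
0.02 21 -0.019 0.017
0.03 280 -0.03 0.028
0.04 478 -0.032 0.03
0.05 399 -0.032 0.03
0.06 374 -0.024 0.023
0.027988945311090196
224 264 201 312
220 [[0.32, -0.344, 0.001], [0.327, -0.345, 0.0], [0.386, -0.35, 0.001], [0.393, -0.351, -0.001], [0.398, -0.348, 0.008]]
221 [[0.32, -0.345, -0.0], [0.326, -0.346, -0.0], [0.386, -0.351, 0.001], [0.393, -0.352, -0.0], [0.398, -0.349, 0.008]]
222 [[0.32, -0.347, -0.0], [0.326, -0.347, -0.0], [0.386, -0.353, 0.0], [0.392, -0.353, 0.001], [0.398, -0.35, 0.008]]
223 [[0.32, -0.348, -0.001], [0.326, -0.348, -0.0], [0.386, -0.354, 0.001], [0.392, -0.354, 0.0], [0.398, -0.352, 0.007]]
224 [[0.32, -0.348, 0.002], [0.343, -0.303, 0.106], [0.379, -0.307, 0.106], [0.392, -0.355, 0.001], [0.398, -0.353, 0.008]]
225 [[0.319, -0.35, 0.0], [0.343, -0.304, 0.107], [0.379, -0.307, 0.107], [0.392, -0.356, 0.001], [0.398, -0.353, 0.01]]
226 [[0.319, -0.351, -0.0], [0.343, -0.303, 0.108], [0.378, -0.306, 0.11], [0.382, -0.307, 0.108], [0.398, -0.355, 0.008]]
227 [[0.34, -0.303, 0.11], [0.343, -0.303, 0.11], [0.378, -0.307, 0.11], [0.382, -0.307, 0.11], [0.398, -0.356, 0.008]]
228 [[0.34, -0.303, 0.111], [0.344, -0.303, 0.113], [0.378, -0.307, 0.112], [0.382, -0.307, 0.112], [0.386, -0.308, 0.111]]
229 [[0.34, -0.303, 0.113], [0.343, -0.304, 0.112], [0.378, -0.307, 0.113], [0.382, -0.307, 0.113], [0.385, -0.307, 0.113]]
230 [[0.34, -0.303, 0.115], [0.344, -0.303, 0.115], [0.378, -0.307, 0.114], [0.381, -0.307, 0.115], [0.385, -0.307, 0.114]]
231 [[0.34, -0.303, 0.115], [0.344, -0.303, 0.116], [0.378, -0.307, 0.116], [0.381, -0.306, 0.117], [0.385, -0.307, 0.116]]
232 [[0.341, -0.303, 0.118], [0.344, -0.303, 0.117], [0.378, -0.308, 0.115], [0.381, -0.307, 0.117], [0.385, -0.307, 0.117]]
233 [[0.341, -0.303, 0.119], [0.344, -0.304, 0.118], [0.378, -0.308, 0.116], [0.381, -0.307, 0.118], [0.385, -0.307, 0.119]]
```

Emit:
drive_tool(
  commands=[0.3,1,0,-30,0,0,0,0.3,1,0,-55,0,0,0,0.3,1,0,-72,0,0,0,0.3,1,0,-72,0,0,0],
)

```text
t: 5.25
eef_pos: [0.3589, -0.3133, 0.0016]
ee_rot: [-179.6, -0.3, 84.6]
ft_force: [-0.6, -1.1, -0.3]
grip_width: 0.0323
grip_force: 0.0
```

Emit:
drive_tool(
  commands=[0.3,0,0,-4,0,0,0,0.3,0,0,-8,0,0,0,0.3,0,0,-12,0,0,0,0.3,0,0,-14,0,0,0,0.3,0,0,-14,0,0,0],
)

```text
t: 5.67
eef_pos: [0.3622, -0.3161, -0.0083]
ee_rot: [180.0, 0.0, 84.6]
ft_force: [0.5, 0.8, 0.2]
grip_width: 0.0324
grip_force: 0.0
```

Emit:
drive_tool(
  commands=[1,0,0,0,0,0,0,1,0,0,0,0,0,0,1,0,0,0,0,0,0,1,0,0,0,0,0,0,1,0,0,0,0,0,0],
)

```text
t: 6.08
eef_pos: [0.3613, -0.316, -0.0083]
ee_rot: [-179.9, -0.0, 84.6]
ft_force: [-2.9, -0.6, 4.0]
grip_width: 0.0088
grip_force: 40.0
```

Emit:
drive_tool(
  commands=[1,-0.7,0,12.2,0.24,2.49,0,1,-0.9,0,24.5,0.47,4.98,0,1,-0.5,0,36.8,0.7,7.47,0,1,0.3,0,49,0.94,9.96,0,1,1.8,-0.2,61.1,1.18,12.45,0,1,3.7,-0.3,73.2,1.4,14.93,0,1,3.7,-0.3,73.2,1.4,14.93,0,1,3.7,-0.3,73.2,1.4,14.93,0],
  squeeze=45,
)

```text
t: 6.75
eef_pos: [0.3651, -0.3164, 0.0653]
ee_rot: [-164.9, 0.0, 84.6]
ft_force: [-2.7, 0.8, 8.2]
grip_width: 0.0086
grip_force: 45.0
```

Emit:
drive_tool(
  commands=[1,2.5,-0.2,12,0.24,2.49,0,1,5.5,-0.5,23.9,0.47,4.98,0,1,8.3,-0.8,33.3,0.66,6.97,0,1,11.3,-1.1,42.6,0.85,8.96,0,1,14.7,-1.4,51.8,1.03,10.95,0,1,16.5,-1.6,56.4,1.13,11.95,0,1,17.4,-1.6,58.7,1.18,12.45,0,1,17.4,-1.6,58.7,1.18,12.45,0,1,17.4,-1.6,58.7,1.18,12.45,0],
)

```text
t: 7.5
eef_pos: [0.3811, -0.3177, 0.1214]
ee_rot: [-152.3, -0.1, 84.6]
ft_force: [-4.7, -1.3, -13.6]
grip_width: 0.0083
grip_force: 45.0
```

Emit:
drive_tool(
  commands=[0.3,0,0,0,0,0,0,0.3,0,0,0,0,0,0,0.3,0,0,0,0,0,0,0.3,9,-1,18,0,0,0,0.3,18,-2,36,0,0,0,0.3,32,-3,66,0,0,0,0.3,46,-4,95,0,0,0,0.3,60,0,130,0,0,0,0.3,80,30,160,0,-7,0,-1,100,60,180,0,-14,0,-1,120,90,180,0,-21,0,-1,140,120,180,0,-27,0,-1,140,120,180,0,-27,0,-1,140,120,180,0,-27,0],
)

```text
t: 8.67
eef_pos: [0.5234, -0.1956, 0.3062]
ee_rot: [-179.6, -2.4, 85.4]
ft_force: [-0.3, -1.0, -0.2]
grip_width: 0.0607
grip_force: 0.0
```

```bash
cat > m.py <<'E'
from h import *
from scipy.optimize import least_squares
def get(q,n,P,k=5,th=.3):
    o=[]
    for r in silhouettes(q,n)[:k]:
        if r['confidence']>=th:
            X=P[r['pixels']]; o.append((r['confidence'],X[~np.isnan(X[:,0])],r['extent']))
    return o
def handle(X):  # scoop: points of handle bar (z>.08) and blade
    H=X[X[:,2]>.08]; return H
E
python3 - <<'E'
from m import *
for n in ['scene','side']:
    p,d,C=snap(n,n+'1.png'); P=cloud(d,C); np.savez('/tmp/'+n+'1',p=p,P=P)
    for c,X,e in get('scoop',n,P,1):
        H=X[(X[:,2]>.06)]; B=X[(X[:,2]<.02)]
        print(n,'handle',np.percentile(H,[2,50,98],axis=0).round(3).tolist(),'all',cv2.minAreaRect(X[:,:2].astype(np.float32)), cv2.minAreaRect(B[:,:2].astype(np.float32)))
    for c,X,e in get('stem1',n,P,5):
        print(n,'stem',round(c,2),e,np.median(X,0).round(3),np.percentile(X,[2,98],axis=0).round(3).tolist())
E
```

```text
scene handle [[0.588, -0.008, 0.066], [0.616, -0.004, 0.118], [0.635, 0.007, 0.151]] all ((0.6433356404304504, -0.0010913312435150146), (0.1478244513273239, 0.21385623514652252), 86.3783950805664) ((0.6433640718460083, -0.0006424486637115479), (0.14692486822605133, 0.21385623514652252), 86.3783950805664)
scene stem 0.66 [145.2, 248.8, 183.6, 271.7] [ 0.587 -0.34   0.072] [[0.575, -0.391, 0.053], [0.6, -0.294, 0.083]]
scene stem 0.63 [155.0, 250.3, 190.4, 279.5] [ 0.613 -0.344  0.059] [[0.598, -0.388, 0.047], [0.626, -0.288, 0.068]]
scene stem 0.52 [165.0, 262.1, 196.1, 283.7] [ 0.638 -0.345  0.046] [[0.623, -0.382, 0.032], [0.652, -0.284, 0.055]]Traceback (most recent call last):
  File "<stdin>", line 6, in <module>
    return _quantile_unchecked(
        a, q, axis, out, overwrite_input, method, keepdims, weights)
    return _ureduce(a,
                    func=_quantile_ureduce_func,
    ...<5 lines>...
                    overwrite_input=overwrite_input,
                    method=method)
    r = func(a, **kwargs)
    result = _quantile(arr,
                       quantiles=q,
    ...<2 lines>...
                       out=out,
                       weights=wgt)
    slices_having_nans = np.isnan(arr[-1, ...])
                                  ~~~^^^^^^^^^
IndexError: index -1 is out of bounds for axis 0 with size 0
```

View pics/scene1.png

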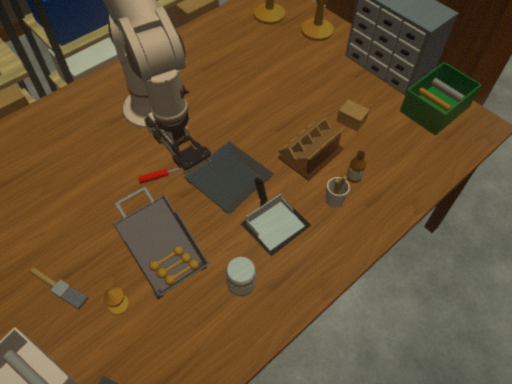

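Emit:
drive_tool(
  commands=[-1,77,196,0,0,0,95.4,-1,77,196,0,0,0,95.4,-1,77,196,0,0,0,95.4,-1,77,196,0,0,0,95.4,-1,77,196,0,0,0,95.4,-1,77,196,0,0,0,95.4,-1,77,196,0,0,0,95.4,-1,77,196,0,0,0,95.4,-1,77,196,0,0,0,95.4,-1,77,196,0,0,0,95.4,-1,77,196,0,0,0,95.4,-1,77,196,0,0,0,95.4,-1,77,196,0,0,0,95.4,-1,77,196,0,0,0,95.4,-1,77,196,0,0,0,95.4,-1,77,196,0,0,0,95.4,-1,77,196,0,0,0,95.4,-1,77,196,0,0,0,95.4],
)

```text
t: 10.42
eef_pos: [0.6002, -0.0023, 0.3031]
ee_rot: [-179.4, -2.5, -179.5]
ft_force: [-0.2, -0.4, 0.9]
grip_width: 0.0917
grip_force: 0.0
```

```bash
python3 - <<'E'
from m import *
s=robot.read_state(); print(np.round(s['q'],1),s['ee_rot'])
p,d,C=snap('wrist','w3.png'); P=cloud(d,C); np.savez('/tmp/w3',p=p,P=P)
for q in ['scoop','mat']:
  for c,X,e in get(q,'wrist',P,1):
    print(q,c,e,np.percentile(X,[1,50,99],axis=0).round(3).tolist())
    if q=='scoop':
        for lo,hi in [(.004,.01),(.015,.035),(.04,.06),(.08,.1),(.1,.12),(.12,.16)]:
            Y=X[(X[:,2]>lo)&(X[:,2]<hi)]
            if len(Y)>5: print(lo,len(Y),np.percentile(Y,[1,50,99],axis=0).round(4).tolist(),cv2.minAreaRect(Y[:,:2].astype(np.float32)))
b=np.load('/tmp/scene1.npz')['P']
E
```

```text
[ 24.4  22.7 -36.7  86.1  13.8  78.3  76.9] [-179.40184556   -2.47380889 -179.51257861]
scoop 0.81 [219.1, 164.4, 302.2, 239.8] [[0.589, -0.074, 0.003], [0.681, -0.004, 0.005], [0.747, 0.066, 0.149]]
0.004 3267 [[0.6354, -0.0742, 0.004], [0.6932, -0.0062, 0.0051], [0.7475, 0.0629, 0.0073]] ((0.6874746680259705, -0.005132667720317841), (0.14171989262104034, 0.12040354311466217), 85.85377502441406)
0.015 286 [[0.623, -0.0737, 0.0153], [0.6317, -0.0091, 0.0273], [0.6885, 0.0679, 0.0348]] ((0.6570514440536499, -0.003118179738521576), (0.1416444033384323, 0.05987674742937088), 86.34613037109375)
0.04 202 [[0.6231, -0.0708, 0.0404], [0.6288, -0.0104, 0.0483], [0.6347, 0.0658, 0.0511]] ((0.6291120648384094, -0.0020441561937332153), (0.139532208442688, 0.003570475848391652), 86.0073471069336)
0.08 9 [[0.6168, -0.0072, 0.0836], [0.6333, -0.0024, 0.0896], [0.635, 0.0037, 0.0942]] ((0.6266617774963379, -0.005581652745604515), (0.0202857106924057, 0.009191869758069515), 32.96699905395508)
0.1 13 [[0.6224, -0.0067, 0.1004], [0.627, -0.0024, 0.1075], [0.6289, 0.0049, 0.1193]] ((0.6253169178962708, -0.000984660815447569), (0.006096023600548506, 0.011535643599927425), 6.914523601531982)
0.12 253 [[0.5838, -0.0064, 0.1233], [0.5989, 0.0014, 0.1462], [0.6213, 0.0081, 0.1517]] ((0.6026855111122131, 0.0007289424538612366), (0.014012202620506287, 0.03844883665442467), 86.03701782226562)
mat 0.73 [212.1, 166.5, 309.1, 244.7] [[0.611, -0.089, 0.0], [0.671, 0.006, 0.003], [0.762, 0.082, 0.028]]
```

View pics/w3.png

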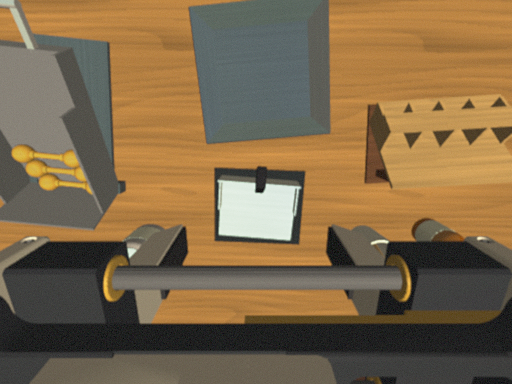

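```bash
cat > k.py <<'E'
import json,os,sys,numpy as np
from scipy.spatial.transform import Rotation as R
F='/tmp/cmd.json'
def load():
    j=json.load(open(F)); return np.array(j['p']),R.from_quat(j['q'])
def save(p,r): json.dump({'p':list(map(float,p)),'q':r.as_quat().tolist()},open(F,'w'))
def apply(row): # row of shift mm + rotvec deg, update commanded pose
    p,r=load(); save(p+np.array(row[:3])/1e3, R.from_rotvec(row[3:],degrees=True)*r)
def delta(P,Q,rnd=1):
    p,r=load(); return np.round(np.r_[(P-p)*1e3,(Q*r.inv()).as_rotvec(degrees=True)],rnd).tolist()
Ry=lambda a:R.from_euler('y',a,degrees=True)
Rz=lambda a:R.from_euler('z',a,degrees=True)
R0=R.from_euler('xyz',[180,0,180],degrees=True)
G=np.array([-.069,0,.110]); A=np.array([-.342,0,.940])
UP=.004; BACK=.046          # grip a bit up the bar; grasp point behind the reported TCP
def tcp_from_scoop(o,Rs):   # scoop origin, rotation -> TCP pose
    Q=Rs*Ry(-20)*R0
    return o+Rs.apply(G+A*(UP-BACK)),Q
HINGE=np.array([.641,-.3415,.014]); BY=-5.4; TH=np.degrees(.47)
RB=Rz(BY)*Ry(TH)
def scoop_in_bin(ref,xb,zb,pitch,y=0): # scoop x-point ref (mm, at blade bottom) placed at bin (xb,zb) mm
    Rs=RB*Ry(pitch)
    o=HINGE+RB.apply(np.array([xb,y,zb+4])/1e3)-Rs.apply([ref/1e3,0,0])
    return o,Rs
E
python3 - <<'E'
from k import *
r=R.from_euler('xyz',[180,0,84.6],degrees=True)
for v in ([1.4,14.93,0],[1.18,12.45,0],[0,-27,0],[0,0,95.4]): r=R.from_rotvec(v,degrees=True)*r
save([.6001,-.0019,.3039],r); print(r.as_euler('xyz',degrees=True))
o=np.array([.6775,-.0043,.003]);Rs=Rz(-4)
P,Q=tcp_from_scoop(o,Rs); ax=Q.apply([0,0,1])
print(P,'pre',delta(P-.11*ax,Q),'grasp',delta(P,Q))
E
```

```text
[-179.39575052   -2.44043793 -179.41462023]
[ 6.22997091e-01 -4.88785301e-04  7.35200000e-02] pre [-14.6, 4.0, -127.0, -0.1, -22.5, -4.4] grasp [22.9, 1.4, -230.4, -0.1, -22.5, -4.4]
```

Emit:
drive_tool(
  commands=[-1,-14.6,4,-127,-0.1,-22.5,-4.4,-1,-14.6,4,-127,-0.1,-22.5,-4.4,-1,-14.6,4,-127,-0.1,-22.5,-4.4,-1,-14.6,4,-127,-0.1,-22.5,-4.4,-1,-14.6,4,-127,-0.1,-22.5,-4.4,-1,-5,3,-150,-0.1,-22.5,-4.4,-1,5,2.5,-180,-0.1,-22.5,-4.4,-1,15,2,-208,-0.1,-22.5,-4.4,-1,22.9,1.4,-230.4,-0.1,-22.5,-4.4,-1,22.9,1.4,-230.4,-0.1,-22.5,-4.4,-1,22.9,1.4,-230.4,-0.1,-22.5,-4.4],
  squeeze=55,
)

```text
t: 11.48
eef_pos: [0.6221, -0.0, 0.0719]
ee_rot: [-180.0, 19.9, 176.1]
ft_force: [0.2, -0.1, 0.7]
grip_width: 0.0917
grip_force: 0.0
```

Emit:
drive_tool(
  commands=[1,0,0,0,0,0,0,1,0,0,0,0,0,0,1,0,0,0,0,0,0,1,0,0,0,0,0,0,1,0,0,0,0,0,0,1,0,0,0,0,0,0,1,0,0,0,0,0,0],
)

```text
t: 12.07
eef_pos: [0.6231, -0.0006, 0.0734]
ee_rot: [-180.0, 20.1, 176.0]
ft_force: [0.3, -0.5, 0.3]
grip_width: 0.0498
grip_force: 0.0
```

```bash
python3 - <<'E'
from k import *
apply([22.9,1.4,-230.4,-.1,-22.5,-4.4])
p,r=load(); print(p,r.as_euler('xyz',degrees=True))
P,Q=tcp_from_scoop(np.array([.6775,-.0043,.003]),Rz(-4)); print(P,Q.as_euler('xyz',degrees=True))
def pr(n,o,Rs):
    P,Q=tcp_from_scoop(o,Rs); print(n,delta(P,Q),'tcp',P.round(3),'scoop',o.round(3))
UPW=np.array([0,0,.15])
pr('lift',np.array([.6775,-.0043,.253]),Rz(-4))
o,Rs=scoop_in_bin(70,-100,6,10); pr('above',o+[0,0,.13],Rs); pr('A0',o,Rs)
for x,z,a in [(-95,1,6),(-92,0,3),(-60,0,2),(-30,0,1),(-2,0,0)]: pr((x,z,a),*scoop_in_bin(70,x,z,a))
for a in (0,10,20,30,38,42): pr(('heel',a),*scoop_in_bin(-50,-2-120*np.cos(np.radians(a)),1,-a))
E
```

```text
[ 6.23e-01 -5.00e-04  7.35e-02] [-179.96127695   20.04732175  176.03972012]
[ 6.22997091e-01 -4.88785301e-04  7.35200000e-02] [180.  20. 176.]
lift [-0.0, 0.0, 250.0, 0.0, 0.0, -0.0] tcp [ 0.623 -0.     0.324] scoop [ 0.678 -0.004  0.253]
above [-123.3, -327.6, 256.0, 3.1, 36.9, -1.4] tcp [ 0.5   -0.328  0.329] scoop [ 0.501 -0.328  0.24 ]
A0 [-123.3, -327.6, 126.0, 3.1, 36.9, -1.4] tcp [ 0.5   -0.328  0.199] scoop [ 0.501 -0.328  0.11 ]
(-95, 1, 6) [-130.1, -327.0, 114.9, 2.7, 32.9, -1.4] tcp [ 0.493 -0.328  0.188] scoop [ 0.5   -0.328  0.1  ]
(-92, 0, 3) [-134.4, -326.6, 109.0, 2.5, 29.9, -1.4] tcp [ 0.489 -0.327  0.183] scoop [ 0.501 -0.328  0.094]
(-60, 0, 2) [-108.1, -329.1, 93.2, 2.4, 28.9, -1.4] tcp [ 0.515 -0.33   0.167] scoop [ 0.529 -0.331  0.079]
(-30, 0, 1) [-83.6, -331.4, 78.3, 2.3, 27.9, -1.4] tcp [ 0.539 -0.332  0.152] scoop [ 0.555 -0.333  0.064]
(-2, 0, 0) [-60.8, -333.6, 64.3, 2.2, 26.9, -1.4] tcp [ 0.562 -0.334  0.138] scoop [ 0.579 -0.336  0.05 ]
('heel', 0) [-60.4, -333.6, 65.2, 2.2, 26.9, -1.4] tcp [ 0.563 -0.334  0.139] scoop [ 0.579 -0.336  0.051]
('heel', 10) [-70.4, -332.6, 68.2, 1.4, 16.9, -1.4] tcp [ 0.553 -0.333  0.142] scoop [ 0.584 -0.336  0.058]
('heel', 20) [-77.7, -332.0, 67.5, 0.6, 7.0, -1.4] tcp [ 0.545 -0.332  0.141] scoop [ 0.591 -0.337  0.064]
('heel', 30) [-82.1, -331.5, 63.1, -0.2, -3.0, -1.4] tcp [ 0.541 -0.332  0.137] scoop [ 0.599 -0.338  0.069]
('heel', 38) [-83.5, -331.4, 57.0, -0.9, -11.0, -1.4] tcp [ 0.54  -0.332  0.131] scoop [ 0.606 -0.338  0.072]
('heel', 42) [-83.4, -331.4, 53.1, -1.2, -15.0, -1.4] tcp [ 0.54  -0.332  0.127] scoop [ 0.61  -0.339  0.073]
```

Emit:
drive_tool(
  commands=[1,0,0,0,0,0,0,1,0,0,0,0,0,0,1,0,0,0,0,0,0,1,0,0,0,0,0,0,1,0,0,0,0,0,0,1,0,0,0,0,0,0,1,0,0,0,0,0,0,1,0,0,0,0,0,0],
)

```text
t: 12.73
eef_pos: [0.623, -0.0004, 0.073]
ee_rot: [-180.0, 20.0, 176.0]
ft_force: [0.4, 0.5, 0.2]
grip_width: 0.0136
grip_force: 55.0
```

Emit:
drive_tool(
  commands=[1,0,0,15,0,0,0,1,0,0,40,0,0,0,1,0,0,70,0,0,0,1,0,0,100,0,0,0,1,0,0,130,0,0,0,1,0,0,160,0,0,0,1,0,0,190,0,0,0,1,0,0,215,0,0,0,1,0,0,235,0,0,0,1,0,0,250,0,0,0,1,0,0,250,0,0,0,1,0,0,250,0,0,0],
)

```text
t: 13.73
eef_pos: [0.6229, -0.0006, 0.3231]
ee_rot: [-179.9, 20.1, 176.0]
ft_force: [-0.6, -1.1, -1.9]
grip_width: 0.0136
grip_force: 55.0
```

```bash
python3 - <<'E'
from m import *
import k
k.apply([0,0,250,0,0,0])
p,d,C=snap('side','s2.png'); P=cloud(d,C)
for c,X,e in get('scoop','side',P,1):
    B=X[(X[:,2]<.262)]
    print(c,e,np.percentile(X,[1,50,99],axis=0).round(3).tolist(),cv2.minAreaRect(B[:,:2].astype(np.float32)))
    A=np.c_[B[:,:2],np.ones(len(B))]; co=np.linalg.lstsq(A,B[:,2],rcond=None)[0]; print('plane',co,np.std(A@co-B[:,2]))
cv2.imwrite('pics/s2.png',cv2.resize(p[40:300,150:400,::-1],None,fx=2.2,fy=2.2))
E
```

```text
0.82 [282.9, 113.7, 340.9, 160.2] [[0.608, -0.079, -0.002], [0.682, -0.009, 0.255], [0.896, 0.428, 0.345]] ((0.7858017683029175, 0.18921665847301483), (0.6139154434204102, 0.2303251028060913), 56.1111946105957)
plane [-0.36637654 -0.40902548  0.50333602] 0.027852579004152823
```

View pics/s2.png

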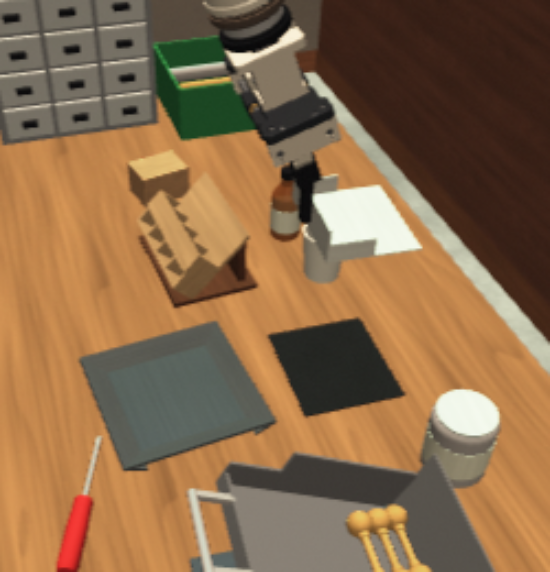

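Emit:
drive_tool(
  commands=[1,-123.3,-327.6,6,3.1,36.9,-1.4,1,-123.3,-327.6,6,3.1,36.9,-1.4,1,-123.3,-327.6,6,3.1,36.9,-1.4,1,-123.3,-327.6,6,3.1,36.9,-1.4,1,-123.3,-327.6,6,3.1,36.9,-1.4,1,-123.3,-327.6,6,3.1,36.9,-1.4,1,-123.3,-327.6,6,3.1,36.9,-1.4,1,-123.3,-327.6,6,3.1,36.9,-1.4,1,-123.3,-327.6,6,3.1,36.9,-1.4,1,-123.3,-327.6,6,3.1,36.9,-1.4,1,-123.3,-327.6,6,3.1,36.9,-1.4,1,-123.3,-327.6,6,3.1,36.9,-1.4,1,-123.3,-327.6,6,3.1,36.9,-1.4,1,-123.3,-327.6,6,3.1,36.9,-1.4],
)

```text
t: 15.0
eef_pos: [0.5006, -0.3262, 0.3288]
ee_rot: [179.9, -17.0, 174.8]
ft_force: [-0.0, -0.1, -1.3]
grip_width: 0.0137
grip_force: 55.0
```

```bash
python3 - <<'E'
from m import *
import k
k.apply([-123.3,-327.6,6,3.1,36.9,-1.4])
print(np.round(robot.read_state()['q'],1))
o,Rs=k.scoop_in_bin(70,-100,6,10); o=o+[0,0,.13]
Y=k.R.as_matrix(Rs)
for n in ['scene','side']:
    p,d,C=snap(n,n+'3.png'); P=cloud(d,C)
    for c,X,e in get('scoop',n,P,1):
        L=(X-o)@Y   # scoop frame
        B=L[(abs(L)<.1).all(1)&(L[:,2]<.012)]
        print(n,c,len(B),np.percentile(B,[1,50,99],axis=0).round(4).tolist(),cv2.minAreaRect(B[:,:2].astype(np.float32)))
        co=np.polyfit(B[:,0],B[:,2],1); print('pitch slope',co, np.polyfit(B[:,1],B[:,2],1))
    # bin walls in bin frame
    X=P.reshape(-1,3);X=X[~np.isnan(X[:,0])]
    L=(X-k.HINGE)@k.RB.as_matrix()-[0,0,.004]
    fl=L[(L[:,0]>-.2)&(L[:,0]<-.13)&(abs(L[:,1])<.07)&(abs(L[:,2])<.01)]; 
    if len(fl)>20: print(' floor',len(fl),np.median(fl[:,2]),np.polyfit(fl[:,0],fl[:,2],1))
    for s in (1,-1):
        w=L[(L[:,0]>-.16)&(L[:,0]<-.02)&(L[:,2]>.062)&(L[:,2]<.07)&(abs(L[:,1]-s*.08)<.012)]
        if len(w)>5: print(' wall',s,len(w),w[:,1].mean(),np.polyfit(w[:,0],w[:,1],1))
    w=L[(abs(L[:,0])<.015)&(abs(L[:,1])<.07)&(L[:,2]>.095)&(L[:,2]<.105)]; print(' far',len(w),np.percentile(w[:,0],[5,50,95]))
E
```

```text
[ 44.5  30.7 -28.8  72.   17.7  97.5 101.6]
scene 0.66 2310 [[-0.0433, -0.0666, -0.0031], [0.014, 0.0009, 0.0025], [0.0702, 0.0715, 0.0084]] ((0.01343965157866478, 0.0027865543961524963), (0.1159617230296135, 0.14264972507953644), 0.2875615954399109)
pitch slope [-0.00236729  0.0026639 ] [-0.00142847  0.00263415]
 floor 640 -0.00016291496298391993 [0.00497281 0.00056225]
 wall 1 29 0.08072693332436041 [0.00443978 0.08116823]
 wall -1 38 -0.07868984839623208 [ 0.00610634 -0.07816189]
 far 58 [-1.71720236e-03 -5.55884513e-05  2.11147180e-03]
side 0.77 1218 [[-0.0473, -0.0712, 0.0006], [0.0341, -0.0148, 0.0028], [0.0734, 0.0691, 0.0117]] ((0.0139654241502285, 0.0006136223673820496), (0.12425664812326431, 0.1448165476322174), 0.036377158015966415)
pitch slope [-0.03526837  0.00433686] [-0.00905008  0.0034861 ]
 floor 1076 -0.0007130131396343767 [ 0.00167533 -0.00042335]
 wall -1 23 -0.08086831338510576 [ 0.00497632 -0.08040684]
 far 47 [-0.00015678  0.00230295  0.00427881]
```

```bash
python3 - <<'E'
from k import *
def pr(n,o,Rs):
    P,Q=tcp_from_scoop(o,Rs); print(n,delta(P,Q))
for x,z,a in [(-105,8,10),(-103,2,7),(-98,0,4),(-85,-.5,3),(-70,-.5,2.5),(-55,-.5,2),(-40,-.5,1.5),(-25,-.5,1),(-12,-.5,.5),(-4,-.5,0)]: pr((x,z,a),*scoop_in_bin(70,x,z,a,-1.5))
for a in (0,5,10,15,20,25,30,35,40,43): pr(('heel',a),*scoop_in_bin(-50,-4-120*np.cos(np.radians(a)),1,-a,-1.5))
E
```

```text
(-105, 8, 10) [-3.6, -1.2, -126.0, -0.0, -0.0, 0.0]
(-103, 2, 7) [-11.3, -0.5, -135.4, -0.3, -3.0, 0.0]
(-98, 0, 4) [-14.4, -0.2, -143.0, -0.6, -6.0, 0.0]
(-85, -0.5, 3) [-5.2, -1.1, -150.6, -0.7, -7.0, 0.0]
(-70, -0.5, 2.5) [7.0, -2.2, -158.0, -0.7, -7.5, 0.0]
(-55, -0.5, 2) [19.3, -3.4, -165.5, -0.8, -8.0, 0.0]
(-40, -0.5, 1.5) [31.5, -4.5, -172.9, -0.8, -8.5, 0.0]
(-25, -0.5, 1) [43.8, -5.7, -180.4, -0.9, -9.0, 0.0]
(-12, -0.5, 0.5) [54.3, -6.7, -186.9, -0.9, -9.5, 0.0]
(-4, -0.5, 0) [60.4, -7.3, -191.2, -1.0, -10.0, 0.0]
('heel', 0) [61.0, -7.3, -189.9, -1.0, -10.0, 0.0]
('heel', 5) [55.7, -6.8, -187.9, -1.5, -15.0, 0.0]
('heel', 10) [51.0, -6.4, -186.9, -1.9, -20.0, 0.0]
('heel', 15) [47.0, -6.0, -186.8, -2.4, -24.9, 0.0]
('heel', 20) [43.7, -5.7, -187.6, -2.9, -29.9, 0.0]
('heel', 25) [41.1, -5.4, -189.3, -3.3, -34.9, 0.0]
('heel', 30) [39.2, -5.3, -192.0, -3.8, -39.9, 0.0]
('heel', 35) [38.2, -5.2, -195.5, -4.3, -44.8, 0.0]
('heel', 40) [37.9, -5.1, -200.0, -4.8, -49.8, 0.0]
('heel', 43) [38.1, -5.2, -203.0, -5.0, -52.8, 0.0]
```

Emit:
drive_tool(
  commands=[1,-3.6,-1.2,-35,0,0,0,1,-3.6,-1.2,-70,0,0,0,1,-3.6,-1.2,-100,0,0,0,1,-3.6,-1.2,-118,0,0,0,1,-3.6,-1.2,-126,0,0,0,1,-3.6,-1.2,-126,0,0,0,1,-11.3,-0.5,-135.4,-0.3,-3,0,1,-14.4,-0.2,-143,-0.6,-6,0,1,-14.4,-0.2,-143,-0.6,-6,0,1,-14.4,-0.2,-143,-0.6,-6,0],
)

```text
t: 16.03
eef_pos: [0.4853, -0.3292, 0.1881]
ee_rot: [-179.9, -10.9, 174.5]
ft_force: [0.4, -0.3, -1.9]
grip_width: 0.0135
grip_force: 55.0
```

Emit:
drive_tool(
  commands=[1,4,-0.4,-4,0,-0.5,0,1,9.2,-0.9,-7.6,-0.1,-1,0,1,15,-1.5,-11,-0.1,-1.2,0,1,21.4,-2,-15,-0.1,-1.5,0,1,27.5,-2.6,-18.7,-0.1,-1.7,0,1,33.7,-3.2,-22.5,-0.2,-2,0,1,39.8,-3.7,-26.2,-0.2,-2.2,0,1,45.9,-4.3,-29.9,-0.2,-2.5,0,1,45.9,-4.3,-29.9,-0.2,-2.5,0],
)

```text
t: 16.78
eef_pos: [0.5325, -0.3323, 0.1552]
ee_rot: [179.9, -8.4, 174.6]
ft_force: [0.5, 0.3, -1.7]
grip_width: 0.0137
grip_force: 55.0
```

Emit:
drive_tool(
  commands=[1,6.1,-0.6,-3.7,0,-0.2,0,1,12.3,-1.2,-7.5,0,-0.5,0,1,17.5,-1.7,-10.7,0,-0.7,0,1,22.8,-2.2,-14,-0.1,-1,0,1,22.8,-2.2,-14,-0.1,-1,0],
)

```text
t: 17.2
eef_pos: [0.555, -0.3347, 0.1413]
ee_rot: [180.0, -7.4, 174.6]
ft_force: [0.8, -0.2, -2.4]
grip_width: 0.0137
grip_force: 55.0
```

Emit:
drive_tool(
  commands=[1,3,-0.3,-2.1,0,-0.2,0,1,6.1,-0.6,-4.3,0,-0.5,0,1,6.1,-0.6,-4.3,0,-0.5,0],
)

```text
t: 17.45
eef_pos: [0.5604, -0.3356, 0.1377]
ee_rot: [179.9, -6.9, 174.6]
ft_force: [0.8, -0.6, -1.9]
grip_width: 0.0139
grip_force: 55.0
```

```bash
python3 - <<'E'
from m import *
import k
k.apply([60.4,-7.3,-191.2,-1,-10,0])
p,r=k.load(); s=robot.read_state(); print(p,r.as_euler('xyz',degrees=True),s['eef_pos'],s['ee_rot'],s['ft_force'])
for n in ['scene','side']:
    pc,d,C=snap(n); P=cloud(d,C)
    if n=='scene': cv2.imwrite('pics/c4.png',cv2.resize(pc[190:310,90:230,::-1],None,fx=5,fy=5))
    for c,X,e in get('stem1',n,P,5):
        L=(X-k.HINGE)@k.RB.as_matrix()-[0,0,.004]
        print(n,round(c,2),np.percentile(L,[2,50,98],axis=0).round(3).tolist())
E
```

```text
[ 0.5601 -0.3354  0.1383] [-179.98234517   -6.93188882  174.57592359] [ 0.56040356 -0.33562638  0.13768225] [179.93491071  -6.90755449 174.59113553] [ 0.76594367 -0.62722626 -1.93065208]
scene 0.71 [[-0.057, -0.05, 0.004], [-0.045, 0.0, 0.025], [-0.033, 0.053, 0.034]]
scene 0.63 [[-0.081, -0.065, 0.018], [-0.069, -0.026, 0.027], [-0.058, 0.034, 0.034]]
scene 0.63 [[-0.03, -0.041, 0.001], [-0.017, 0.005, 0.025], [-0.004, 0.065, 0.036]]
side 0.65 [[-0.08, -0.051, 0.011], [-0.073, 0.01, 0.021], [-0.067, 0.023, 0.031]]
side 0.44 [[-0.055, -0.05, 0.016], [-0.046, -0.033, 0.025], [-0.037, 0.009, 0.031]]
```

View pics/c4.png

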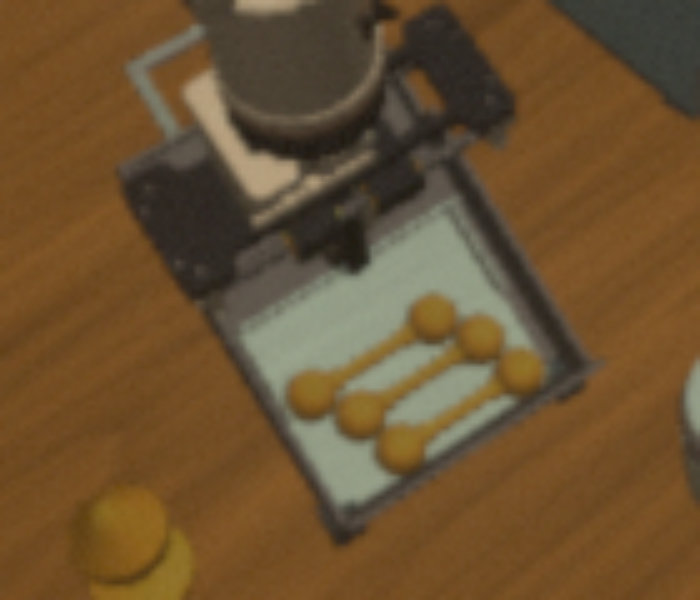

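Emit:
drive_tool(
  commands=[1,-2,0.2,2.4,-0.2,-2.5,0,1,-4.7,0.5,3.3,-0.5,-5,0,1,-7.1,0.7,4,-0.7,-7.5,0,1,-9.4,0.9,4.3,-0.9,-10,0,1,-11.5,1.1,4.5,-1.2,-12.5,0,1,-13.4,1.3,4.4,-1.4,-14.9,0,1,-15.1,1.5,4.1,-1.7,-17.4,0,1,-16.7,1.6,3.6,-1.9,-19.9,0,1,-18.1,1.8,2.8,-2.1,-22.4,0,1,-19.3,1.9,1.9,-2.3,-24.9,0,1,-20.3,2,0.7,-2.6,-27.4,0,1,-21.2,2,-0.8,-2.8,-29.9,0,1,-21.8,2.1,-2.5,-3,-32.4,0,1,-22.2,2.1,-4.3,-3.3,-34.8,0,1,-22.4,2.2,-6.5,-3.5,-37.3,0,1,-22.5,2.2,-8.8,-3.8,-39.8,0,1,-22.3,2.1,-11.8,-4,-42.8,0,1,-22.3,2.1,-11.8,-4,-42.8,0,1,-22.3,2.1,-11.8,-4,-42.8,0],
)

```text
t: 19.23
eef_pos: [0.5356, -0.3329, 0.1235]
ee_rot: [179.9, 34.9, 174.6]
ft_force: [-0.9, -0.5, -4.6]
grip_width: 0.0142
grip_force: 55.0
```

```bash
python3 - <<'E'
from m import *
import k
k.apply([-22.3,2.1,-11.8,-4,-42.8,0])
s=robot.read_state(); print(s['eef_pos'],s['ee_rot'],s['ft_force'])
o,Rs=k.scoop_in_bin(-50,-4-120*np.cos(np.radians(43)),1,-43,-1.5)
for n in ['scene','side']:
    pc,d,C=snap(n); P=cloud(d,C)
    for c,X,e in get('stem1',n,P,5):
        print(n,round(c,2),np.percentile((X-o)@Rs.as_matrix(),[2,50,98],axis=0).round(3).tolist())
E
```

```text
[ 0.53563179 -0.33286343  0.12349524] [179.91491494  34.92398723 174.64093655] [-0.90888178 -0.53096991 -4.63883781]
scene 0.64 [[-0.047, -0.065, 0.007], [-0.028, -0.014, 0.023], [-0.017, 0.035, 0.033]]
scene 0.59 [[-0.038, -0.048, 0.0], [-0.005, 0.014, 0.022], [0.016, 0.064, 0.033]]
scene 0.5 [[0.015, -0.037, 0.011], [0.025, 0.015, 0.023], [0.035, 0.064, 0.033]]
side 0.77 [[-0.043, -0.058, -0.003], [-0.031, 0.001, 0.02], [-0.019, 0.035, 0.068]]
side 0.7 [[-0.021, -0.05, -0.003], [-0.008, -0.007, 0.021], [0.006, 0.049, 0.029]]
side 0.56 [[0.008, -0.041, -0.001], [0.02, 0.007, 0.021], [0.033, 0.059, 0.03]]
```

Emit:
drive_tool(
  commands=[1,0,0,8,0,0,0,1,0,0,22,0,0,0,1,0,0,40,0,0,0,1,0,0,60,0,0,0,1,0,0,80,0,0,0,1,0,0,100,0,0,0,1,0,0,120,0,0,0,1,0,0,140,0,0,0,1,0,0,157,0,0,0,1,0,0,166,0,0,0,1,0,0,170,0,0,0,1,0,0,170,0,0,0],
)

```text
t: 20.43
eef_pos: [0.5345, -0.3315, 0.2919]
ee_rot: [179.8, 34.7, 174.7]
ft_force: [-0.5, -0.0, -4.1]
grip_width: 0.0139
grip_force: 55.0
```

```bash
python3 - <<'E'
from k import *
apply([0,0,170,0,0,0]); print(load()[0])
def pr(n,nose,pitch,yaw=-90):
    Rs=Rz(yaw)*Ry(pitch); P,Q=tcp_from_scoop(np.array(nose)-Rs.apply([.07,0,0]),Rs); print(n,delta(P,Q),P.round(3),Q.as_euler('xyz',degrees=True).round(0))
    return delta(P,Q)
pr('mid',[.50,-.10,.20],-16,-45)
b=pr('over',[.451,.055,.16],-16)
apply(b)
print('rel to over:')
for z,a in [(.06,-16),(.05,-8),(.04,0),(.03,4),(.022,8),(.021,10),(.021,12),(.021,14),(.021,17)]: pr((z,a),[.451,.055,z],a)
import json
E
```

```text
[ 0.5378 -0.3333  0.2965]
mid [-136.3, 331.8, -63.1, -0.0, 0.1, -39.6] [ 0.402 -0.002  0.233] [180.  36. 135.]
over [-86.8, 527.5, -103.1, 0.0, 0.1, -84.6] [0.451 0.194 0.193] [180.  36.  90.]
rel to over:
(0.06, -16) [-0.0, 0.0, -100.0, -0.0, -0.0, 0.0] [0.451 0.194 0.093] [180.  36.  90.]
(0.05, -8) [-0.0, -6.0, -90.9, 8.0, -0.0, 0.0] [0.451 0.188 0.102] [180.  28.  90.]
(0.04, 0) [-0.0, -14.6, -82.9, 16.0, -0.0, 0.0] [0.451 0.18  0.111] [180.  20.  90.]
(0.03, 4) [-0.0, -19.8, -84.4, 20.0, -0.0, 0.0] [0.451 0.174 0.109] [180.  16.  90.]
(0.022, 8) [-0.0, -25.6, -84.2, 24.0, -0.0, 0.0] [0.451 0.169 0.109] [180.  12.  90.]
(0.021, 10) [-0.0, -28.7, -81.3, 26.0, -0.0, 0.0] [0.451 0.165 0.112] [180.  10.  90.]
(0.021, 12) [-0.0, -31.9, -77.5, 28.0, -0.0, 0.0] [0.451 0.162 0.116] [180.   8.  90.]
(0.021, 14) [-0.0, -35.3, -73.8, 30.0, -0.0, 0.0] [0.451 0.159 0.12 ] [180.   6.  90.]
(0.021, 17) [-0.0, -40.6, -68.5, 33.0, -0.0, 0.0] [0.451 0.154 0.125] [180.   3.  90.]
```

Emit:
drive_tool(
  commands=[1,-2,11,0,0,0,-1.7,1,-5,32,0,0,0,-5,1,-10,58,0,0,0,-9.3,1,-15,90,0,0,0,-14.4,1,-20,121,0,0,0,-19.5,1,-26,158,0,0,0,-25.4,1,-32,195,-8,0,0,-31.3,1,-38,232,-18,0,0,-37.2,1,-44,269,-28,0,0,-43.1,1,-50,306,-38,0,0,-49.1,1,-56,343,-49,0,0,-55,1,-62,380,-60,0,0,-60.9,1,-68,411,-70,0,0,-66,1,-73,443,-79,0,0,-71.1,1,-77,469,-86,0,0,-75.3,1,-81,491,-92,0,0,-78.7,1,-83,506,-97,0,0,-81.2,1,-85,517,-100,0,0,-82.9,1,-86.8,527.5,-103.1,0,0.1,-84.6,1,-86.8,527.5,-103.1,0,0.1,-84.6],
)

```text
t: 22.1
eef_pos: [0.3834, 0.0497, 0.2737]
ee_rot: [176.3, 30.7, 102.8]
ft_force: [0.9, 0.2, -3.2]
grip_width: 0.0139
grip_force: 55.0
```

Emit:
drive_tool(
  commands=[1,0,0,-15,0,0,0,1,0,0,-40,0,0,0,1,0,0,-65,0,0,0,1,0,0,-88,0,0,0,1,0,0,-100,0,0,0,1,0,-3,-95.5,4,0,0,1,0,-6,-90.9,8,0,0,1,0,-6,-90.9,8,0,0],
)

```text
t: 22.77
eef_pos: [0.3783, 0.0358, 0.1924]
ee_rot: [173.7, 22.4, 101.9]
ft_force: [-0.2, -1.1, -3.1]
grip_width: 0.0138
grip_force: 55.0
```

```bash
python3 - <<'E'
from m import *
import k
k.apply([0,-6,-90.9,8,0,0])
s=robot.read_state(); print(s['eef_pos'],s['ee_rot'],s['ft_force'],np.round(s['q'],1))
pc,d,C=snap('side'); P=cloud(d,C)
cv2.imwrite('pics/s5.png',cv2.resize(pc[100:280,150:370,::-1],None,fx=3,fy=3))
for c,X,e in get('stem1','side',P,5): print(round(c,2),np.percentile(X,[2,50,98],axis=0).round(3).tolist())
E
```

```text
[0.3782772  0.03581017 0.1924053 ] [173.7378094   22.41064116 101.93166531] [-0.21004655 -1.08083617 -3.11981009] [ 66.8 -17.5 -87.8 129.3   7.4  48.9 -12.9]
0.59 [[0.339, -0.057, 0.128], [0.39, -0.037, 0.147], [0.437, -0.021, 0.16]]
0.51 [[0.33, -0.019, 0.134], [0.383, 0.002, 0.146], [0.428, 0.019, 0.158]]
0.5 [[0.356, -0.031, 0.126], [0.404, -0.013, 0.149], [0.454, 0.015, 0.161]]
```

View pics/s5.png

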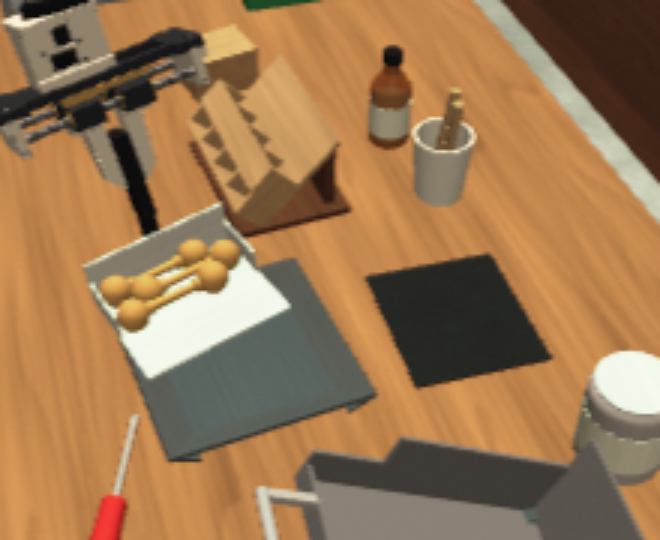

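Emit:
drive_tool(
  commands=[1,20,-10,20,0,0,0,1,40,-20,40,0,0,0,1,60,-30,60,0,0,0,1,80,-40,80,0,0,0,1,90,-45,90,0,0,0,1,90,-45,90,0,0,0],
)

```text
t: 23.37
eef_pos: [0.4685, -0.0102, 0.2856]
ee_rot: [173.6, 22.7, 101.9]
ft_force: [1.3, -0.6, -3.9]
grip_width: 0.0136
grip_force: 55.0
```

```bash
python3 - <<'E'
from k import *
from plant import robot
s=robot.read_state(); print(s['eef_pos'],s['ee_rot'],np.round(s['q'],1))
E
```

```text
[ 0.46848911 -0.01021215  0.28559405] [173.59591732  22.72739015 101.92138935] [ 81.  -17.5 -87.8 115.4   5.4  57.    2.6]
```

```bash
cat >> k.py <<'E'
def sync():
    from plant import robot
    s=robot.read_state(); save(s['eef_pos'],R.from_euler('xyz',s['ee_rot'],degrees=True)); return s
def rows(P,Q,n,grip=1):
    d=np.array(delta(P,Q,3)); f=(1-np.cos(np.pi*np.arange(1,n+1)/n))/2
    print(', '.join(str([grip]+np.round(d*x,1).tolist())[1:-1] for x in f))
def nose(nose,pitch,yaw):
    Rs=Rz(yaw)*Ry(pitch); return tcp_from_scoop(np.array(nose)-Rs.apply([.07,0,0]),Rs)
def scoop_now():
    p,r=load(); Rs=r*R0.inv()*Ry(20); return p-Rs.apply(G+A*(UP-BACK)),Rs
E
python3 - <<'E'
from k import *
sync(); o,Rs=scoop_now(); print(o,Rs.as_euler('zyx',degrees=True), o+Rs.apply([.07,0,0]))
P,Q=nose([.49,-.05,.24],-8,-120); print(P,Q.as_euler('xyz',degrees=True)); print(delta(P,Q)); rows(P,Q,14)
E
```

```text
[ 0.48968466 -0.06473467  0.21824268] [-75.81636442  -6.42565446  -1.30836917] [ 0.50672904 -0.13253922  0.22171135]
[0.55661877 0.06538709 0.29248773] [180.  28.  60.]
[88.1, 75.6, 6.9, -4.4, 6.7, -44.6]
1, 1.1, 0.9, 0.1, -0.1, 0.1, -0.6, 1, 4.4, 3.7, 0.3, -0.2, 0.3, -2.2, 1, 9.6, 8.2, 0.8, -0.5, 0.7, -4.9, 1, 16.6, 14.2, 1.3, -0.8, 1.3, -8.4, 1, 24.9, 21.4, 2.0, -1.2, 1.9, -12.6, 1, 34.3, 29.4, 2.7, -1.7, 2.6, -17.3, 1, 44.1, 37.8, 3.4, -2.2, 3.4, -22.3, 1, 53.9, 46.2, 4.2, -2.7, 4.1, -27.3, 1, 63.2, 54.2, 4.9, -3.2, 4.8, -32.0, 1, 71.5, 61.4, 5.6, -3.6, 5.4, -36.2, 1, 78.5, 67.4, 6.1, -3.9, 6.0, -39.7, 1, 83.8, 71.9, 6.6, -4.2, 6.4, -42.4, 1, 87.0, 74.7, 6.8, -4.3, 6.6, -44.0, 1, 88.1, 75.6, 6.9, -4.4, 6.7, -44.6
```

Emit:
drive_tool(
  commands=[1,4.4,3.7,0.3,-0.2,0.3,-2.2,1,9.6,8.2,0.8,-0.5,0.7,-4.9,1,16.6,14.2,1.3,-0.8,1.3,-8.4,1,24.9,21.4,2.0,-1.2,1.9,-12.6,1,34.3,29.4,2.7,-1.7,2.6,-17.3,1,44.1,37.8,3.4,-2.2,3.4,-22.3,1,53.9,46.2,4.2,-2.7,4.1,-27.3,1,63.2,54.2,4.9,-3.2,4.8,-32.0,1,71.5,61.4,5.6,-3.6,5.4,-36.2,1,78.5,67.4,6.1,-3.9,6.0,-39.7,1,83.8,71.9,6.6,-4.2,6.4,-42.4,1,87.0,74.7,6.8,-4.3,6.6,-44.0,1,88.1,75.6,6.9,-4.4,6.7,-44.6,1,88.1,75.6,6.9,-4.4,6.7,-44.6],
)

```text
t: 24.53
eef_pos: [0.3446, -0.0107, 0.3636]
ee_rot: [178.8, 26.0, 60.3]
ft_force: [0.8, 0.5, -3.8]
grip_width: 0.0139
grip_force: 55.0
```

```bash
python3 - <<'E'
from k import *
s=sync(); print(s['ft_force'],np.round(s['q'],1)); o,Rs=scoop_now(); print(o,Rs.as_euler('zyx',degrees=True), o+Rs.apply([.07,0,0]))
P,Q=nose([.506,.0,.20],-6,-178); print(P,Q.as_euler('xyz',degrees=True)); print(delta(P,Q)); rows(P,Q,16)
E
```

```text
[ 0.77666962  0.51710668 -3.78107562] [ 82.6 -17.5 -87.9 105.7   4.8  88.5 -33.3]
[ 0.31560348 -0.06519193  0.2992067 ] [-119.16067548    1.97833452   -5.81388965] [ 0.28151558 -0.12588619  0.30657022]
[0.63724458 0.00458316 0.25710567] [180.  26.   2.]
[292.6, 15.3, -106.5, 1.0, 0.6, -58.8]
1, 2.8, 0.1, -1.0, 0.0, 0.0, -0.6, 1, 11.1, 0.6, -4.1, 0.0, 0.0, -2.2, 1, 24.7, 1.3, -9.0, 0.1, 0.0, -5.0, 1, 42.9, 2.2, -15.6, 0.1, 0.1, -8.6, 1, 65.0, 3.4, -23.7, 0.2, 0.1, -13.1, 1, 90.3, 4.7, -32.9, 0.3, 0.2, -18.1, 1, 117.8, 6.1, -42.8, 0.4, 0.2, -23.7, 1, 146.3, 7.6, -53.2, 0.5, 0.3, -29.4, 1, 174.8, 9.1, -63.6, 0.6, 0.3, -35.1, 1, 202.3, 10.6, -73.6, 0.7, 0.4, -40.6, 1, 227.6, 11.9, -82.8, 0.8, 0.4, -45.7, 1, 249.8, 13.0, -90.9, 0.9, 0.5, -50.2, 1, 267.9, 14.0, -97.5, 0.9, 0.5, -53.8, 1, 281.5, 14.7, -102.4, 1.0, 0.5, -56.6, 1, 289.8, 15.1, -105.4, 1.0, 0.6, -58.2, 1, 292.6, 15.3, -106.5, 1.0, 0.6, -58.8
```

```bash
python3 - <<'E'
from k import *
P,Q=nose([.50,-.30,.20],-9,-118); P=np.array([.60,-.20,.27]); print(delta(P,Q)); rows(P,Q,12)
E
```

```text
[255.4, -189.3, -93.6, -2.1, 2.4, 1.2]
1, 4.4, -3.2, -1.6, -0.0, 0.0, 0.0, 1, 17.1, -12.7, -6.3, -0.1, 0.2, 0.1, 1, 37.4, -27.7, -13.7, -0.3, 0.4, 0.2, 1, 63.8, -47.3, -23.4, -0.5, 0.6, 0.3, 1, 94.6, -70.2, -34.7, -0.8, 0.9, 0.4, 1, 127.7, -94.7, -46.8, -1.0, 1.2, 0.6, 1, 160.7, -119.2, -58.9, -1.3, 1.5, 0.7, 1, 191.5, -142.0, -70.2, -1.6, 1.8, 0.9, 1, 218.0, -161.6, -79.9, -1.8, 2.0, 1.0, 1, 238.3, -176.6, -87.3, -1.9, 2.2, 1.1, 1, 251.0, -186.1, -92.0, -2.0, 2.4, 1.2, 1, 255.4, -189.3, -93.6, -2.1, 2.4, 1.2
```

Emit:
drive_tool(
  commands=[1,9,-6,-3,0,0,0,1,22,-15,-8,-0.2,0.2,0.1,1,40,-30,-15,-0.3,0.4,0.2,1,63.8,-47.3,-23.4,-0.5,0.6,0.3,1,90,-67,-33,-0.8,0.9,0.4,1,118,-87,-43,-1.0,1.2,0.6,1,146,-108,-53,-1.3,1.5,0.7,1,175,-129,-64,-1.6,1.8,0.9,1,204,-151,-75,-1.8,2.0,1.0,1,228,-169,-84,-1.9,2.2,1.1,1,246,-182,-90,-2.0,2.4,1.2,1,255.4,-189.3,-93.6,-2.1,2.4,1.2,1,255.4,-189.3,-93.6,-2.1,2.4,1.2],
)

```text
t: 25.62
eef_pos: [0.3684, -0.1676, 0.3576]
ee_rot: [178.0, 27.7, 62.0]
ft_force: [-0.2, 0.3, -3.0]
grip_width: 0.0138
grip_force: 55.0
```

```bash
python3 - <<'E'
from k import *
s=sync(); print(s['ft_force'],np.round(s['q'],1)); o,Rs=scoop_now(); print(o,Rs.as_euler('zyx',degrees=True), o+Rs.apply([.07,0,0]))
E
```

```text
[-0.21269861  0.29409993 -2.99714334] [100.9 -17.5 -87.9 107.2  10.   78.6 -16.1]
[ 0.34107504 -0.22504349  0.29507325] [-117.11473796    1.95442781   -7.64154909] [ 0.30918943 -0.28665217  0.30443691]
```

```bash
cat > fk.py <<'E'
import numpy as np
from scipy.spatial.transform import Rotation as R
from scipy.optimize import least_squares
S=[([15.08,28.699,-24.465,88.831,12.651,65.22,-12.049],[.65,0,.199],[180,0,90]),
([51.3,13.8,-15.6,115.7,4.7,51.,28.],[.3634,-.3138,.1487],[180,0,84.8]),
([24.4,22.7,-36.7,86.1,13.8,78.3,76.9],[.6002,-.0023,.3031],[-179.4,-2.5,-179.5]),
([44.5,30.7,-28.8,72.,17.7,97.5,101.6],[.5006,-.3262,.3288],[179.9,-17,174.8]),
([66.8,-17.5,-87.8,129.3,7.4,48.9,-12.9],[.3783,.0358,.1924],[173.74,22.41,101.93]),
([81.,-17.5,-87.8,115.4,5.4,57.,2.6],[.4685,-.0102,.2856],[173.6,22.73,101.92]),
([82.6,-17.5,-87.9,105.7,4.8,88.5,-33.3],[.3446,-.0107,.3636],[178.8,26,60.3]),
([100.9,-17.5,-87.9,107.2,10.,78.6,-16.1],[.3684,-.1676,.3576],[178,27.7,62])]
Z=lambda a:R.from_euler('z',a,degrees=True)
Y=lambda a:R.from_euler('y',a,degrees=True)
def fk(q,c,s):
    # c: z0,d3,a4,d5,a6,d7, base yaw, tool yaw, a4b ; s: signs
    q=np.asarray(q)*s
    r=Z(c[6]+q[0]); p=np.array([0,0,c[0]])
    r=r*Y(q[1])*Z(q[2]); p=p+r.apply([c[2],0,c[1]])
    r=r*Y(q[3]); p=p+r.apply([c[8],0,c[3]])
    r=r*Z(q[4])*Y(q[5]); p=p+r.apply([c[4],c[9],0])
    r=r*Z(q[6]+c[7]); p=p+r.apply([0,0,c[5]])
    return p,r
E
cat > fit.py <<'E'
from fk import *
import itertools,json
def res(c,s,S):
    o=[]
    for q,p,e in S:
        P,r=fk(q,c,s); o+=list((P-p)*5); o+=list((r*R.from_euler('xyz',e,degrees=True).inv()).as_rotvec())
    return np.array(o)
best=[]
for sg in itertools.product([1,-1],repeat=4):
    s=np.array([sg[0],1,sg[1],1,sg[2],1,sg[3]])
    for by,ty in itertools.product([-60,0,60,180],[0,90,180,-90]):
        try:f=least_squares(res,[.35,.3,0,.3,0,.3,by,ty,0,0],args=(s,S),max_nfev=60)
        except Exception: continue
        best.append((f.cost,s.tolist(),f.x.tolist()))
best.sort(key=lambda b:b[0])
for b in best[:3]: print(b[0],b[1],np.round(b[2],3))
json.dump(best[0],open('/tmp/fk.json','w'))
r=res(np.array(best[0][2]),np.array(best[0][1]),S).reshape(-1,6); print(r.round(3))
E
python3 fit.py
```

```text
0.0006679222394547851 [-1, 1, -1, 1, -1, 1, -1] [ 3.19000e-01  5.22000e-01 -7.00000e-03  4.64000e-01  2.00000e-03
  3.90000e-01  3.60043e+02  9.00270e+01 -3.00000e-03 -2.10000e-02]
0.0006679222394549233 [-1, 1, -1, 1, -1, 1, -1] [ 3.19000e-01  5.22000e-01 -7.00000e-03  4.64000e-01  2.00000e-03
  3.90000e-01  4.30000e-02 -2.69973e+02 -3.00000e-03 -2.10000e-02]
0.0006679222394549246 [-1, 1, -1, 1, -1, 1, -1] [ 3.19000e-01  5.22000e-01 -7.00000e-03  4.64000e-01  2.00000e-03
  3.90000e-01  4.30000e-02 -2.69973e+02 -3.00000e-03 -2.10000e-02]
[[ 0.004  0.    -0.002  0.    -0.     0.   ]
 [-0.004  0.029  0.001 -0.    -0.001  0.001]
 [ 0.001 -0.015 -0.004 -0.    -0.001 -0.   ]
 [-0.    -0.004  0.001  0.001  0.     0.001]
 [ 0.011  0.004  0.004 -0.     0.001 -0.   ]
 [ 0.001 -0.001 -0.003  0.001  0.     0.   ]
 [ 0.002 -0.003 -0.003  0.    -0.001 -0.001]
 [ 0.004  0.003  0.005  0.    -0.001 -0.   ]]
```

```bash
cat > sim.py <<'E'
from fk import *
import json
_,s,c=json.load(open('/tmp/fk.json')); s=np.array(s);c=np.array(c)
LO=np.array([-164.97,-17.58,-87.97,11.32,-80.73,10.89,-147.41]);HI=np.array([164.97,116.51,89.64,138.91,260.73,115.49,147.41])
VM=np.array([147.25,147.25,180,180,180,180,180])*.7/12
def F(q): return fk(q,c,s)
def err(q,P,Q):
    p,r=F(q); return np.r_[P-p,(Q*r.inv()).as_rotvec()]
def jac(q):
    p,r=F(q);J=np.zeros((6,7))
    for i in range(7):
        d=q.copy();d[i]+=.05;p2,r2=F(d);J[:3,i]=(p2-p)/np.radians(.05);J[3:,i]=(r2*r.inv()).as_rotvec()/np.radians(.05)
    return J
def ik(q,P,Q,n=15,lam=.02):
    q=q.copy()
    for _ in range(n):
        e=err(q,P,Q); 
        if np.linalg.norm(e)<1e-4: break
        free=np.ones(7,bool)
        for _ in range(3):
            J=jac(q)[:,free]; dq=np.zeros(7)
            dq[free]=np.degrees(J.T@np.linalg.solve(J@J.T+lam**2*np.eye(6),e))
            bad=free&(((q+dq)<LO)&(dq<0)|((q+dq)>HI)&(dq>0))
            if not bad.any(): break
            free&=~bad
        q=np.clip(q+np.clip(dq,-5,5),LO,HI)
    return q
def go(q,P,Q,extra=3):
    p,r=F(q); d=P-p; w=(Q*r.inv()).as_rotvec(); n=int(max(np.linalg.norm(d)/.035,np.degrees(np.linalg.norm(w))/6,1))+1
    for i in range(1,n+extra+1):
        f=min(i/n,1); q=ik(q,p+d*f,R.from_rotvec(w*f)*r)
    return q,n,np.linalg.norm(err(q,P,Q))
E
python3 - <<'E'
from sim import *
from k import nose,scoop_in_bin,tcp_from_scoop
def E(e): return R.from_euler('xyz',e,degrees=True)
q0=np.array(S[3][0]); 
p,r=F(q0); print('from above-bin, turn to tray:')
P,Q=tcp_from_scoop(*scoop_in_bin(-50,-4-120*np.cos(np.radians(43)),1,-43,-1.5)); P=P+[0,0,.17]
q1,_,e=go(q0,P,Q); print(q1.round(1),e)
P,Q=nose([.451,.055,.16],-16,-90); q2,_,e=go(q1,P,Q); print(q2.round(1),e, 'actual then', S[4][0])
q=np.array(S[0][0]); qq,_,e=go(q,np.array([.6,-.002,.303]),E(S[2][2])); print(qq.round(1),S[2][0])
q=np.array(S[5][0]); qq,_,e=go(q,np.array([.5566,.0654,.2925]),E([180,28,60])); print(qq.round(1),e,S[6][0])
E
```

```text
from above-bin, turn to tray:
[ 78.5   5.9 -38.2 113.6 -29.8  35.3 146.6] 7.246418560710957e-07
[ 52.4 -17.6 -85.1 118.9  12.3  77.2 -33.7] 0.23257291143267173 actual then [66.8, -17.5, -87.8, 129.3, 7.4, 48.9, -12.9]
[ 31.   25.  -47.5  86.3  18.4  79.5  72.6] [24.4, 22.7, -36.7, 86.1, 13.8, 78.3, 76.9]
[ 81.3 -17.5 -87.8 105.5   4.1  86.8 -34.5] 0.23551457742195764 [82.6, -17.5, -87.9, 105.7, 4.8, 88.5, -33.3]
```

```bash
cat > search.py <<'E'
from sim import *
from k import nose,tcp_from_scoop,Rz,Ry
import sys,time
from multiprocessing import Pool
q0=np.array(S[7][0])
T=np.array([.451,.0015])
def fin(yaw,z=.14,pitch=-5):
    d=np.array([np.cos(np.radians(yaw)),np.sin(np.radians(yaw))]); return nose([*(T-.055*d),z],pitch,yaw)
def via(x,y,z,yaw,pitch=-5):
    Rs=Rz(yaw)*Ry(pitch); Q=Rs*Ry(-20)*__import__('k').R0; return np.array([x,y,z]),Q
def trial(seed):
    g=np.random.default_rng(seed); q=q0; path=[]; worst=0
    for k in range(g.integers(1,3)):
        w=(g.uniform(.3,.7),g.uniform(-.4,.45),g.uniform(.27,.42),g.uniform(-180,0)); q,n,e=go(q,*via(*w)); path.append([np.round(w,3).tolist(),n,round(e,3),q.round(0).tolist()]); worst=max(worst,e)
        if e>.15: return None
    out=[]
    yaw=g.choice([-180,-150,-120,-90,-60]); 
    qf,n,e=go(q,*fin(yaw)); 
    q2,n2,e2=go(qf,*fin(yaw,.021,15)) if e<.02 else (qf,0,9)
    if e2>.01: return None
    m=np.minimum(q2-LO,HI-q2).min()
    return (worst,float(yaw),path,n,e,e2,q2.round(0).tolist(),m)
if __name__=='__main__':
    with Pool() as p:
        r=[x for x in p.imap_unordered(trial,range(600)) if x]
    r.sort(key=lambda x:x[0]); print(len(r))
    for x in r[:5]: print(x)
E
nproc; time OMP_NUM_THREADS=1 timeout 500 python3 search.py
```

```text
4
135
(np.float64(1.4988010377511823e-07), -150.0, [[[0.425, -0.368, 0.419, -35.892], 14, np.float64(0.0), [60.0, -6.0, -18.0, 104.0, -5.0, 57.0, 97.0]]], 20, np.float64(8.797691918316646e-06), np.float64(1.9523610882427592e-06), [19.0, 35.0, -43.0, 98.0, 27.0, 63.0, -93.0], np.float64(41.09504907542605))
(np.float64(1.814003189905242e-07), -90.0, [[[0.454, -0.35, 0.398, -15.949], 17, np.float64(0.0), [53.0, -2.0, -10.0, 103.0, -14.0, 58.0, 123.0]]], 17, np.float64(9.053810382344949e-05), np.float64(4.45405857183884e-07), [27.0, 32.0, -69.0, 117.0, 39.0, 61.0, -62.0], np.float64(19.17556212453843))
(np.float64(2.1312241620686505e-07), -120.0, [[[0.479, -0.295, 0.383, -4.862], 19, np.float64(0.0), [46.0, -2.0, -7.0, 105.0, -17.0, 58.0, 131.0]]], 20, np.float64(1.1509360073771563e-05), np.float64(2.221483236410414e-06), [18.0, 32.0, -50.0, 106.0, 30.0, 61.0, -75.0], np.float64(33.32162771635643))
(np.float64(2.171719145921826e-07), -150.0, [[[0.311, -0.353, 0.419, -24.608], 16, np.float64(0.0), [43.0, -14.0, 11.0, 110.0, -10.0, 62.0, 122.0]]], 21, np.float64(4.346789932347528e-06), np.float64(2.0942849713065516e-06), [24.0, 38.0, -51.0, 98.0, 32.0, 65.0, -98.0], np.float64(37.074855146548245))
(np.float64(2.6173116061190293e-07), -180.0, [[[0.371, -0.316, 0.379, -26.324], 16, np.float64(0.0), [35.0, -13.0, 7.0, 114.0, -6.0, 54.0, 108.0]]], 26, np.float64(7.322283098272887e-06), np.float64(1.6556048363025609e-06), [19.0, 33.0, -31.0, 95.0, 18.0, 62.0, -107.0], np.float64(40.46961428366096))
real	5m31.578s
user	21m50.747s
sys	0m0.595s
```

```bash
python3 - <<'E'
from search import via
from k import *
sync(); P,Q=via(.425,-.36,.41,-30,-6); print(delta(P,Q)); rows(P,Q,20)
E
```

```text
[56.6, -192.4, 52.4, 1.2, 2.4, 87.1]
1, 0.3, -1.2, 0.3, 0.0, 0.0, 0.5, 1, 1.4, -4.7, 1.3, 0.0, 0.1, 2.1, 1, 3.1, -10.5, 2.9, 0.1, 0.1, 4.7, 1, 5.4, -18.4, 5.0, 0.1, 0.2, 8.3, 1, 8.3, -28.2, 7.7, 0.2, 0.3, 12.8, 1, 11.7, -39.7, 10.8, 0.3, 0.5, 18.0, 1, 15.5, -52.5, 14.3, 0.3, 0.6, 23.8, 1, 19.6, -66.5, 18.1, 0.4, 0.8, 30.1, 1, 23.9, -81.2, 22.1, 0.5, 1.0, 36.8, 1, 28.3, -96.2, 26.2, 0.6, 1.2, 43.6, 1, 32.7, -111.3, 30.3, 0.7, 1.4, 50.4, 1, 37.1, -125.9, 34.3, 0.8, 1.6, 57.0, 1, 41.2, -139.9, 38.1, 0.9, 1.7, 63.3, 1, 45.0, -152.8, 41.6, 1.0, 1.9, 69.2, 1, 48.3, -164.2, 44.7, 1.1, 2.0, 74.4, 1, 51.2, -174.0, 47.4, 1.1, 2.2, 78.8, 1, 53.5, -181.9, 49.5, 1.2, 2.2, 82.4, 1, 55.2, -187.7, 51.1, 1.2, 2.3, 85.0, 1, 56.3, -191.2, 52.1, 1.2, 2.4, 86.6, 1, 56.6, -192.4, 52.4, 1.2, 2.4, 87.1
```

Emit:
drive_tool(
  commands=[1,1,-3,1,0,0,1.2,1,2,-6,2,0,0.1,2.8,1,3.1,-10.5,2.9,0.1,0.1,4.9,1,5.4,-18.4,5.0,0.1,0.2,8.3,1,8.3,-28.2,7.7,0.2,0.3,12.8,1,11.7,-39.7,10.8,0.3,0.5,18.0,1,15.5,-52.5,14.3,0.3,0.6,23.8,1,19.6,-66.5,18.1,0.4,0.8,30.1,1,23.9,-81.2,22.1,0.5,1.0,36.8,1,28.3,-96.2,26.2,0.6,1.2,43.6,1,32.7,-111.3,30.3,0.7,1.4,50.4,1,37.1,-125.9,34.3,0.8,1.6,57.0,1,41.2,-139.9,38.1,0.9,1.7,63.3,1,45.0,-152.8,41.6,1.0,1.9,69.2,1,48.3,-164.2,44.7,1.1,2.0,74.4,1,51.2,-174.0,47.4,1.1,2.2,78.8,1,53.5,-181.9,49.5,1.2,2.2,82.4,1,55.2,-187.7,51.1,1.2,2.3,85.0,1,56.6,-192.4,52.4,1.2,2.4,87.1,1,56.6,-192.4,52.4,1.2,2.4,87.1],
)

```text
t: 27.28
eef_pos: [0.4241, -0.3603, 0.4083]
ee_rot: [-179.9, 25.8, 150.1]
ft_force: [0.4, -0.4, -3.7]
grip_width: 0.0138
grip_force: 55.0
```

```bash
python3 - <<'E'
from m import *
from search import via,fin
from sim import go,LO,HI
import k
s=k.sync(); q=np.array(s['q']); print(q.round(1),s['ft_force']); o,Rs=k.scoop_now(); print(o,Rs.as_euler('zyx',degrees=True))
pc,d,C=snap('side'); P=cloud(d,C)
for c,X,e in get('stem1','side',P,5): print(round(c,2),np.percentile((X-o)@Rs.as_matrix(),[2,50,98],axis=0).round(3).tolist())
for yaw in (-180,-150):
    for v in [None,(.60,-.05,.36,-90,-5),(.55,-.15,.38,-90,-5)]:
        q1=q
        if v: q1,n,e=go(q,*via(*v)); print('via',v,n,round(e,4),q1.round(0))
        qf,n,e=go(q1,*fin(yaw)); q2,n2,e2=go(qf,*fin(yaw,.021,15)); print(yaw,n,round(e,4),qf.round(0),e2,q2.round(0))
E
```

```text
[ 57.1  -8.1 -14.2 108.5  -9.1  54.4 106.3] [ 0.37647186 -0.38008633 -3.65398115]
[ 0.47737388 -0.39109192  0.3436664 ] [-30.07761403  -5.00150079  -2.95958821]
0.87 [[-0.02, -0.043, 0.017], [-0.007, -0.005, 0.025], [0.005, 0.055, 0.032]]
0.62 [[-0.041, -0.066, 0.002], [-0.026, -0.015, 0.024], [-0.014, 0.034, 0.032]]
0.57 [[-0.001, -0.066, 0.007], [0.013, -0.018, 0.025], [0.025, 0.032, 0.033]]
-180 26 0.0 [  15.   48.  -34.   65.   19.   99. -106.] 1.8725447253175908e-06 [  23.   35.  -37.   95.   21.   63. -110.]
via (0.6, -0.05, 0.36, -90, -5) 11 0.0 [ 26.  26. -55.  86.  43.  92. -33.]
-180 16 0.0 [  16.   48.  -35.   65.   19.   99. -107.] 1.9017452008406254e-06 [  24.   35.  -37.   95.   22.   63. -111.]
via (0.55, -0.15, 0.38, -90, -5) 11 0.0 [ 40.  17. -56.  93.  38.  86. -21.]
-180 16 0.0 [  15.   48.  -34.   65.   19.   99. -106.] 1.8701447015553768e-06 [  23.   35.  -37.   95.   21.   63. -110.]
-150 21 0.0 [  7.  47. -42.  70.  29.  99. -94.] 2.066283020878684e-06 [ 22.  36. -48.  98.  30.  65. -96.]
via (0.6, -0.05, 0.36, -90, -5) 11 0.0 [ 26.  26. -55.  86.  43.  92. -33.]
-150 11 0.0 [  6.  46. -40.  70.  28.  98. -93.] 2.004599755126631e-06 [ 20.  35. -45.  98.  28.  64. -94.]
via (0.55, -0.15, 0.38, -90, -5) 11 0.0 [ 40.  17. -56.  93.  38.  86. -21.]
-150 11 0.0 [  5.  46. -38.  70.  27.  98. -92.] 1.9623663494229962e-06 [ 19.  35. -43.  98.  27.  63. -93.]
```

```bash
python3 - <<'E'
from search import via,fin
from k import *
P,Q=via(.60,-.05,.36,-90,-6); rows(P,Q,18); save(P,Q)
print(); P,Q=fin(-180,.14,-5); print(P); rows(P,Q,20)
E
```

```text
1, 1.3, 2.4, -0.4, -0.0, -0.0, -0.5, 1, 5.3, 9.4, -1.5, -0.0, -0.0, -1.8, 1, 11.8, 20.8, -3.2, -0.0, -0.0, -4.0, 1, 20.6, 36.3, -5.6, -0.0, -0.0, -7.0, 1, 31.4, 55.4, -8.6, -0.0, -0.0, -10.7, 1, 44.0, 77.6, -12.1, -0.0, -0.0, -15.0, 1, 57.9, 102.1, -15.9, -0.0, -0.1, -19.8, 1, 72.7, 128.2, -20.0, -0.1, -0.1, -24.8, 1, 87.9, 155.2, -24.1, -0.1, -0.1, -30.0, 1, 103.2, 182.1, -28.3, -0.1, -0.1, -35.2, 1, 118.0, 208.2, -32.4, -0.1, -0.1, -40.3, 1, 131.9, 232.7, -36.2, -0.1, -0.1, -45.0, 1, 144.5, 254.9, -39.7, -0.1, -0.1, -49.3, 1, 155.3, 274.0, -42.6, -0.1, -0.1, -53.0, 1, 164.1, 289.5, -45.1, -0.1, -0.1, -56.0, 1, 170.6, 301.0, -46.8, -0.1, -0.1, -58.2, 1, 174.5, 308.0, -47.9, -0.1, -0.2, -59.6, 1, 175.9, 310.3, -48.3, -0.1, -0.2, -60.0

[0.63630795 0.0015     0.19938891]
1, 0.2, 0.3, -1.0, 0.0, -0.0, -0.6, 1, 0.9, 1.3, -3.9, 0.0, -0.0, -2.2, 1, 2.0, 2.8, -8.8, 0.0, -0.0, -4.9, 1, 3.5, 4.9, -15.3, 0.1, -0.1, -8.6, 1, 5.3, 7.5, -23.5, 0.1, -0.1, -13.2, 1, 7.5, 10.6, -33.1, 0.2, -0.2, -18.5, 1, 9.9, 14.1, -43.8, 0.2, -0.2, -24.6, 1, 12.5, 17.8, -55.5, 0.3, -0.3, -31.1, 1, 15.3, 21.7, -67.7, 0.3, -0.3, -38.0, 1, 18.2, 25.7, -80.3, 0.4, -0.4, -45.0, 1, 21.0, 29.8, -92.9, 0.5, -0.5, -52.0, 1, 23.8, 33.7, -105.1, 0.5, -0.5, -58.9, 1, 26.4, 37.4, -116.8, 0.6, -0.6, -65.4, 1, 28.8, 40.9, -127.5, 0.6, -0.6, -71.4, 1, 31.0, 44.0, -137.1, 0.7, -0.7, -76.8, 1, 32.8, 46.6, -145.3, 0.7, -0.7, -81.4, 1, 34.3, 48.7, -151.9, 0.7, -0.7, -85.1, 1, 35.4, 50.2, -156.7, 0.8, -0.8, -87.8, 1, 36.1, 51.2, -159.6, 0.8, -0.8, -89.4, 1, 36.3, 51.5, -160.6, 0.8, -0.8, -90.0
```

Emit:
drive_tool(
  commands=[1,3,5,-0.8,0,0,-1,1,6,10,-1.5,0,0,-2,1,11.8,20.8,-3.2,0,0,-4,1,20.6,36.3,-5.6,0,0,-7,1,31.4,55.4,-8.6,0,0,-10.7,1,44,77.6,-12.1,0,0,-15,1,57.9,102.1,-15.9,0,0,-19.8,1,72.7,128.2,-20,-0.1,-0.1,-24.8,1,87.9,155.2,-24.1,-0.1,-0.1,-30,1,103.2,182.1,-28.3,-0.1,-0.1,-35.2,1,118,208.2,-32.4,-0.1,-0.1,-40.3,1,131.9,232.7,-36.2,-0.1,-0.1,-45,1,144.5,254.9,-39.7,-0.1,-0.1,-49.3,1,155.3,274,-42.6,-0.1,-0.1,-53,1,164.1,289.5,-45.1,-0.1,-0.1,-56,1,170.6,301,-46.8,-0.1,-0.1,-58.2,1,174.5,308,-47.9,-0.1,-0.2,-59.6,1,175.9,310.3,-48.3,-0.1,-0.2,-60,1,175.9,310.3,-48.3,-0.1,-0.2,-60],
)

```text
t: 28.97
eef_pos: [0.6016, -0.0468, 0.3609]
ee_rot: [179.9, 26.1, 90.1]
ft_force: [0.7, -0.3, -3.1]
grip_width: 0.0139
grip_force: 55.0
```

Emit:
drive_tool(
  commands=[1,0.5,0.8,-2,0,0,-1,1,0.9,1.3,-3.9,0,0,-2.2,1,2,2.8,-8.8,0,0,-4.9,1,3.5,4.9,-15.3,0.1,-0.1,-8.6,1,5.3,7.5,-23.5,0.1,-0.1,-13.2,1,7.5,10.6,-33.1,0.2,-0.2,-18.5,1,9.9,14.1,-43.8,0.2,-0.2,-24.6,1,12.5,17.8,-55.5,0.3,-0.3,-31.1,1,15.3,21.7,-67.7,0.3,-0.3,-38,1,18.2,25.7,-80.3,0.4,-0.4,-45,1,21,29.8,-92.9,0.5,-0.5,-52,1,23.8,33.7,-105.1,0.5,-0.5,-58.9,1,26.4,37.4,-116.8,0.6,-0.6,-65.4,1,28.8,40.9,-127.5,0.6,-0.6,-71.4,1,31,44,-137.1,0.7,-0.7,-76.8,1,32.8,46.6,-145.3,0.7,-0.7,-81.4,1,34.3,48.7,-151.9,0.7,-0.7,-85.1,1,35.4,50.2,-156.7,0.8,-0.8,-87.8,1,36.3,51.5,-160.6,0.8,-0.8,-90,1,36.3,51.5,-160.6,0.8,-0.8,-90],
)

```text
t: 30.63
eef_pos: [0.6375, -0.0008, 0.2005]
ee_rot: [179.7, 25.2, -0.5]
ft_force: [0.8, -0.8, -3.9]
grip_width: 0.0136
grip_force: 55.0
```

```bash
python3 - <<'E'
from m import *
import k
s=k.sync(); q=np.array(s['q']); print(q.round(1),s['eef_pos'],s['ft_force']); o,Rs=k.scoop_now(); print(o,Rs.as_euler('zyx',degrees=True))
pc,d,C=snap('scene'); P=cloud(d,C)
for c,X,e in get('stem1','scene',P,5): print(round(c,2),np.percentile((X-o)@Rs.as_matrix(),[2,50,98],axis=0).round(3).tolist())
for c,X,e in get('scoop','scene',P,1):
    B=(X-o)@Rs.as_matrix(); B=B[(abs(B)<.1).all(1)&(B[:,2]<.012)]; print(np.percentile(B,[1,50,99],axis=0).round(3).tolist(),np.polyfit(B[:,0],B[:,2],1))
for c,X,e in get('tray','scene',P,1): print(e,np.percentile(X,[2,98],axis=0).round(3).tolist())
for z,a in [(.05,-5),(.03,0),(.022,5),(.019,8),(.019,10),(.019,12),(.019,15),(.019,18)]:
    print((z,a),k.delta(*k.nose([.506,.0015,z],a,-180)))
E
```

```text
[  14.8   48.7  -33.4   62.6   18.8   99.6 -105.7] [ 0.63749887 -0.00075689  0.2004717 ] [ 0.83543332 -0.75588472 -3.87937779]
[ 0.57674656 -0.00066407  0.13514704] [179.6268444    5.15692832  -0.23068907]
0.66 [[-0.023, 0.028, 0.018], [-0.012, 0.054, 0.028], [0.002, 0.066, 0.036]]
0.64 [[-0.005, -0.049, 0.017], [0.009, 0.032, 0.029], [0.02, 0.044, 0.039]]
[[-0.045, -0.066, -0.001], [0.047, 0.013, 0.005], [0.073, 0.071, 0.011]] [-0.01164119  0.00566472]
[185.3, 141.7, 248.6, 215.6] [[0.344, -0.104, 0.001], [0.556, 0.1, 0.022]]
(0.05, -5) [-1.2, 2.3, -91.1, 0.3, -0.2, 0.4]
(0.03, 0) [-6.9, 2.3, -100.0, 0.2, -5.2, 0.4]
(0.022, 5) [-13.5, 2.3, -97.4, 0.2, -10.2, 0.4]
(0.019, 8) [-17.9, 2.3, -94.3, 0.2, -13.2, 0.4]
(0.019, 10) [-21.0, 2.3, -90.4, 0.2, -15.2, 0.4]
(0.019, 12) [-24.2, 2.3, -86.6, 0.2, -17.2, 0.4]
(0.019, 15) [-29.4, 2.3, -81.1, 0.2, -20.2, 0.4]
(0.019, 18) [-34.8, 2.3, -75.9, 0.2, -23.2, 0.4]
```

Emit:
drive_tool(
  commands=[1,0,2,-20,0,0,0,1,-1,2.3,-50,0.2,0,0.4,1,-1.2,2.3,-75,0.3,-0.2,0.4,1,-1.2,2.3,-91,0.3,-0.2,0.4,1,-4,2.3,-96,0.2,-2.7,0.4,1,-6.9,2.3,-100,0.2,-5.2,0.4,1,-10.2,2.3,-98.7,0.2,-7.7,0.4,1,-13.5,2.3,-97.4,0.2,-10.2,0.4,1,-15.7,2.3,-95.8,0.2,-11.7,0.4,1,-17.9,2.3,-94.3,0.2,-13.2,0.4,1,-19.4,2.3,-92.3,0.2,-14.2,0.4,1,-21,2.3,-90.4,0.2,-15.2,0.4,1,-21,2.3,-90.4,0.2,-15.2,0.4,1,-22.6,2.3,-88.5,0.2,-16.2,0.4,1,-22.6,2.3,-88.5,0.2,-16.2,0.4,1,-24.2,2.3,-86.6,0.2,-17.2,0.4,1,-24.2,2.3,-86.6,0.2,-17.2,0.4,1,-24.2,2.3,-86.6,0.2,-17.2,0.4,1,-24.2,2.3,-86.6,0.2,-17.2,0.4],
)

```text
t: 32.42
eef_pos: [0.6132, 0.005, 0.1147]
ee_rot: [-179.9, 8.0, 0.4]
ft_force: [1.0, 0.3, -1.1]
grip_width: 0.014
grip_force: 55.0
```

```bash
cat > st.py <<'E'
from m import *
import k
s=k.sync(); print(np.round(s['q'],1),s['eef_pos'],s['ft_force']); o,Rs=k.scoop_now()
for n in ('scene','side'):
    pc,d,C=snap(n); P=cloud(d,C)
    for c,X,e in get('stem1',n,P,5): print(n,round(c,2),'world',np.percentile(X,[2,50,98],axis=0).round(3).tolist(),'scoop',np.median((X-o)@Rs.as_matrix(),0).round(3))
E
python3 st.py
```

```text
[  21.7   38.3  -35.8   90.    21.7   67.4 -109.2] [0.61320676 0.00504291 0.11467345] [ 1.03400848  0.31128208 -1.08301976]
scene 0.73 world [[0.429, -0.042, 0.004], [0.455, 0.002, 0.029], [0.468, 0.057, 0.039]] scoop [0.118 0.003 0.019]
scene 0.56 world [[0.411, -0.065, 0.016], [0.421, -0.008, 0.027], [0.432, 0.034, 0.04]] scoop [0.152 0.012 0.025]
scene 0.48 world [[0.391, -0.039, 0.018], [0.4, 0.009, 0.03], [0.411, 0.057, 0.038]] scoop [ 0.172 -0.006  0.031]
side 0.6 world [[0.392, -0.07, 0.015], [0.404, -0.028, 0.025], [0.417, 0.026, 0.035]] scoop [0.168 0.032 0.027]
side 0.51 world [[0.43, -0.046, 0.014], [0.442, -0.0, 0.025], [0.456, 0.055, 0.034]] scoop [0.131 0.004 0.019]
```

```bash
python3 - <<'E'
from k import *
from sim import go
s=sync(); q=np.array(s['q'])
for z in (.063,.013,.003,.001):
    P,Q=tcp_from_scoop(np.array([.686,0,z]),Rz(180)); print(delta(P,Q)); q,n,e=go(q,P,Q); print(n,e,q.round(0))
E
```

```text
[127.5, -5.1, 19.1, -0.1, 12.0, -0.4]
4 2.7159891904721013e-06 [  11.   58.  -33.   51.   23.   97. -104.]
[127.5, -5.1, -30.9, -0.1, 12.0, -0.4]
2 4.441300985742568e-06 [  11.   60.  -32.   53.   24.   93. -104.]
[127.5, -5.1, -40.9, -0.1, 12.0, -0.4]
2 1.459231629871271e-05 [  11.   61.  -32.   53.   24.   92. -104.]
[127.5, -5.1, -42.9, -0.1, 12.0, -0.4]
2 2.2424081196890052e-06 [  11.   61.  -32.   53.   24.   92. -104.]
```

Emit:
drive_tool(
  commands=[1,8,0,10,0,0,0,1,16,0,25,0,0,0,1,24,0,40,0,3,0,1,45,-1,45,0,6,0,1,75,-3,40,0,9,0,1,105,-4,30,0,12,-0.4,1,120,-5,22,-0.1,12,-0.4,1,127.5,-5.1,15,-0.1,12,-0.4,1,127.5,-5.1,0,-0.1,12,-0.4,1,127.5,-5.1,-15,-0.1,12,-0.4,1,127.5,-5.1,-28,-0.1,12,-0.4,1,127.5,-5.1,-36,-0.1,12,-0.4,1,127.5,-5.1,-39,-0.1,12,-0.4,1,127.5,-5.1,-40.9,-0.1,12,-0.4,1,127.5,-5.1,-40.9,-0.1,12,-0.4],
)

```text
t: 33.87
eef_pos: [0.7406, -0.0003, 0.0742]
ee_rot: [180.0, 19.9, -0.0]
ft_force: [0.4, -0.2, -1.2]
grip_width: 0.0137
grip_force: 55.0
```

```bash
python3 - <<'E'
from m import *
import k
s=k.sync(); print(s['eef_pos'],s['ee_rot'],s['ft_force']); o,Rs=k.scoop_now(); print(o)
for n in ('scene','side'):
    pc,d,C=snap(n); P=cloud(d,C)
    for c,X,e in get('scoop',n,P,1):
        B=X[(X[:,2]<.015)]; print(n,np.percentile(B,[1,50,99],axis=0).round(3).tolist(),np.polyfit(B[:,0],B[:,2],1))
E
```

```text
[ 7.40573653e-01 -3.48428739e-04  7.42253292e-02] [ 1.79990672e+02  1.99494508e+01 -4.61502682e-02] [ 0.39760671 -0.20927866 -1.1891445 ]
[ 6.85999897e-01 -3.18301166e-04  3.65715512e-03]
scene [[0.613, -0.071, 0.002], [0.648, -0.021, 0.008], [0.73, 0.069, 0.014]] [0.00372397 0.00567676]
side [[0.489, 0.187, -0.004], [0.574, 0.217, 0.006], [0.66, 0.535, 0.014]] [-0.00325551  0.00720802]
```

Emit:
drive_tool(
  commands=[1,0,0,-1.5,0,0,0,1,0,0,-3,0,0,0,1,0,0,-3,0,0,0,0.2,0,0,-3,0,0,0,0.2,0,0,-3,0,0,0,0.2,0,0,-3,0,0,0,0.2,0,0,-3,0,0,0,0.2,8,0,19,0,0,0,0.2,18,0,47,0,0,0,0.2,28,0,74,0,0,0,0.2,38,0,101,0,0,0,0.2,38,0,140,0,0,0,0.2,10,0,170,0,-7,0,0.2,-30,0,190,0,-14,0,0.2,-70,0,200,0,-20,0,0.2,-100,0,200,0,-20,0,0.2,-130,0,200,0,-20,0,0.2,-160,0,200,0,-20,0,0.2,-160,0,200,0,-20,0,0.2,-160,0,200,0,-20,0],
)

```text
t: 35.73
eef_pos: [0.571, 0.0003, 0.2728]
ee_rot: [179.7, 0.4, 0.1]
ft_force: [0.2, -0.1, -0.0]
grip_width: 0.0368
grip_force: 0.0
```

```bash
cat > stems.py <<'E'
from m import *
import k
s=k.sync(); print('t',s['t'],np.round(s['q'],1),s['eef_pos'],s['ee_rot'])
for n in ('scene','side','wrist'):
    pc,d,C=snap(n,'last_%s.png'%n); P=cloud(d,C)
    for c,X,e in get('stem1',n,P,5):
        X=X[X[:,2]>.012]
        m=np.median(X[:,:2],0); X=X[np.linalg.norm(X[:,:2]-m,axis=1)<.065]
        (cx,cy),(w,h),a=cv2.minAreaRect(X[:,:2].astype(np.float32)); 
        if w<h: a+=90
        print(n,round(c,2),e,'ctr %.4f %.4f'%(cx,cy),'dims %.3f %.3f'%(max(w,h),min(w,h)),'ang %.0f'%((a+90)%180-90),'ztop %.3f'%np.percentile(X[:,2],97))
    for c,X,e in get('scoop',n,P,1):
        B=X[X[:,2]<.02]; print(n,'scoop',round(c,2),np.percentile(B,[1,50,99],axis=0).round(3).tolist())
E
python3 stems.py
```

```text
t 35.7333 [  29.2   19.7  -40.7   94.6   13.6   71.2 -104.2] [5.71018430e-01 3.11099937e-04 2.72769694e-01] [1.79720694e+02 4.36759405e-01 1.26413256e-01]
scene 0.68 [198.7, 157.3, 226.9, 180.4] ctr 0.4057 -0.0142 dims 0.109 0.031 ang -88 ztop 0.038
scene 0.61 [209.0, 157.2, 239.8, 177.3] ctr 0.4269 0.0105 dims 0.108 0.027 ang -87 ztop 0.038
scene scoop 0.69 [[0.619, -0.131, -0.002], [0.676, -0.06, 0.006], [0.754, 0.022, 0.019]]
side 0.57 [214.2, 205.0, 229.5, 231.6] ctr 0.4255 0.0038 dims 0.100 0.023 ang 89 ztop 0.034
side 0.54 [214.3, 118.5, 267.3, 179.1] ctr 0.5547 0.2630 dims 0.127 0.126 ang -88 ztop 0.102
side 0.48 [199.1, 204.2, 213.6, 233.8] ctr 0.3850 0.0044 dims 0.101 0.025 ang -89 ztop 0.033
side 0.45 [206.1, 209.7, 223.4, 239.1] ctr 0.4048 -0.0182 dims 0.107 0.029 ang 89 ztop 0.035
side scoop 0.93 [[0.623, -0.136, -0.0], [0.69, -0.059, 0.004], [0.755, 0.012, 0.019]]
wrist 0.8 [229.2, 238.2, 280.2, 251.5] ctr 0.4252 0.0038 dims 0.093 0.027 ang -89 ztop 0.035
wrist 0.72 [238.3, 246.7, 285.6, 263.0] ctr 0.4080 -0.0052 dims 0.091 0.023 ang -89 ztop 0.035
wrist 0.53 [226.8, 254.8, 279.1, 267.8] ctr 0.3933 0.0029 dims 0.093 0.015 ang -88 ztop 0.032
wrist scoop 0.68 [[0.623, -0.129, 0.003], [0.69, -0.056, 0.005], [0.75, 0.017, 0.017]]
```

View pics/last_wrist.png

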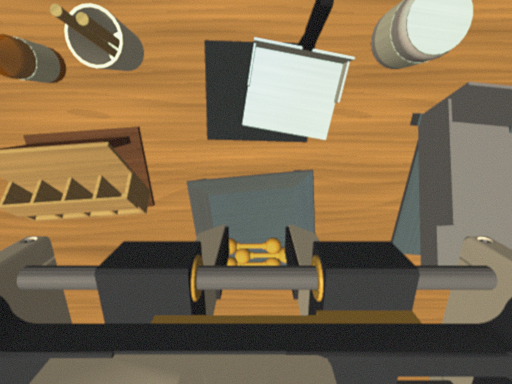

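Emit:
drive_tool(
  commands=[0.2,-2,15,6,0,0,7,0.2,-4,30,12,0,0,14,0.2,-6,45,18,0,0,21,0.2,-8,60,24,0,0,28,0.2,-10,75,30,0,0,35,0.2,-11,90,36,0,0,42,0.2,-12,105,42,0,0,49,0.2,-14,120,48,0,0,56,0.2,-16,140,54,0,0,63,0.2,-18,160,60,0,0,70,0.2,-20,180,66,0,0,77,0.2,-21,195,72,0,0,84,0.2,-21,200,77,0,0,90,0.2,-21,200,77,0,0,90,0.2,-21,200,77,0,0,90],
)

```text
t: 37.43
eef_pos: [0.56, 0.2004, 0.3503]
ee_rot: [-180.0, -0.1, 89.8]
ft_force: [0.2, -0.9, -0.8]
grip_width: 0.0367
grip_force: 0.0
```

```bash
cat > rack.py <<'E'
from m import *
import k
s=k.sync(); print(np.round(s['q'],1),s['eef_pos'])
for n in ('wrist','scene','side'):
    pc,d,C=snap(n,'rack_%s.png'%n); P=cloud(d,C); np.savez('/tmp/rack_'+n,P=P,p=pc)
    for c,X,e in get('rack',n,P,1):
        print(n,round(c,2),e)
        B=X[(X[:,2]>.003)&(X[:,2]<.125)]; print('  ext',np.percentile(B,[1,50,99],axis=0).round(3).tolist(),cv2.minAreaRect(B[:,:2].astype(np.float32)))
        # sloping faces: fit planes z = x + b
        for lo,hi in [(.03,.05),(.05,.07),(.07,.09),(.09,.105),(.105,.125)]:
            Y=B[(B[:,2]>lo)&(B[:,2]<hi)]
            if len(Y)>10: print('  z',lo,len(Y),'z-x hist',np.histogram(Y[:,2]-Y[:,0],bins=np.arange(-.56,-.42,.01))[0], 'y',np.percentile(Y[:,1],[1,99]).round(4))
E
python3 rack.py
```

```text
[ 21.7  25.6 -61.8  84.6  22.5  83.2 -40.6] [0.5599697  0.20040492 0.35027984]
wrist 0.61 [209.5, 30.1, 298.7, 168.1]
  ext [[0.488, 0.194, 0.029], [0.557, 0.298, 0.075], [0.618, 0.383, 0.108]] ((0.5583813786506653, 0.2887082099914551), (0.14193539321422577, 0.19287441670894623), 3.987013339996338)
  z 0.03 2020 z-x hist [  0   0   0   0   5 721 340  11  45 249 370 272   7   0] y [0.1951 0.3786]
  z 0.05 1867 z-x hist [  0   0   0   0   9 907 498  71  28   9  14 193 138   0] y [0.1935 0.3826]
  z 0.07 3374 z-x hist [   0    0    0    0   17 1056  556   20   51   69   79  806  720    0] y [0.1937 0.3831]
  z 0.09 1659 z-x hist [  0   0   0   0  38 918 473   0   0   0   1 122 107   0] y [0.1968 0.3857]
  z 0.105 605 z-x hist [  0   0   0   0  55 393 157   0   0   0   0   0   0   0] y [0.2002 0.3854]
scene 0.6 [277.7, 118.3, 343.6, 177.0]
  ext [[0.493, 0.189, 0.004], [0.575, 0.268, 0.059], [0.631, 0.381, 0.109]] ((0.5462545156478882, 0.3128756582736969), (0.1636882722377777, 0.25136587023735046), 4.759336948394775)
  z 0.03 361 z-x hist [ 0  0  0  0  6 49 59 47 43 12 18 26  0  0] y [0.
[... 327 characters left out ...]
 0] y [0.1974 0.3792]
side 0.94 [213.9, 117.3, 265.0, 177.7]
  ext [[0.491, 0.186, 0.004], [0.559, 0.247, 0.065], [0.625, 0.38, 0.106]] ((0.5601558089256287, 0.286620169878006), (0.1402326077222824, 0.2019350677728653), 5.187658786773682)
  z 0.03 297 z-x hist [ 0  0  0  2 13 11 17 25 51 55 79 17  0  0] y [0.1855 0.3771]
  z 0.05 460 z-x hist [ 12   4   0   5  76 142  44  30  20  14  44  61   4   0] y [0.1854 0.3805]
  z 0.07 590 z-x hist [  0   2   0   2  88 170  10   7  18  19  68 183  23   0] y [0.1872 0.3801]
  z 0.09 225 z-x hist [  0   0   0   5  75 124   8   0   0   0   1   7   5   0] y [0.1923 0.3785]
  z 0.105 39 z-x hist [ 0  0  0  0 13 25  1  0  0  0  0  0  0  0] y [0.1942 0.3726]
```

View pics/rack_wrist.png

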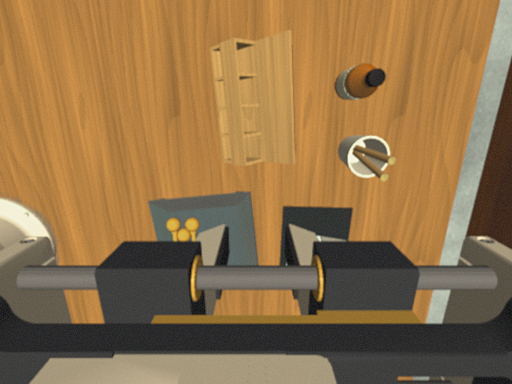

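```bash
cat > balls.py <<'E'
from m import *
from scipy.optimize import least_squares
def balls(P,lo,hi,floor=.005,r=.015):
    X=P.reshape(-1,3);X=X[~np.isnan(X[:,0])]; X=X[((X>lo)&(X<hi)).all(1)]
    # mean-shift like: vote sphere centres on height floor+r
    zc=floor+r; out=[]
    g=[(x,y) for x in np.arange(lo[0],hi[0],.003) for y in np.arange(lo[1],hi[1],.003)]
    g=np.array(g); D=np.sqrt(((X[None,:,:2]-g[:,None])**2).sum(-1)+(X[None,:,2]-zc)**2); sc=(abs(D-r)<.0025).sum(1)
    for i in np.argsort(-sc):
        if sc[i]<12: break
        if any(np.hypot(*(g[i]-o[0]))<.018 for o in out): continue
        k=np.sqrt(((X[:,:2]-g[i])**2).sum(1)+(X[:,2]-zc)**2)<r+.004
        f=least_squares(lambda c:np.sqrt(((X[k][:,:2]-c[:2])**2).sum(1)+(X[k][:,2]-c[2])**2)-r,[*g[i],zc],loss='soft_l1',f_scale=.001)
        out.append((g[i],sc[i],f.x,k.sum(),np.sqrt(2*f.cost/k.sum())))
    return out
E
python3 - <<'E'
from balls import *
for n in ('wrist','scene','side'):
    P=np.load('/tmp/rack_'+n+'.npz')['P']
    print(n)
    for o in balls(P,np.array([.34,-.1,.018]),np.array([.52,.1,.045])): print('  ',o[1],o[2].round(4),o[3],round(o[4]*1e3,2))
import k
for n in ('wrist','scene','side'):
    P=np.load('/tmp/rack_'+n+'.npz')['P'].reshape(-1,3); o=np.array([.524,.2855,0])
    L=(P-o)@k.Rz(4).as_matrix()
    b=L[(L[:,2]-L[:,0]>.008)&(L[:,2]-L[:,0]<.033)&(L[:,2]>.075)&(L[:,2]<.105)&(abs(L[:,1])<.09)]
    print(n,'board z-x',np.median(b[:,2]-b[:,0]).round(4),np.polyfit(b[:,1],b[:,2]-b[:,0],1).round(4),len(b))
    t=L[(L[:,2]-L[:,0]>.06)&(L[:,2]-L[:,0]<.09)&(abs(L[:,1])<.1)]; print('  top',np.median(t[:,2]-t[:,0]).round(4),'y',np.percentile(t[:,1],[1,99]).round(4),'s',np.percentile((t[:,2]+t[:,0])/1.414,[1,99]).round(4))
    e=L[(L[:,2]>.1)&(L[:,2]<.125)&(abs(L[:,1])<.11)&(L[:,0]>.05)&(L[:,0]<.13)]; print('  boardtop y',np.percentile(e[:,1],[1,99]).round(4))
E
```

```text
wrist
   174 [0.4218 0.0503 0.02  ] 189 1.0
   173 [0.3831 0.0501 0.0197] 187 0.92
   160 [0.4026 0.0266 0.0198] 172 0.89
   66 [0.4036 0.0456 0.0199] 137 2.21
   47 [0.4047 0.0654 0.0276] 82 1.71
   46 [0.4151 0.032  0.0156] 122 2.14
   44 [0.3942 0.029  0.0171] 106 2.14
   37 [0.4283 0.0715 0.0336] 81 1.86
   36 [0.3905 0.071  0.0333] 78 1.92
   31 [0.4224 0.0504 0.0194] 60 0.69
   27 [0.3829 0.0507 0.0195] 55 0.61
   26 [0.4119 0.0196 0.0146] 48 1.5
   22 [0.3799 0.0229 0.01  ] 34 1.19
   22 [0.4364 0.0277 0.0304] 33 1.08
   20 [0.4434 0.0667 0.0286] 29 1.17
   18 [0.3974 0.0212 0.017 ] 36 1.53
   16 [0.3818 0.0497 0.019 ] 30 0.77
   14 [0.418  0.0197 0.0098] 22 1.02
scene
   46 [ 0.4237 -0.0288  0.0209] 60 1.43
   45 [ 0.4051 -0.0521  0.0216] 65 1.47
   45 [ 0.3841 -0.0282  0.0213] 60 1.34
   44 [0.4022 0.0256 0.0213] 61 1.38
   37 [0.4215 0.0483 0.0204] 54 1.65
   32 [0.3822 0.0506 0.0208] 47 1.54
   32 [0.4148 0.0082 0.0175] 50 1.91
   26 [ 0.3944 -0.0009  0.0175] 38 1.8
   24 [ 0.4015 -0.0241  0.0174] 43 2.19
   23 [ 0.417  -0.0081  0.0191] 38 1.77
   21 [ 0.4225 -0.0457  0.01
[... 1205 characters left out ...]
9 1.7
   16 [ 0.3704 -0.0462  0.0319] 33 1.83
   15 [0.4332 0.0125 0.0128] 25 1.86
   15 [ 0.4086 -0.0535  0.0179] 29 1.11
   15 [ 0.388  -0.07    0.0275] 28 1.76
   14 [0.3862 0.0107 0.0108] 31 1.8
   13 [ 0.4433 -0.0407  0.0348] 27 1.64
   12 [ 0.3792 -0.0219  0.0174] 21 1.54
   12 [0.4399 0.029  0.0297] 21 1.32
wrist board z-x 0.0211 [-0.0003  0.0209] 2496
  top 0.0812 y [-0.0949  0.0966] s [-0.0637  0.0712]
  boardtop y [-0.0933  0.0956]
scene board z-x 0.0226 [0.0016 0.0221] 225
  top 0.0783 y [-0.0978  0.0977] s [-0.0659  0.0747]
  boardtop y [-0.095   0.0941]
side board z-x 0.0165 [-0.0021  0.0165] 375
  top 0.0765 y [-0.099   0.0967] s [-0.0663  0.0718]
  boardtop y [-0.098   0.0919]
```

```bash
cat > rk.py <<'E'
from k import *
RO=np.array([.5240,.2855,0]); RR=Rz(4)
CY=[None,.0705,.0235,-.0235,-.0705]
def rackpose(cell,s,h,dl,depth=.038,flip=False):
    # s mm short of home, h mm above resting line, dl mm grip offset toward upper end
    u=np.array([1,0,1])/2**.5; n=np.array([-1,0,1])/2**.5
    M=np.array([.023,CY[cell],.066])+u*(s+dl)/1e3+n*h/1e3
    Q=RR*Ry(-45)*(Rz(180) if flip else Rz(0))*R0
    return RO+RR.apply(M)+depth*Q.apply([0,0,1]),Q
E
python3 - <<'E'
from rk import *
from sim import go
s=sync(); q=np.array(s['q'])
D=R.from_euler('xyz',[180,0,90],degrees=True)
P=np.array([.4255,-.0015,.10]); print(delta(P,D)); q,n,e=go(q,P,D); print('above',n,round(e,4),q.round(0))
q,n,e=go(q,P-[0,0,.118],D); print('down',n,round(e,4),q.round(0)); q,n,e=go(q,P+[0,0,.15],D); print('up',n,round(e,4),q.round(0))
for fl in (False,True):
  for cell in (1,2,3,4):
    P,Q=rackpose(cell,100,3.5,11.4,flip=fl); q1,n,e=go(q,P,Q); q2,n2,e2=go(q1,*rackpose(cell,9,3.5,11.4,flip=fl)); print(fl,cell,P.round(3),n,round(e,4),q1.round(0),round(e2,4),q2.round(0))
E
```

```text
[-134.3, -200.6, -250.3, 0.0, -0.0, 0.2]
above 10 0.0 [ 47.  21. -59. 125.  25.  46. -28.]
down 4 0.0 [ 33.  33. -43. 130.  43.  32. -43.]
up 8 0.0 [ 65.   5. -71. 114.   5.  64.  -8.]
False 1 [0.645 0.365 0.12 ] 17 0.0001 [ -6.  39. -48. 120. 107.  52. -35.] 0.0 [-11.  44. -46. 127. 115.  59. -48.]
False 2 [0.648 0.318 0.12 ] 17 0.0 [ -1.  36. -48. 124. 110.  49. -36.] 0.0 [ -5.  43. -46. 131. 119.  57. -50.]
False 3 [0.651 0.271 0.12 ] 17 0.0 [  5.  35. -48. 127. 114.  45. -37.] 0.0 [  1.  42. -47. 135. 124.  56. -50.]
False 4 [0.655 0.224 0.12 ] 17 0.0 [ 12.  33. -48. 130. 119.  42. -38.] 0.0 [  9.  41. -48. 138. 130.  54. -50.]
True 1 [0.645 0.365 0.12 ] 16 0.0352 [-90.  46.  63. 112. -55.  12. -85.] 0.0574 [-99.  53.  65. 117. -70.  11. -78.]
True 2 [0.648 0.318 0.12 ] 16 0.0867 [ -85.   36.   55.  113.   -6.   11. -126.] 0.0785 [-97.  48.  66. 120. -73.  11. -70.]
True 3 [0.651 0.271 0.12 ] 16 0.1116 [ -82.   31.   55.  114.   -1.   12. -125.] 0.0958 [-94.  44.  68. 122. -79.  11. -59.]
True 4 [0.655 0.224 0.12 ] 16 0.1289 [ -78.   26.   55.  116.   -1.   12. -119.] 0.1206 [-92.  39.  70. 124. -75.  11. -56.]
```

Emit:
drive_tool(
  commands=[0.61,-20,-20,-30,0,0,0,0.61,-40,-50,-60,0,0,0,0.61,-60,-80,-90,0,0,0,0.61,-80,-110,-125,0,0,0,0.61,-100,-140,-160,0,0,0,0.61,-118,-168,-195,0,0,0,0.61,-128,-190,-225,0,0,0,0.61,-134.3,-200.6,-250.3,0,0,0.2,0.61,-134.3,-200.6,-250.3,0,0,0.2,0.61,-134.3,-200.6,-250.3,0,0,0.2,0.61,-134.3,-200.6,-250.3,0,0,0.2],
  squeeze=25,
)

```text
t: 38.65
eef_pos: [0.4252, -0.0007, 0.1004]
ee_rot: [-180.0, -0.1, 90.1]
ft_force: [0.1, -0.2, 0.7]
grip_width: 0.018
grip_force: 0.0
```

Emit:
drive_tool(
  commands=[0.61,0,0,-30,0,0,0,0.61,0,0,-60,0,0,0,0.61,0,0,-80,0,0,0,0.61,0,0,-92,0,0,0,0.61,0,0,-102,0,0,0,0.61,0,0,-110,0,0,0,0.61,0,0,-118,0,0,0,0.61,0,0,-118,0,0,0],
)

```text
t: 39.32
eef_pos: [0.4284, 0.0005, -0.017]
ee_rot: [179.8, -0.1, 90.2]
ft_force: [0.0, 0.0, 0.1]
grip_width: 0.0179
grip_force: 0.4
```

Emit:
drive_tool(
  commands=[1,0,0,0,0,0,0,1,0,0,0,0,0,0,1,0,0,0,0,0,0,1,0,0,0,0,0,0,1,0,0,0,0,0,0],
)

```text
t: 39.73
eef_pos: [0.4261, -0.0004, -0.0172]
ee_rot: [179.9, -0.0, 90.2]
ft_force: [0.3, 1.4, 3.5]
grip_width: 0.0076
grip_force: 25.0
```

Emit:
drive_tool(
  commands=[1,0,0,8,0,0,0,1,0,0,25,0,0,0,1,0,0,50,0,0,0,1,0,0,80,0,0,0,1,0,0,115,0,0,0,1,0,0,150,0,0,0,1,0,0,190,0,0,0,1,0,0,225,0,0,0,1,0,0,250,0,0,0,1,0,0,250,0,0,0],
  squeeze=40,
)

```text
t: 40.57
eef_pos: [0.428, -0.0004, 0.2367]
ee_rot: [179.6, 0.2, 90.2]
ft_force: [1.0, 0.6, 0.3]
grip_width: 0.0072
grip_force: 40.0
```

```bash
python3 - <<'E'
from rk import *
from sim import go
s=sync(); q=np.array(s['q']); print(s['grip_width'],q.round(0),s['eef_pos'])
P=np.array([.50,.30,.30]); Q=rackpose(1,100,3.5,11)[1]
for tag,T in (('via',(np.array([.52,.30,.30]),Q)),('pre',rackpose(1,100,3.5,11)),('ins',rackpose(1,9,3.5,11))):
    print(tag,delta(*T)); 
    q,n,e=go(q,*T); print(n,round(e,4),q.round(0))
    if tag!='ins': rows(*T,20 if tag=='via' else 8); save(*T)
E
```

```text
0.007243551457436059 [ 64.   7. -71. 116.   8.  62. -10.] [ 4.27971993e-01 -3.52438582e-04  2.36698374e-01]
via [92.0, 300.4, 63.3, -34.3, -36.3, 88.4]
17 0.0 [ 47. -18. -87. 126.  30.  21.  24.]
1, 0.6, 1.8, 0.4, -0.2, -0.2, 0.5, 1, 2.3, 7.4, 1.5, -0.8, -0.9, 2.2, 1, 5.0, 16.4, 3.4, -1.9, -2.0, 4.8, 1, 8.8, 28.7, 6.0, -3.3, -3.5, 8.4, 1, 13.5, 44.0, 9.3, -5.0, -5.3, 12.9, 1, 19.0, 61.9, 13.0, -7.1, -7.5, 18.2, 1, 25.1, 82.0, 17.3, -9.4, -9.9, 24.1, 1, 31.8, 103.8, 21.9, -11.9, -12.6, 30.5, 1, 38.8, 126.7, 26.7, -14.5, -15.3, 37.3, 1, 46.0, 150.2, 31.7, -17.2, -18.2, 44.2, 1, 53.2, 173.7, 36.6, -19.8, -21.0, 51.1, 1, 60.2, 196.6, 41.4, -22.5, -23.8, 57.9, 1, 66.9, 218.4, 46.0, -24.9, -26.4, 64.3, 1, 73.1, 238.4, 50.3, -27.2, -28.9, 70.2, 1, 78.6, 256.4, 54.0, -29.3, -31.0, 75.4, 1, 83.2, 271.7, 57.3, -31.0, -32.9, 80.0, 1, 87.0, 284.0, 59.9, -32.4, -34.4, 83.6, 1, 89.8, 293.0, 61.8, -33.5, -35.5, 86.2, 1, 91.5, 298.5, 62.9, -34.1, -36.1, 87.8, 1, 92.0, 300.4, 63.3, -34.3, -36.3, 88.4
pre [124.7, 64.6, -179.9, 0.0, 0.0, 0.0]
7 0.2189 [ 50. -18. -87. 129.  26.  17.  29.]
1, 4.7, 2.5, -6.8, 0.0, 0.0, 0.0, 1, 18.3, 9.5, -26.3, 0.0, 0.0, 0.0, 1, 38.5, 19.9, -55.5, 0.0, 0.0, 0.0, 1, 62.3, 32.3, -90.0, 0.0, 0.0, 0.0, 1, 86.2, 44.7, -124.4, 0.0, 0.0, 0.0, 1, 106.4, 55.1, -153.6, 0.0, 0.0, 0.0, 1, 119.9, 62.1, -173.1, 0.0, 0.0, 0.0, 1, 124.7, 64.6, -179.9, 0.0, 0.0, 0.0
ins [-64.2, -4.5, -64.3, 0.0, 0.0, 0.0]
7 0.2282 [ 42. -18. -87. 138.  52.  15.  -3.]
```

```bash
cat > plan.py <<'E'
from rk import *
from sim import go,LO,HI
from scipy.spatial.transform import Slerp
import itertools
from multiprocessing import Pool
def ev(a):
    q,v,cell,dl,fr=a
    x,y,z=v
    from sim import F
    p0,r0=F(q); Qf=rackpose(cell,100,3.5,dl)[1]
    Qv=R.from_rotvec((Qf*r0.inv()).as_rotvec()*fr)*r0
    tot=0;qs=[];seq=[(np.array(v),Qv),rackpose(cell,150,3.5,dl),rackpose(cell,9,3.5,dl)]
    for T in seq:
        q,n,e=go(q,*T); qs.append(q.round(0).tolist()); tot+=n
        if e>.01: return None
    m=min(np.minimum(np.array(x)-LO,HI-np.array(x)).min() for x in qs)
    return (m,v,fr,tot,qs)
def best(q,cell,dl):
    A=[(q,v,cell,dl,fr) for v in itertools.product((.5,.58,.65),(-.1,.05,.15),(.28,.38)) for fr in (0,.5,1)]
    with Pool(4) as p: r=[x for x in p.map(ev,A) if x]
    r.sort(key=lambda x:-x[0]); return r
E
python3 - <<'E'
from plan import *
q=np.array(sync()['q']); r=best(q,1,11); print(len(r))
for x in r[:4]: print(x)
E
```

```text
43
(np.float64(11.909999999999997), (0.5, -0.1, 0.28), 0, 26, [[63.0, 17.0, -66.0, 103.0, 17.0, 70.0, -8.0], [-3.0, 37.0, -50.0, 115.0, 102.0, 50.0, -26.0], [-10.0, 45.0, -47.0, 127.0, 115.0, 60.0, -48.0]])
(np.float64(11.909999999999997), (0.5, -0.1, 0.38), 0, 28, [[66.0, 13.0, -68.0, 93.0, 12.0, 82.0, -3.0], [-3.0, 37.0, -50.0, 115.0, 102.0, 50.0, -26.0], [-10.0, 45.0, -47.0, 127.0, 115.0, 60.0, -48.0]])
(np.float64(11.909999999999997), (0.5, 0.05, 0.28), 0, 25, [[48.0, 17.0, -69.0, 104.0, 17.0, 71.0, -25.0], [-2.0, 38.0, -51.0, 115.0, 102.0, 51.0, -26.0], [-9.0, 45.0, -48.0, 127.0, 115.0, 61.0, -47.0]])
(np.float64(11.909999999999997), (0.5, 0.05, 0.38), 0, 27, [[52.0, 12.0, -72.0, 94.0, 12.0, 82.0, -21.0], [-2.0, 38.0, -52.0, 115.0, 102.0, 51.0, -26.0], [-9.0, 45.0, -49.0, 127.0, 115.0, 61.0, -47.0]])
```

```bash
cat > p2.py <<'E'
from rk import *
from sim import go,F
import sys
def run(cell,dl,via=(.58,.05,.36),fr=.3,depth=.038):
    q=np.array(sync()['q']); p0,r0=load()
    Qf=rackpose(cell,72,60,dl)[1]; Qv=R.from_rotvec((Qf*r0.inv()).as_rotvec()*fr)*r0
    for tag,T,n in (('via',(np.array(via),Qv),11),('pre',rackpose(cell,72,70,dl,depth),20),('mouth',rackpose(cell,72,3.5,dl,depth),5),('ins',rackpose(cell,9,3.5,dl,depth),8)):
        q,k,e=go(q,*T); print(tag,k,round(e,4),q.round(0),T[0].round(3),delta(*T)); rows(*T,n); save(*T)
if __name__=='__main__': run(int(sys.argv[1]),float(sys.argv[2]),tuple(map(float,sys.argv[3:6])),float(sys.argv[6]))
E
python3 p2.py 1 11 .58 .05 .36 .3
```

```text
via 6 0.0 [ 47.  15. -73.  98.  28.  70.  -6.] [0.58 0.05 0.36] [152.0, 50.4, 123.3, -10.3, -10.9, 26.5]
1, 3.1, 1.0, 2.5, -0.2, -0.2, 0.5, 1, 12.1, 4.0, 9.8, -0.8, -0.9, 2.1, 1, 26.2, 8.7, 21.3, -1.8, -1.9, 4.6, 1, 44.4, 14.7, 36.0, -3.0, -3.2, 7.8, 1, 65.2, 21.6, 52.9, -4.4, -4.7, 11.4, 1, 86.8, 28.8, 70.4, -5.9, -6.2, 15.1, 1, 107.6, 35.6, 87.3, -7.3, -7.7, 18.8, 1, 125.8, 41.7, 102.0, -8.5, -9.0, 21.9, 1, 140.0, 46.4, 113.5, -9.5, -10.0, 24.4, 1, 148.9, 49.3, 120.8, -10.1, -10.7, 26.0, 1, 152.0, 50.4, 123.3, -10.3, -10.9, 26.5
pre 12 0.0 [ -6.  33. -53. 126. 102.  55. -37.] [0.578 0.36  0.147] [-2.0, 309.9, -212.7, -24.0, -25.4, 61.9]
1, -0.0, 1.9, -1.3, -0.1, -0.2, 0.4, 1, -0.0, 7.6, -5.2, -0.6, -0.6, 1.5, 1, -0.1, 16.9, -11.6, -1.3, -1.4, 3.4, 1, -0.2, 29.6, -20.3, -2.3, -2.4, 5.9, 1, -0.3, 45.4, -31.1, -3.5, -3.7, 9.1, 1, -0.4, 63.9, -43.8, -4.9, -5.2, 12.8, 1, -0.5, 84.6, -58.1, -6.6, -6.9, 16.9, 1, -0.7, 107.1, -73.5, -8.3, -8.8, 21.4, 1, -0.8, 130.7, -89.7, -10.1, -10.7, 26.1, 1, -1.0, 155.0, -106.3, -12.0, -12.7, 30.9, 1, -1.2, 179.2, -123.0, -13.9, -14.7, 35.8, 1, -1.3, 2
[... 366 characters left out ...]
-24.0, -25.4, 61.9
mouth 2 0.0 [ -7.  41. -49. 122. 110.  55. -39.] [0.625 0.363 0.1  ] [46.9, 3.3, -47.0, 0.0, 0.0, 0.0]
1, 4.5, 0.3, -4.5, 0.0, 0.0, 0.0, 1, 16.2, 1.1, -16.2, 0.0, 0.0, 0.0, 1, 30.7, 2.1, -30.8, 0.0, 0.0, 0.0, 1, 42.4, 3.0, -42.5, 0.0, 0.0, 0.0, 1, 46.9, 3.3, -47.0, 0.0, 0.0, 0.0
ins 2 0.0 [-10.  45. -48. 127. 115.  60. -48.] [0.58  0.36  0.056] [-44.4, -3.1, -44.5, 0.0, 0.0, 0.0]
1, -1.7, -0.1, -1.7, 0.0, 0.0, 0.0, 1, -6.5, -0.5, -6.5, 0.0, 0.0, 0.0, 1, -13.7, -1.0, -13.8, 0.0, 0.0, 0.0, 1, -22.2, -1.6, -22.3, 0.0, 0.0, 0.0, 1, -30.7, -2.1, -30.8, 0.0, 0.0, 0.0, 1, -37.9, -2.7, -38.0, 0.0, 0.0, 0.0, 1, -42.7, -3.0, -42.9, 0.0, 0.0, 0.0, 1, -44.4, -3.1, -44.5, 0.0, 0.0, 0.0
```

Emit:
drive_tool(
  commands=[1,6,2,5,-0.4,-0.4,1,1,14,5,12,-1,-1,2.5,1,26.2,8.7,21.3,-1.8,-1.9,4.6,1,44.4,14.7,36,-3,-3.2,7.8,1,65.2,21.6,52.9,-4.4,-4.7,11.4,1,86.8,28.8,70.4,-5.9,-6.2,15.1,1,107.6,35.6,87.3,-7.3,-7.7,18.8,1,125.8,41.7,102,-8.5,-9,21.9,1,140,46.4,113.5,-9.5,-10,24.4,1,152,50.4,123.3,-10.3,-10.9,26.5,1,152,50.4,123.3,-10.3,-10.9,26.5],
)

```text
t: 41.48
eef_pos: [0.5789, 0.0527, 0.356]
ee_rot: [171.6, 12.3, 116.2]
ft_force: [0.6, 0.2, 0.1]
grip_width: 0.0075
grip_force: 40.0
```

Emit:
drive_tool(
  commands=[1,0,7.6,-5.2,-0.6,-0.6,1.5,1,-0.1,16.9,-11.6,-1.3,-1.4,3.4,1,-0.2,29.6,-20.3,-2.3,-2.4,5.9,1,-0.3,45.4,-31.1,-3.5,-3.7,9.1,1,-0.4,63.9,-43.8,-4.9,-5.2,12.8,1,-0.5,84.6,-58.1,-6.6,-6.9,16.9,1,-0.7,107.1,-73.5,-8.3,-8.8,21.4,1,-0.8,130.7,-89.7,-10.1,-10.7,26.1,1,-1,155,-106.3,-12,-12.7,30.9,1,-1.2,179.2,-123,-13.9,-14.7,35.8,1,-1.3,202.9,-139.2,-15.7,-16.7,40.5,1,-1.5,225.3,-154.6,-17.5,-18.5,45,1,-1.6,246.1,-168.8,-19.1,-20.2,49.1,1,-1.7,264.6,-181.5,-20.5,-21.7,52.8,1,-1.8,280.4,-192.4,-21.7,-23,56,1,-1.9,293.1,-201.1,-22.7,-24.1,58.5,1,-2,302.4,-207.5,-23.4,-24.8,60.4,1,-2,309.9,-212.7,-24,-25.4,61.9,1,-2,309.9,-212.7,-24,-25.4,61.9,1,-2,309.9,-212.7,-24,-25.4,61.9],
)

```text
t: 43.15
eef_pos: [0.5733, 0.3593, 0.1409]
ee_rot: [-179.5, 44.6, -175.9]
ft_force: [0.4, -0.2, 0.0]
grip_width: 0.0076
grip_force: 40.0
```

```bash
cat > p3.py <<'E'
from rk import *
import sys
from balls import *
s=sync(); print('t',s['t'],np.round(s['q'],0),s['grip_width'],s['eef_pos'],s['ee_rot'])
cell=int(sys.argv[1]); dl=float(sys.argv[2])
for n in ('wrist','scene'):
    p,d,C=snap(n,'ins%d_%s.png'%(cell,n)); Pc=cloud(d,C)
    T=load()
    g=T[0]-.038*T[1].apply([0,0,1])
    for c,X,e in get('stem1',n,Pc,4):
        X=X[np.linalg.norm(X-g,axis=1)<.08]
        if len(X)<15: continue
        L=(X-RO)@RR.as_matrix(); u=(L[:,0]+L[:,2])/2**.5*1e3; nn=(L[:,2]-L[:,0])/2**.5*1e3
        print(n,round(c,2),len(X),'u %.0f..%.0f'%(u.min(),u.max()),'n max %.1f'%np.percentile(nn,98),'slope n/u %.3f'%np.polyfit(u,nn,1)[0],'y %.1f..%.1f'%(L[:,1].min()*1e3,L[:,1].max()*1e3))
G0=rackpose(cell,72,3.5,dl); print('mouth',delta(*G0)); save(*G0); print('ins',delta(*rackpose(cell,9,3.5,dl)))
u0=(.023+.066)/2**.5*1e3; print('expected (pre) u centre %.0f, n %.1f'%(u0+72,(.043)/2**.5*1e3+70))
E
python3 p3.py 1 11
```

```text
t 43.15 [ -6.  35. -56. 123.  99.  57. -33.] 0.0076353054204526235 [0.57329615 0.35925933 0.14089584] [-179.54076284   44.56125319 -175.86002467]
wrist 0.83 3654 u 72..177 n max 114.0 slope n/u -0.011 y 55.0..84.1
scene 0.68 87 u 86..189 n max 113.2 slope n/u -0.015 y 54.4..74.2
mouth [51.6, 4.0, -40.6, 0.4, -0.4, 0.2]
ins [-44.4, -3.1, -44.5, 0.0, 0.0, 0.0]
expected (pre) u centre 135, n 100.4
```

Emit:
drive_tool(
  commands=[1,10,1,-8,0.4,-0.4,0.2,1,22,2,-18,0.4,-0.4,0.2,1,36,3,-29,0.4,-0.4,0.2,1,47,3.7,-37,0.4,-0.4,0.2,1,51.6,4,-40.6,0.4,-0.4,0.2,1,51.6,4,-40.6,0.4,-0.4,0.2,1,51.6,4,-40.6,0.4,-0.4,0.2],
)

```text
t: 43.93
eef_pos: [0.6267, 0.3636, 0.1023]
ee_rot: [179.8, 45.2, -176.2]
ft_force: [0.4, 0.5, 0.6]
grip_width: 0.0076
grip_force: 40.0
```

Emit:
drive_tool(
  commands=[1,-4,-0.3,-4,0,0,0,1,-10,-0.7,-10,0,0,0,1,-16,-1.1,-16,0,0,0,1,-22,-1.6,-22,0,0,0,1,-30,-2.1,-30,0,0,0,1,-37,-2.6,-37,0,0,0,1,-42,-3,-42,0,0,0,1,-44.4,-3.1,-44.5,0,0,0,1,-44.4,-3.1,-44.5,0,0,0],
)

```text
t: 44.68
eef_pos: [0.5812, 0.3607, 0.0567]
ee_rot: [179.9, 45.1, -176.1]
ft_force: [-0.3, 0.4, -0.9]
grip_width: 0.0079
grip_force: 40.0
```

Emit:
drive_tool(
  commands=[0.57,0,0,0,0,0,0,0.57,0,0,0,0,0,0,0.57,0,0,0,0,0,0,0.57,0,0,0,0,0,0,0.57,-8,-0.6,8,0,0,0,0.57,-18,-1.3,18,0,0,0,0.57,-35,-2.4,35,0,0,0,0.57,-55,-4,55,0,0,0,0.57,-65,-4.5,75,0,0,0,0.57,-65,-4.5,105,0,0,0,0.57,-65,-4.5,115,0,0,0,0.57,-65,-4.5,115,0,0,0],
)

```text
t: 45.68
eef_pos: [0.5179, 0.3578, 0.1773]
ee_rot: [179.6, 45.5, -176.2]
ft_force: [-0.4, -0.1, -1.0]
grip_width: 0.0197
grip_force: 0.0
```

```bash
cat > chk.py <<'E'
from rk import *
from balls import *
s=sync(); print('t',s['t'],np.round(s['q'],0),s['eef_pos'],s['ee_rot'])
for n in ('wrist','scene','side'):
    p,d,C=snap(n,'chk_%s.png'%n); Pc=cloud(d,C)
    for c,X,e in get('stem1',n,Pc,6,.25):
        L=(X-RO)@RR.as_matrix(); 
        if np.median(L[:,1])<-.1: continue
        u=(L[:,0]+L[:,2])/2**.5*1e3; nn=(L[:,2]-L[:,0])/2**.5*1e3
        print(n,round(c,2),len(X),'u %.0f..%.0f (home end 118)'%(np.percentile(u,1),np.percentile(u,99)),'n max %.1f (home 45)'%np.percentile(nn,98),'y %.1f'%(np.median(L[:,1])*1e3))
    B=balls(Pc,np.array([.34,-.1,.018]),np.array([.52,.1,.045]))
    for o in B[:6]:
        if o[4]<.0017 and abs(o[2][2]-.02)<.003: print('  ball',n,o[1],o[2].round(4))
E
python3 chk.py
```

```text
t 45.6833 [ -6.  28. -62. 127.  93.  59. -35.] [0.51792216 0.35775119 0.17729967] [ 179.64897137   45.54086063 -176.23807596]
wrist 0.75 1488 u 10..115 (home end 118) n max 45.1 (home 45) y 69.3
  ball scene 45 [ 0.3997 -0.0517  0.0218]
  ball scene 45 [ 0.3827 -0.0274  0.0207]
  ball scene 42 [0.3971 0.0287 0.021 ]
  ball scene 33 [0.3808 0.0501 0.0209]
  ball side 69 [ 0.404  -0.0544  0.0188]
  ball side 68 [ 0.385  -0.0297  0.0185]
  ball side 57 [0.403  0.0254 0.0185]
  ball side 54 [0.3841 0.049  0.0189]
```

```bash
python3 - <<'E'
from rk import *
from sim import go
q=np.array(sync()['q']); D=R.from_euler('xyz',[180,0,90],degrees=True); p0,r0=load()
w=(D*r0.inv()).as_rotvec()
for via,fr in (((.56,.22,.34),.5),((.56,.22,.34),.7),((.6,.15,.36),.7)):
    q1,n,e=go(q,np.array(via),R.from_rotvec(w*fr)*r0); q2,n2,e2=go(q1,np.array([.385,-.0015,.10]),D); q3,n3,e3=go(q2,np.array([.385,-.0015,-.016]),D); print(via,fr,n,round(e,4),q1.round(0),n2,round(e2,4),q2.round(0),round(e3,4),q3.round(0))
T=(np.array([.56,.22,.34]),R.from_rotvec(w*.6)*r0); print(delta(*T)); rows(*T,13,.57); save(*T); T=(np.array([.385,-.0015,.10]),D);print(delta(*T)); rows(*T,14,.65)
E
```

```text
(0.56, 0.22, 0.34) 0.5 9 0.0 [ 25.  16. -74. 103.  42.  68. -17.] 11 0.0 [ 54.  17. -65. 130.  23.  45. -27.] 0.0001 [ 36.  30. -45. 135.  45.  30. -46.]
(0.56, 0.22, 0.34) 0.7 12 0.0 [ 21.  22. -69.  95.  36.  76. -29.] 11 0.0 [ 54.  17. -65. 130.  23.  45. -27.] 0.0001 [ 36.  30. -45. 135.  45.  30. -46.]
(0.6, 0.15, 0.36) 0.7 12 0.0 [ 28.  22. -69.  92.  35.  76. -19.] 11 0.0 [ 54.  17. -65. 130.  23.  45. -27.] 0.0001 [ 36.  30. -45. 135.  45.  30. -46.]
[42.9, -135.4, 168.4, 20.6, 22.1, -53.1]
0.57, 0.6, -2.0, 2.4, 0.3, 0.3, -0.8, 0.57, 2.5, -7.8, 9.6, 1.2, 1.3, -3.0, 0.57, 5.4, -17.0, 21.2, 2.6, 2.8, -6.7, 0.57, 9.3, -29.2, 36.4, 4.4, 4.8, -11.5, 0.57, 13.9, -43.7, 54.4, 6.6, 7.1, -17.1, 0.57, 18.9, -59.5, 74.1, 9.0, 9.7, -23.4, 0.57, 24.1, -75.9, 94.4, 11.5, 12.4, -29.8, 0.57, 29.1, -91.7, 114.1, 13.9, 15.0, -36.0, 0.57, 33.7, -106.2, 132.1, 16.1, 17.3, -41.7, 0.57, 37.5, -118.4, 147.3, 18.0, 19.3, -46.4, 0.57, 40.5, -127.7, 158.8, 19.4, 20.8, -50.1, 0.57, 42.3, -133.5, 166.0, 20.3, 21.8, -52.4, 0.57, 42.9, -135.4, 168.4, 20.6, 22.1, -53.1
[-175.0, -221.5, -240.0, 13.7, 14.7, -35.4]
0.65, -2.2, -2.8, -3.0, 0.2, 0.2, -0.4, 0.65, -8.7, -11.0, -11.9, 0.7, 0.7, -1.8, 0.65, -19.1, -24.2, -26.2, 1.5, 1.6, -3.9, 0.65, -32.9, -41.7, -45.2, 2.6, 2.8, -6.7, 0.65, -49.5, -62.7, -67.9, 3.9, 4.2, -10.0, 0.65, -68.0, -86.1, -93.3, 5.3, 5.7, -13.8, 0.65, -87.5, -110.7, -120.0, 6.9, 7.4, -17.7, 0.65, -107.0, -135.4, -146.7, 8.4, 9.0, -21.6, 0.65, -125.5, -158.8, -172.1, 9.8, 10.6, -25.4, 0.65, -142.1, -179.8, -194.8, 11.1, 12.0, -28.7, 0.65, -155.9, -197.3, -213.8, 12.2, 13.1, -31.6, 0.65, -166.3, -210.5, -228.1, 13.0, 14.0, -33.7, 0.65, -172.8, -218.7, -237.0, 13.5, 14.5, -35.0, 0.65, -175.0, -221.5, -240.0, 13.7, 14.7, -35.4
```

Emit:
drive_tool(
  commands=[0.57,2.5,-7.8,9.6,1.2,1.3,-3,0.57,5.4,-17,21.2,2.6,2.8,-6.7,0.57,9.3,-29.2,36.4,4.4,4.8,-11.5,0.57,13.9,-43.7,54.4,6.6,7.1,-17.1,0.57,18.9,-59.5,74.1,9,9.7,-23.4,0.57,24.1,-75.9,94.4,11.5,12.4,-29.8,0.57,29.1,-91.7,114.1,13.9,15,-36,0.57,33.7,-106.2,132.1,16.1,17.3,-41.7,0.57,37.5,-118.4,147.3,18,19.3,-46.4,0.57,40.5,-127.7,158.8,19.4,20.8,-50.1,0.57,42.9,-135.4,168.4,20.6,22.1,-53.1,0.57,42.9,-135.4,168.4,20.6,22.1,-53.1,0.57,42.9,-135.4,168.4,20.6,22.1,-53.1],
)

```text
t: 47.07
eef_pos: [0.5607, 0.2201, 0.3402]
ee_rot: [170.0, 17.2, 124.2]
ft_force: [-0.5, 0.5, -0.3]
grip_width: 0.0192
grip_force: 0.0
```

Emit:
drive_tool(
  commands=[0.65,-8.7,-11,-11.9,0.7,0.7,-1.8,0.65,-19.1,-24.2,-26.2,1.5,1.6,-3.9,0.65,-32.9,-41.7,-45.2,2.6,2.8,-6.7,0.65,-49.5,-62.7,-67.9,3.9,4.2,-10,0.65,-68,-86.1,-93.3,5.3,5.7,-13.8,0.65,-87.5,-110.7,-120,6.9,7.4,-17.7,0.65,-107,-135.4,-146.7,8.4,9,-21.6,0.65,-125.5,-158.8,-172.1,9.8,10.6,-25.4,0.65,-142.1,-179.8,-194.8,11.1,12,-28.7,0.65,-155.9,-197.3,-213.8,12.2,13.1,-31.6,0.65,-166.3,-210.5,-228.1,13,14,-33.7,0.65,-175,-221.5,-240,13.7,14.7,-35.4,0.65,-175,-221.5,-240,13.7,14.7,-35.4,0.65,-175,-221.5,-240,13.7,14.7,-35.4,0.65,-175,-221.5,-240,13.7,14.7,-35.4],
)

```text
t: 48.32
eef_pos: [0.3867, 0.0006, 0.1019]
ee_rot: [179.8, 0.1, 90.1]
ft_force: [0.3, 0.1, 0.3]
grip_width: 0.0161
grip_force: 0.0
```

```bash
python3 - <<'E'
from k import *
s=sync(); D=R.from_euler('xyz',[180,0,90],degrees=True); print(s['eef_pos'],s['ee_rot'],np.round(s['q'],0)); print(delta(np.array([.385,-.0015,-.016]),D))
E
```

```text
[0.38668661 0.00055865 0.10186846] [1.79787071e+02 5.35314169e-02 9.01432574e+01] [ 53.  18. -63. 129.  22.  45. -25.]
[-1.7, -2.1, -117.9, 0.1, 0.2, -0.1]
```

Emit:
drive_tool(
  commands=[0.65,0,0,-30,0,0,0,0.65,0,0,-60,0,0,0,0.65,0,0,-80,0,0,0,0.65,0,0,-92,0,0,0,0.65,0,0,-102,0,0,0,0.65,0,0,-110,0,0,0,0.65,0,0,-116,0,0,0,0.65,0,0,-116,0,0,0],
  squeeze=30,
)

```text
t: 48.98
eef_pos: [0.3865, 0.0005, -0.0148]
ee_rot: [179.8, 0.1, 90.1]
ft_force: [0.7, 0.4, 0.6]
grip_width: 0.016
grip_force: 0.0
```

Emit:
drive_tool(
  commands=[1,0,0,0,0,0,0,1,0,0,0,0,0,0,1,0,0,0,0,0,0,1,0,0,0,0,0,0,1,0,0,0,0,0,0],
)

```text
t: 49.4
eef_pos: [0.3862, -0.0007, -0.0143]
ee_rot: [179.8, 0.1, 90.0]
ft_force: [-0.3, 0.8, 2.7]
grip_width: 0.0079
grip_force: 30.0
```

Emit:
drive_tool(
  commands=[1,0,0,8,0,0,0,1,0,0,25,0,0,0,1,0,0,50,0,0,0,1,4,0,80,0,0,0,1,12,0,115,0,0,0,1,22,0,150,0,0,0,1,33,0,190,0,0,0,1,43,0,225,0,0,0,1,43,0,250,0,0,0,1,43,0,250,0,0,0],
  squeeze=40,
)

```text
t: 50.23
eef_pos: [0.432, -0.0006, 0.2397]
ee_rot: [179.5, 0.2, 90.0]
ft_force: [0.4, 0.6, -0.9]
grip_width: 0.0073
grip_force: 40.0
```

```bash
python3 p2.py 2 12 .58 .05 .36 .3
```

```text
via 6 0.0 [ 47.  15. -74.  98.  28.  70.  -6.] [0.58 0.05 0.36] [148.0, 50.6, 120.3, -10.3, -10.8, 26.6]
1, 3.0, 1.0, 2.4, -0.2, -0.2, 0.5, 1, 11.7, 4.0, 9.6, -0.8, -0.9, 2.1, 1, 25.5, 8.7, 20.8, -1.8, -1.9, 4.6, 1, 43.3, 14.8, 35.2, -3.0, -3.2, 7.8, 1, 63.5, 21.7, 51.6, -4.4, -4.6, 11.4, 1, 84.5, 28.9, 68.7, -5.9, -6.2, 15.2, 1, 104.7, 35.8, 85.2, -7.3, -7.7, 18.8, 1, 122.5, 41.9, 99.6, -8.6, -9.0, 22.0, 1, 136.2, 46.6, 110.8, -9.5, -10.0, 24.5, 1, 145.0, 49.6, 117.9, -10.1, -10.6, 26.0, 1, 148.0, 50.6, 120.3, -10.3, -10.8, 26.6
pre 12 0.0 [  0.  31. -54. 130. 105.  51. -37.] [0.582 0.313 0.148] [2.0, 263.1, -212.0, -24.1, -25.3, 62.0]
1, 0.0, 1.6, -1.3, -0.1, -0.2, 0.4, 1, 0.0, 6.4, -5.2, -0.6, -0.6, 1.5, 1, 0.1, 14.3, -11.6, -1.3, -1.4, 3.4, 1, 0.2, 25.1, -20.2, -2.3, -2.4, 5.9, 1, 0.3, 38.5, -31.0, -3.5, -3.7, 9.1, 1, 0.4, 54.2, -43.7, -5.0, -5.2, 12.8, 1, 0.5, 71.8, -57.9, -6.6, -6.9, 16.9, 1, 0.7, 90.9, -73.2, -8.3, -8.7, 21.4, 1, 0.8, 111.0, -89.4, -10.2, -10.7, 26.1, 1, 1.0, 131.6, -106.0, -12.1, -12.6, 31.0, 1, 1.1, 152.1, -122.6, -13.9, -14.6, 35.8, 1, 1.3, 172.2, -138.7, -
[... 343 characters left out ...]
-24.1, -25.3, 62.0
mouth 2 0.0 [ -1.  39. -49. 126. 113.  52. -39.] [0.629 0.316 0.101] [46.9, 3.3, -47.0, 0.0, 0.0, 0.0]
1, 4.5, 0.3, -4.5, 0.0, 0.0, 0.0, 1, 16.2, 1.1, -16.2, 0.0, 0.0, 0.0, 1, 30.7, 2.1, -30.8, 0.0, 0.0, 0.0, 1, 42.4, 3.0, -42.5, 0.0, 0.0, 0.0, 1, 46.9, 3.3, -47.0, 0.0, 0.0, 0.0
ins 2 0.0 [ -4.  44. -48. 131. 119.  59. -49.] [0.584 0.313 0.056] [-44.4, -3.1, -44.5, 0.0, 0.0, 0.0]
1, -1.7, -0.1, -1.7, 0.0, 0.0, 0.0, 1, -6.5, -0.5, -6.5, 0.0, 0.0, 0.0, 1, -13.7, -1.0, -13.8, 0.0, 0.0, 0.0, 1, -22.2, -1.6, -22.3, 0.0, 0.0, 0.0, 1, -30.7, -2.1, -30.8, 0.0, 0.0, 0.0, 1, -37.9, -2.7, -38.0, 0.0, 0.0, 0.0, 1, -42.7, -3.0, -42.9, 0.0, 0.0, 0.0, 1, -44.4, -3.1, -44.5, 0.0, 0.0, 0.0
```

Emit:
drive_tool(
  commands=[1,5,2,4,-0.4,-0.4,1,1,14,5,12,-1,-1,2.5,1,25.5,8.7,20.8,-1.8,-1.9,4.6,1,43.3,14.8,35.2,-3,-3.2,7.8,1,63.5,21.7,51.6,-4.4,-4.6,11.4,1,84.5,28.9,68.7,-5.9,-6.2,15.2,1,104.7,35.8,85.2,-7.3,-7.7,18.8,1,122.5,41.9,99.6,-8.6,-9,22,1,136.2,46.6,110.8,-9.5,-10,24.5,1,148,50.6,120.3,-10.3,-10.8,26.6,1,148,50.6,120.3,-10.3,-10.8,26.6],
)

```text
t: 51.15
eef_pos: [0.5786, 0.053, 0.3567]
ee_rot: [171.5, 12.4, 116.2]
ft_force: [-0.5, 0.5, 0.0]
grip_width: 0.0077
grip_force: 40.0
```

Emit:
drive_tool(
  commands=[1,0,6.4,-5.2,-0.6,-0.6,1.5,1,0.1,14.3,-11.6,-1.3,-1.4,3.4,1,0.2,25.1,-20.2,-2.3,-2.4,5.9,1,0.3,38.5,-31,-3.5,-3.7,9.1,1,0.4,54.2,-43.7,-5,-5.2,12.8,1,0.5,71.8,-57.9,-6.6,-6.9,16.9,1,0.7,90.9,-73.2,-8.3,-8.7,21.4,1,0.8,111,-89.4,-10.2,-10.7,26.1,1,1,131.6,-106,-12.1,-12.6,31,1,1.1,152.1,-122.6,-13.9,-14.6,35.8,1,1.3,172.2,-138.7,-15.8,-16.6,40.6,1,1.4,191.3,-154.1,-17.5,-18.4,45.1,1,1.6,208.9,-168.3,-19.2,-20.1,49.2,1,1.7,224.6,-180.9,-20.6,-21.6,52.9,1,1.8,238,-191.7,-21.8,-22.9,56.1,1,1.9,248.8,-200.4,-22.8,-23.9,58.6,1,2,257,-207,-23.5,-24.7,60.5,1,2,263.1,-212,-24.1,-25.3,62,1,2,263.1,-212,-24.1,-25.3,62,1,2,263.1,-212,-24.1,-25.3,62],
)

```text
t: 52.82
eef_pos: [0.5765, 0.3126, 0.1417]
ee_rot: [-179.5, 44.6, -175.8]
ft_force: [0.0, -0.1, -0.3]
grip_width: 0.0078
grip_force: 40.0
```

Emit:
drive_tool(
  commands=[1,0,0,0,0,0,0,1,0,0,0,0,0,0],
)

```text
t: 52.98
eef_pos: [0.5785, 0.3124, 0.1438]
ee_rot: [-179.5, 44.8, -176.0]
ft_force: [0.4, -0.4, -1.2]
grip_width: 0.0075
grip_force: 40.0
```

```bash
python3 p3.py 2 12
```

```text
t 52.9833 [ -0.  32. -57. 127. 101.  54. -34.] 0.007506655301710321 [0.57846993 0.31244735 0.14384722] [-179.53497644   44.8085124  -175.97372899]
wrist 0.62 3470 u 75..181 n max 111.6 slope n/u -0.021 y 8.4..36.8
scene 0.64 16 u 102..118 n max 45.6 slope n/u -0.056 y 49.5..70.0
scene 0.53 129 u 89..189 n max 112.4 slope n/u -0.005 y 1.5..34.0
mouth [50.4, 3.9, -42.8, 0.3, -0.2, 0.3]
ins [-44.4, -3.1, -44.5, 0.0, 0.0, 0.0]
expected (pre) u centre 135, n 100.4
```

Emit:
drive_tool(
  commands=[1,10,1,-8,0.3,-0.2,0.3,1,22,2,-19,0.3,-0.2,0.3,1,36,3,-30,0.3,-0.2,0.3,1,46,4,-38.5,0.3,-0.2,0.3,1,49.5,4.5,-42,0.3,-0.2,0.3,1,49.5,4.5,-42,0.3,-0.2,0.3,1,49.5,4.5,-42,0.3,-0.2,0.3],
)

```text
t: 53.77
eef_pos: [0.6274, 0.3175, 0.1015]
ee_rot: [-179.9, 45.0, -175.9]
ft_force: [-0.9, 0.3, -1.0]
grip_width: 0.0078
grip_force: 40.0
```

Emit:
drive_tool(
  commands=[1,-4,-0.3,-4,0,0,0,1,-10,-0.7,-10,0,0,0,1,-16,-1.1,-16,0,0,0,1,-22,-1.6,-22,0,0,0,1,-30,-2.1,-30,0,0,0,1,-37,-2.6,-37,0,0,0,1,-42,-3,-42,0,0,0,1,-44.4,-3.1,-44.5,0,0,0,1,-44.4,-3.1,-44.5,0,0,0],
)

```text
t: 54.52
eef_pos: [0.5828, 0.3144, 0.0563]
ee_rot: [-179.9, 45.0, -175.8]
ft_force: [-0.4, 0.4, -0.2]
grip_width: 0.0073
grip_force: 40.0
```

Emit:
drive_tool(
  commands=[0.57,0,0,0,0,0,0,0.57,0,0,0,0,0,0,0.57,0,0,0,0,0,0,0.57,0,0,0,0,0,0,0.57,-8,-0.6,8,0,0,0,0.57,-18,-1.3,18,0,0,0,0.57,-35,-2.4,35,0,0,0,0.57,-55,-4,55,0,0,0,0.57,-65,-4.5,75,0,0,0,0.57,-65,-4.5,105,0,0,0,0.57,-65,-4.5,115,0,0,0,0.57,-65,-4.5,115,0,0,0],
)

```text
t: 55.52
eef_pos: [0.5191, 0.3112, 0.1764]
ee_rot: [180.0, 45.4, -175.9]
ft_force: [-0.5, 0.5, 0.4]
grip_width: 0.0197
grip_force: 0.0
```

```bash
python3 chk.py; python3 - <<'E'
from rk import *
D=R.from_euler('xyz',[180,0,90],degrees=True); p0,r0=load(); w=(D*r0.inv()).as_rotvec()
T=(np.array([.56,.22,.34]),R.from_rotvec(w*.6)*r0); print(delta(*T)); save(*T); print(delta(np.array([.40,-.02,.10]),D))
E
```

```text
t 55.5167 [  1.  25. -64. 131.  95.  54. -35.] [0.51912088 0.31120657 0.17637043] [ 179.97168709   45.39186792 -175.90219142]
wrist 0.91 1456 u 10..115 (home end 118) n max 45.1 (home 45) y 22.9
wrist 0.65 1465 u 11..115 (home end 118) n max 45.1 (home 45) y 67.5
scene 0.54 81 u 56..122 (home end 118) n max 45.7 (home 45) y 64.3
scene 0.49 77 u 46..122 (home end 118) n max 44.3 (home 45) y 18.8
  ball scene 44 [ 0.4221 -0.0532  0.0209]
  ball scene 40 [0.4206 0.0263 0.0203]
  ball scene 16 [ 0.4223 -0.0531  0.0198]
side 0.51 41 u 87..116 (home end 118) n max 42.4 (home 45) y 58.9
  ball side 64 [ 0.4247 -0.0541  0.0187]
  ball side 50 [0.4228 0.0244 0.018 ]
[40.9, -91.2, 163.6, 20.7, 22.3, -53.2]
[-160.0, -240.0, -240.0, 13.8, 14.8, -35.5]
```

Emit:
drive_tool(
  commands=[0.57,2,-5,9,1.2,1.3,-3,0.57,5,-12,21,2.6,2.8,-6.7,0.57,9,-20,35,4.4,4.8,-11.5,0.57,13,-30,53,6.6,7.1,-17.1,0.57,18,-41,72,9,9.7,-23.4,0.57,23,-52,92,11.5,12.4,-29.8,0.57,28,-63,111,13.9,15,-36,0.57,32,-73,129,16.1,17.3,-41.7,0.57,36,-81,144,18,19.3,-46.4,0.57,39,-87,155,19.4,20.8,-50.1,0.35,40.9,-91.2,163.6,20.7,22.3,-53.2,0.35,40.9,-91.2,163.6,20.7,22.3,-53.2,0.35,40.9,-91.2,163.6,20.7,22.3,-53.2],
)

```text
t: 56.9
eef_pos: [0.5596, 0.2181, 0.3345]
ee_rot: [170.2, 16.9, 124.4]
ft_force: [-0.5, 0.6, -0.8]
grip_width: 0.0294
grip_force: 0.0
```

Emit:
drive_tool(
  commands=[0.35,-7,-12,-12,0.7,0.7,-1.8,0.35,-15,-27,-26,1.5,1.6,-3.9,0.35,-26,-46,-45,2.6,2.8,-6.7,0.35,-39,-70,-68,3.9,4.2,-10,0.35,-53,-96,-93,5.3,5.7,-13.8,0.35,-68,-123,-120,6.9,7.4,-17.7,0.35,-84,-150,-147,8.4,9,-21.6,0.35,-98,-176,-172,9.8,10.6,-25.4,0.35,-111,-200,-195,11.1,12,-28.7,0.35,-122,-219,-214,12.2,13.1,-31.6,0.35,-130,-234,-228,13,14,-33.7,0.35,-137,-246,-240,13.8,14.8,-35.5,0.35,-137,-246,-240,13.8,14.8,-35.5,0.35,-137,-246,-240,13.8,14.8,-35.5,0.35,-137,-246,-240,13.8,14.8,-35.5],
)

```text
t: 58.15
eef_pos: [0.4234, -0.026, 0.0962]
ee_rot: [180.0, -0.4, 90.1]
ft_force: [0.4, 1.1, 0.6]
grip_width: 0.0296
grip_force: 0.0
```

```bash
python3 - <<'E'
from k import *
s=sync(); D=R.from_euler('xyz',[180,0,90],degrees=True); print(s['eef_pos'],s['ee_rot'],np.round(s['q'],0)); print(delta(np.array([.4229,-.026,-.018]),D))
E
```

```text
[ 0.42338116 -0.02595188  0.09622501] [179.98485266  -0.43052761  90.12696587] [ 52.  23. -60. 124.  27.  47. -25.]
[-0.5, -0.0, -114.2, -0.4, 0.0, -0.1]
```

Emit:
drive_tool(
  commands=[0.35,0,0,-30,0,0,0,0.35,0,0,-60,0,0,0,0.35,0,0,-85,0,0,0,0.35,0,0,-100,0,0,0,0.35,0,0,-108,0,0,0,0.35,0,0,-112,0,0,0,0.35,0,0,-113,0,0,0,0.35,0,0,-113,0,0,0],
  squeeze=30,
)

```text
t: 58.82
eef_pos: [0.4235, -0.0269, -0.0166]
ee_rot: [180.0, -0.4, 90.0]
ft_force: [0.4, 0.9, 0.1]
grip_width: 0.0299
grip_force: 0.0
```

Emit:
drive_tool(
  commands=[1,0,0,0,0,0,0,1,0,0,0,0,0,0,1,0,0,0,0,0,0,1,0,0,0,0,0,0,1,0,0,0,0,0,0,1,0,0,0,0,0,0],
)

```text
t: 59.32
eef_pos: [0.4227, -0.0277, -0.0171]
ee_rot: [-179.9, -0.4, 89.9]
ft_force: [-0.2, -1.7, 4.5]
grip_width: 0.0079
grip_force: 30.0
```

Emit:
drive_tool(
  commands=[1,0,0,8,0,0,0,1,0,0,25,0,0,0,1,0,0,50,0,0,0,1,0,0,80,0,0,0,1,0,5,115,0,0,0,1,2,10,150,0,0,0,1,4,15,190,0,0,0,1,5,20,225,0,0,0,1,6,25,250,0,0,0,1,6,25,250,0,0,0],
  squeeze=40,
)

```text
t: 60.15
eef_pos: [0.4315, -0.0007, 0.2372]
ee_rot: [179.7, -0.3, 90.1]
ft_force: [0.5, -1.2, -0.8]
grip_width: 0.0077
grip_force: 40.0
```

```bash
python3 p2.py 3 12 .58 .05 .36 .3 | grep -E "via|pre|mouth|ins"
```

```text
via 6 0.0 [ 48.  15. -75.  98.  29.  71.  -6.] [0.58 0.05 0.36] [148.5, 50.7, 122.8, -10.4, -11.0, 26.5]
pre 12 0.0 [  8.  28. -55. 133. 109.  47. -38.] [0.585 0.266 0.148] [5.3, 216.2, -212.0, -24.2, -25.7, 61.9]
mouth 2 0.0 [  6.  38. -50. 129. 117.  50. -40.] [0.632 0.27  0.101] [46.9, 3.3, -47.0, 0.0, 0.0, 0.0]
ins 2 0.0 [  3.  43. -49. 135. 124.  57. -49.] [0.588 0.266 0.056] [-44.4, -3.1, -44.5, 0.0, 0.0, 0.0]
```

Emit:
drive_tool(
  commands=[1,5,2,4,-0.4,-0.4,1,1,14,5,12,-1,-1,2.5,1,25.5,8.7,21,-1.8,-1.9,4.6,1,43.3,14.8,36,-3,-3.2,7.8,1,63.5,21.7,53,-4.4,-4.7,11.4,1,84.5,28.9,70,-5.9,-6.2,15.2,1,104.7,35.8,87,-7.3,-7.7,18.8,1,122.5,41.9,102,-8.6,-9.1,22,1,136.2,46.6,113,-9.5,-10.1,24.5,1,148.5,50.7,122.8,-10.4,-11,26.5,1,148.5,50.7,122.8,-10.4,-11,26.5],
)

```text
t: 61.07
eef_pos: [0.5792, 0.0514, 0.3566]
ee_rot: [171.5, 12.1, 116.1]
ft_force: [-0.4, -0.7, -0.3]
grip_width: 0.0078
grip_force: 40.0
```

Emit:
drive_tool(
  commands=[1,0.1,5,-5.2,-0.6,-0.6,1.5,1,0.3,12,-11.6,-1.3,-1.4,3.4,1,0.5,21,-20.2,-2.3,-2.4,5.9,1,0.8,32,-31,-3.5,-3.7,9.1,1,1.1,44.5,-43.7,-5,-5.2,12.8,1,1.4,59,-57.9,-6.6,-6.9,16.9,1,1.8,75,-73.2,-8.3,-8.8,21.4,1,2.2,91,-89.4,-10.2,-10.8,26.1,1,2.6,108,-106,-12.1,-12.8,31,1,3,125,-122.6,-14,-14.8,35.8,1,3.5,141.5,-138.7,-15.8,-16.8,40.6,1,3.9,157,-154.1,-17.6,-18.7,45.1,1,4.2,172,-168.3,-19.2,-20.4,49.2,1,4.5,184.5,-180.9,-20.7,-21.9,52.9,1,4.8,195.5,-191.7,-21.9,-23.2,56.1,1,5,204.5,-200.4,-22.9,-24.3,58.6,1,5.2,211,-207,-23.6,-25.1,60.5,1,5.3,216.2,-212,-24.2,-25.7,61.9,1,5.3,216.2,-212,-24.2,-25.7,61.9,1,5.3,216.2,-212,-24.2,-25.7,61.9],
)

```text
t: 62.73
eef_pos: [0.5804, 0.2641, 0.1416]
ee_rot: [-179.7, 44.6, -176.1]
ft_force: [-0.2, 0.1, -0.6]
grip_width: 0.0075
grip_force: 40.0
```

Emit:
drive_tool(
  commands=[1,0,0,0,0,0,0,1,0,0,0,0,0,0],
)

```text
t: 62.9
eef_pos: [0.5823, 0.2641, 0.1437]
ee_rot: [-179.8, 44.9, -176.2]
ft_force: [0.4, -0.3, -0.5]
grip_width: 0.008
grip_force: 40.0
```

```bash
python3 p3.py 3 12
```

```text
t 62.9 [  7.  30. -58. 130. 105.  50. -34.] 0.007955194003853007 [0.58226081 0.26411777 0.14372928] [-179.77791849   44.85498085 -176.24950413]
wrist 0.97 3395 u 72..177 n max 113.8 slope n/u -0.025 y -38.9..-11.2
scene 0.63 120 u 80..186 n max 114.6 slope n/u -0.007 y -40.9..-13.6
mouth [49.9, 5.4, -42.7, 0.2, -0.1, 0.4]
ins [-44.4, -3.1, -44.5, 0.0, 0.0, 0.0]
expected (pre) u centre 135, n 100.4
```

Emit:
drive_tool(
  commands=[1,10,1,-8,0.2,-0.1,0.4,1,22,2,-19,0.2,-0.1,0.4,1,36,4,-30,0.2,-0.1,0.4,1,46,5,-39,0.2,-0.1,0.4,1,49.9,5.4,-42.7,0.2,-0.1,0.4,1,49.9,5.4,-42.7,0.2,-0.1,0.4,1,49.9,5.4,-42.7,0.2,-0.1,0.4],
)

```text
t: 63.68
eef_pos: [0.6316, 0.27, 0.1006]
ee_rot: [179.9, 44.9, -176.0]
ft_force: [-1.1, -0.1, -1.0]
grip_width: 0.0076
grip_force: 40.0
```

Emit:
drive_tool(
  commands=[1,-4,-0.3,-4,0,0,0,1,-10,-0.7,-10,0,0,0,1,-16,-1.1,-16,0,0,0,1,-22,-1.6,-22,0,0,0,1,-30,-2.1,-30,0,0,0,1,-37,-2.6,-37,0,0,0,1,-41,-2.9,-41,0,0,0,1,-43,-3,-43,0,0,0,1,-43,-3,-43,0,0,0],
)

```text
t: 64.43
eef_pos: [0.5881, 0.267, 0.0568]
ee_rot: [180.0, 44.9, -175.9]
ft_force: [0.1, -0.0, 0.2]
grip_width: 0.0076
grip_force: 40.0
```

Emit:
drive_tool(
  commands=[0.57,0,0,0,0,0,0,0.57,0,0,0,0,0,0,0.57,0,0,0,0,0,0,0.57,0,0,0,0,0,0,0.57,-8,-0.6,8,0,0,0,0.57,-18,-1.3,18,0,0,0,0.57,-35,-2.4,35,0,0,0,0.57,-55,-4,55,0,0,0,0.57,-65,-4.5,75,0,0,0,0.57,-65,-4.5,105,0,0,0,0.57,-65,-4.5,115,0,0,0,0.57,-65,-4.5,115,0,0,0],
)

```text
t: 65.43
eef_pos: [0.5249, 0.2635, 0.177]
ee_rot: [180.0, 45.4, -175.9]
ft_force: [0.5, -0.2, -0.1]
grip_width: 0.0199
grip_force: 0.0
```

```bash
python3 chk.py; python3 - <<'E'
from rk import *
from m import *
for n in ('scene','side'):
    p,d,C=snap(n); P=cloud(d,C)
    for c,X,e in get('scoop',n,P,1):
        B=X[(X[:,2]>.003)&(X[:,2]<.012)&(X[:,0]>.55)&(X[:,0]<.85)]; H=X[(X[:,2]>.1)&(X[:,2]<.2)]; T=X[(X[:,2]>.04)&(X[:,2]<.056)]
        print(n,round(c,2),e,'blade',cv2.minAreaRect(B[:,:2].astype(np.float32)),'handle',np.percentile(H,[2,50,98],axis=0).round(3).tolist(),'back',np.polyfit(T[:,1],T[:,0],1),T.mean(0))
D=R.from_euler('xyz',[180,0,90],degrees=True); p0,r0=load(); w=(D*r0.inv()).as_rotvec()
T=(np.array([.56,.15,.36]),R.from_rotvec(w*.6)*r0); print(delta(*T)); save(*T); print(delta(np.array([.50,-.10,.36]),D))
E
```

```text
t 65.4333 [ 10.  21. -65. 135.  97.  49. -35.] [0.52493781 0.26351516 0.17702409] [ 179.95652449   45.365156   -175.92428433]
wrist 0.98 1511 u 9..115 (home end 118) n max 45.2 (home 45) y 66.2
wrist 0.94 1404 u 10..115 (home end 118) n max 44.9 (home 45) y -24.0
wrist 0.72 1465 u 10..115 (home end 118) n max 44.9 (home 45) y 21.0
wrist 0.37 7343 u 0..101 (home end 118) n max 41.0 (home 45) y 201.6
scene 0.57 53 u 73..124 (home end 118) n max 44.7 (home 45) y 62.7
scene 0.54 94 u 45..123 (home end 118) n max 43.8 (home 45) y -27.8
scene 0.49 2030 u 5..141 (home end 118) n max 60.7 (home 45) y -33.3
scene 0.46 75 u 52..122 (home end 118) n max 45.8 (home 45) y 18.3
side 0.71 1926 u -21..139 (home end 118) n max 57.2 (home 45) y -48.4
side 0.52 74 u 71..119 (home end 118) n max 42.1 (home 45) y -33.0
side 0.4 74 u 22..119 (home end 118) n max 41.4 (home 45) y 15.8
scene 0.78 [235.0, 210.9, 294.5, 257.5] blade ((0.6858715415000916, -0.050667934119701385), (0.15448987483978271, 0.12435731291770935), 79.4544906616211) handle [[0.751, -0.079, 0.103], [0.771, -0.075, 0.141], [0.787, -0.065, 0.153]] back [0.18000618 0.75712959] [ 0.74322728 -0.0772324   0.04668181]
side 0.78 [285.8, 173.9, 347.0, 237.2] blade ((0.6873724460601807, -0.05720210075378418), (0.14717064797878265, 0.11839547753334045), 79.9197998046875) handle [[0.747, -0.081, 0.101], [0.766, -0.077, 0.128], [0.787, -0.064, 0.149]] back [0.17244246 0.75824747] [ 0.74582508 -0.0720379   0.04674689]
[35.1, -113.5, 183.0, 20.7, 22.2, -53.2]
[-60.0, -250.0, 0.0, 13.8, 14.8, -35.5]
```

```bash
cat > sg.py <<'E'
from k import *
from sim import go
def T(o,yaw,back=0):
    P,Q=tcp_from_scoop(np.array(o),Rz(yaw)); return P-back*Q.apply([0,0,1]),Q
E
python3 - <<'E'
from sg import *
q=np.array(sync()['q']); p0,r0=load()
D0=R.from_euler('xyz',[180,0,0],degrees=True); w=(R.from_euler('xyz',[180,0,90],degrees=True)*r0.inv()).as_rotvec()
o=[.6965,-.0557,.003]
for t,A in (('v1',(np.array([.56,.15,.36]),R.from_rotvec(w*.6)*r0)),('v2',(np.array([.60,-.03,.36]),R.from_euler('xyz',[180,0,45],degrees=True))),('v3',(np.array([.70,-.06,.33]),R.from_euler('xyz',[180,0,-10],degrees=True))),('pre',T(o,170,.11)),('grasp',T(o,170)),('lift',T([.6965,-.0557,.012],170)),('move',T([.690,-.004,.012],176))):
    q,n,e=go(q,*A); print(t,A[0].round(3),n,round(e,4),q.round(0),delta(*A)); save(*A)
E
```

```text
v1 [0.56 0.15 0.36] 11 0.0 [ 38.  14. -77. 101.  33.  70. -12.] [36.3, -112.4, 188.2, 20.5, 22.0, -53.2]
v2 [ 0.6  -0.03  0.36] 14 0.0 [ 40.  23. -56.  83.  19.  83. -61.] [40.0, -180.0, 0.0, 19.5, 8.9, -80.0]
v3 [ 0.7  -0.06  0.33] 10 0.0 [  26.   32.  -40.   70.   20.   84. -111.] [100.0, -30.0, -30.0, -0.0, 0.0, -55.0]
pre [ 0.787 -0.072  0.177] 6 0.0 [  13.   65.  -35.   31.   26.  109. -105.] [87.4, -11.7, -153.1, 3.5, 19.7, -0.0]
grasp [ 0.75  -0.065  0.074] 4 0.0 [  17.   63.  -35.   50.   25.   93. -109.] [-37.1, 6.5, -103.4, 0.0, 0.0, 0.0]
lift [ 0.75  -0.065  0.083] 2 0.0 [  17.   62.  -35.   50.   25.   94. -109.] [0.0, 0.0, 9.0, 0.0, 0.0, 0.0]
move [ 0.745 -0.008  0.083] 2 0.0 [  14.   62.  -36.   52.   26.   93. -108.] [-5.8, 57.4, 0.0, 0.0, 0.0, 6.0]
```

Good; go via v1–v3 with repeated-target rows.

Emit:
drive_tool(
  commands=[0.2,4,-11,19,2,2.2,-5.3,0.2,7,-22,38,4.1,4.4,-10.6,0.2,11,-34,56,6.2,6.6,-16,0.2,15,-45,75,8.2,8.8,-21.3,0.2,18,-56,94,10.3,11,-26.6,0.2,22,-67,113,12.3,13.2,-31.9,0.2,25,-79,132,14.4,15.4,-37.2,0.2,29,-90,151,16.4,17.6,-42.6,0.2,33,-101,169,18.5,19.8,-47.9,0.2,36.3,-112.4,188.2,20.5,22,-53.2,0.2,36.3,-112.4,188.2,20.5,22,-53.2,0.2,36.3,-112.4,188.2,20.5,22,-53.2],
)

```text
t: 66.93
eef_pos: [0.5617, 0.1492, 0.3613]
ee_rot: [170.0, 17.1, 124.2]
ft_force: [0.3, -0.1, -0.5]
grip_width: 0.0367
grip_force: 0.0
```

Emit:
drive_tool(
  commands=[0.2,3,-14,0,1.5,0.7,-6.2,0.2,6,-28,0,3,1.4,-12.3,0.2,9,-42,0,4.5,2,-18.5,0.2,12,-55,0,6,2.7,-24.6,0.2,15,-69,0,7.5,3.4,-30.8,0.2,18,-83,0,9,4.1,-36.9,0.2,21,-97,0,10.5,4.8,-43,0.2,25,-111,0,12,5.5,-49.2,0.2,28,-125,0,13.5,6.2,-55.4,0.2,31,-138,0,15,6.8,-61.5,0.2,34,-152,0,16.5,7.5,-67.7,0.2,37,-166,0,18,8.2,-73.8,0.2,40,-180,0,19.5,8.9,-80,0.2,40,-180,0,19.5,8.9,-80,0.2,40,-180,0,19.5,8.9,-80],
)

```text
t: 68.18
eef_pos: [0.5996, -0.0307, 0.3591]
ee_rot: [-179.9, 0.2, 45.0]
ft_force: [-1.1, 0.5, -0.4]
grip_width: 0.0367
grip_force: 0.0
```

Emit:
drive_tool(
  commands=[0.2,12,-4,-4,0,0,-6.5,0.2,24,-7,-7,0,0,-13,0.2,36,-11,-11,0,0,-19.5,0.2,48,-14,-14,0,0,-26,0.2,60,-18,-18,0,0,-32.5,0.2,72,-22,-22,0,0,-39,0.2,84,-25,-25,0,0,-45.5,0.2,94,-28,-28,0,0,-51,0.2,100,-30,-30,0,0,-55,0.2,100,-30,-30,0,0,-55,0.2,100,-30,-30,0,0,-55],
)

```text
t: 69.1
eef_pos: [0.6997, -0.0575, 0.3302]
ee_rot: [180.0, 0.1, -9.6]
ft_force: [0.0, 0.9, 0.2]
grip_width: 0.0371
grip_force: 0.0
```

```bash
python3 - <<'E'
from sg import *
from m import *
s=sync(); print(s['t'],s['eef_pos'],s['ee_rot'],np.round(s['q'],0))
for n in ('scene','side'):
    p,d,C=snap(n); P=cloud(d,C)
    for c,X,e in get('scoop',n,P,1):
        B=X[(X[:,2]>.003)&(X[:,2]<.012)&(X[:,0]>.55)&(X[:,0]<.85)]; H=X[(X[:,2]>.1)&(X[:,2]<.2)]
        print(n,round(c,2),'blade',cv2.minAreaRect(B[:,:2].astype(np.float32)),'handle',np.percentile(H,[2,50,98],axis=0).round(3).tolist())
    for c,X,e in get('bin_handle',n,P,1): print('bin top near', np.percentile(X[X[:,0]<.45],[2,50,98],axis=0).round(3).tolist())
o=[.6965,-.0557,.003]
A=T(o,170,.11); print(delta(*A)); save(*A); print(delta(*T(o,170)))
E
```

```text
69.1 [ 0.69968612 -0.05754154  0.330162  ] [ 1.79996209e+02  1.49055968e-01 -9.61658082e+00] [  25.   32.  -37.   70.   19.   84. -109.]
scene 0.94 blade ((0.6850684881210327, -0.055760882794857025), (0.14224742352962494, 0.12460863590240479), 79.91250610351562) handle [[0.75, -0.079, 0.101], [0.771, -0.075, 0.141], [0.787, -0.065, 0.153]]
bin top near [[0.286, -0.399, -0.002], [0.437, -0.328, 0.123], [0.449, -0.233, 0.164]]
side 0.82 blade ((0.6870160102844238, -0.05788038671016693), (0.1453285962343216, 0.11868719756603241), 79.62718200683594) handle [[0.747, -0.082, 0.102], [0.765, -0.077, 0.127], [0.784, -0.066, 0.149]]
bin top near [[0.396, -0.406, 0.113], [0.435, -0.343, 0.138], [0.449, -0.251, 0.161]]
[87.7, -14.2, -153.3, 3.4, 19.6, -0.4]
[-37.1, 6.5, -103.4, 0.0, 0.0, 0.0]
```

Emit:
drive_tool(
  commands=[0.2,15,-3,-25,0.6,3.3,0,0.2,29,-5,-51,1.2,6.6,-0.1,0.2,44,-8,-76,1.8,10,-0.2,0.2,58,-11,-102,2.4,13.2,-0.3,0.2,73,-13,-128,3,16.4,-0.4,0.2,87.7,-16,-153.3,3.4,19.6,-0.4,0.2,87.7,-16,-153.3,3.4,19.6,-0.4,0.2,87.7,-16,-153.3,3.4,19.6,-0.4],
)

```text
t: 70.07
eef_pos: [0.7845, -0.0745, 0.1612]
ee_rot: [179.8, 21.1, -10.3]
ft_force: [-0.2, 0.9, -0.3]
grip_width: 0.0366
grip_force: 0.0
```

Emit:
drive_tool(
  commands=[0.2,-10,2,-28,0,0,0,0.2,-20,4,-56,0,0,0,0.2,-28,5,-80,0,0,0,0.2,-34,6,-96,0,0,0,0.2,-37.1,6.5,-103.4,0,0,0,0.2,-37.1,6.5,-103.4,0,0,0,1,-37.1,6.5,-103.4,0,0,0,1,-37.1,6.5,-103.4,0,0,0,1,-37.1,6.5,-103.4,0,0,0,1,-37.1,6.5,-103.4,0,0,0,1,-37.1,6.5,-103.4,0,0,0,1,-37.1,6.5,-103.4,0,0,0,1,-37.1,6.5,-103.4,0,0,0],
  squeeze=40,
)

```text
t: 71.15
eef_pos: [0.7521, -0.0691, 0.0759]
ee_rot: [179.9, 19.8, -10.4]
ft_force: [0.5, -0.5, 5.6]
grip_width: 0.0144
grip_force: 40.0
```

Emit:
drive_tool(
  commands=[1,0,0,6,0,0,0,1,0,0,12,0,0,0,1,-1,8,12,0,0,0,1,-3,20,12,0,0,0,1,-5,34,12,0,0,0,1,-7,48,12,0,0,0,1,-8,57,12,0,0,0,1,-8,57,12,0,0,0,1,-8,57,6,0,0,0,1,-8,57,1,0,0,0,1,-8,57,-1,0,0,0,1,-8,57,-1,0,0,0],
)

```text
t: 72.15
eef_pos: [0.7437, -0.0132, 0.0755]
ee_rot: [179.9, 19.9, -10.5]
ft_force: [0.5, 1.2, 8.8]
grip_width: 0.014
grip_force: 40.0
```

Emit:
drive_tool(
  commands=[0.2,0,0,0,0,0,0,0.2,0,0,0,0,0,0,0.2,0,0,0,0,0,0,0.2,0,0,0,0,0,0,0.2,10,-2,27,0,0,0,0.2,20,-4,55,0,0,0,0.2,30,-5,82,0,0,0,0.2,38,-6.5,104,0,0,0,0.2,38,-6.5,140,0,0,0,0.2,30,-10,180,0,-5,0,0.2,10,-10,210,0,-10,0,0.2,-20,-10,230,0,-15,0,0.2,-50,-10,240,0,-20,0,0.2,-50,-10,240,0,-20,0],
)

```text
t: 73.32
eef_pos: [0.6859, -0.0216, 0.3144]
ee_rot: [-176.8, 0.2, -9.6]
ft_force: [1.7, 0.5, 0.2]
grip_width: 0.037
grip_force: 0.0
```

```bash
python3 - <<'E'
from sg import *
from m import *
s=sync(); print(s['t'],s['eef_pos'],s['ee_rot'],np.round(s['q'],0))
for n in ('scene','side'):
    p,d,C=snap(n); P=cloud(d,C)
    for c,X,e in get('scoop',n,P,1):
        B=X[(X[:,2]>.003)&(X[:,2]<.012)&(X[:,0]>.55)&(X[:,0]<.85)]
        print(n,round(c,2),'blade',cv2.minAreaRect(B[:,:2].astype(np.float32)),B[:,2].mean())
# bin: push down at the near wall/handle
q=np.array(s['q'])
d=RB.apply([-.280,0,.018]); print('handle tipped',HINGE+d)
Db=R.from_euler('xyz',[180,0,90+BY],degrees=True)
p0,r0=load()
for t,A in (('v1',(np.array([.60,-.10,.36]),R.from_euler('xyz',[180,0,40],degrees=True))),('v2',(np.array([.45,-.28,.34]),Db)),('a',(np.array([HINGE[0]+d[0],HINGE[1]+d[1],.20]),Db)),('b',(np.array([.365,-.316,.02]),Db))):
    q,n,e=go(q,*A); print(t,A[0].round(3),n,round(e,4),q.round(0),delta(*A)); save(*A)
E
```

```text
73.3167 [ 0.68594136 -0.02157016  0.31440997] [-176.82897401    0.245114     -9.62540011] [  26.   31.  -39.   74.   16.   80. -111.]
scene 0.77 blade ((0.6773678064346313, 0.0008073821663856506), (0.14581164717674255, 0.12538854777812958), 79.6839370727539) 0.00674005851148416
side 0.77 blade ((0.6785622239112854, -0.0019496753811836243), (0.14865624904632568, 0.1200985312461853), 80.41920471191406) 0.004937892295892771
handle tipped [ 0.40058456 -0.31877405  0.15685639]
v1 [ 0.6  -0.1   0.36] 9 0.0 [ 44.  24. -53.  82.  19.  84. -59.] [-85.9, -78.4, 45.6, -3.1, -1.1, 49.6]
v2 [ 0.45 -0.28  0.34] 8 0.0 [ 84.  19. -70.  95.  18.  79.   6.] [-150.0, -180.0, -20.0, -0.0, 0.0, 44.6]
a [ 0.401 -0.319  0.2  ] 5 0.0 [ 88.  24. -66. 109.  25.  63.   7.] [-49.4, -38.8, -140.0, 0.0, 0.0, 0.0]
b [ 0.365 -0.316  0.02 ] 6 0.0 [ 79.  35. -52. 122.  42.  43.  -5.] [-35.6, 2.8, -180.0, 0.0, 0.0, 0.0]
```

```bash
cat > bn.py <<'E'
from k import *
from sim import go
Db=R.from_euler('xyz',[180,0,90+BY],degrees=True)
def at(phi,back=0.):  # gripping bar, bar 40.5 mm behind TCP
    Q=Rz(BY)*Ry(phi)*Rz(-BY)*Db
    bar=HINGE+(Rz(BY)*Ry(phi)).apply([-.280,0,.018])
    return bar+(.0405-back)*Q.apply([0,0,1]),Q
E
python3 - <<'E'
from bn import *
s=sync(); q=np.array(s['q'])
seq=[('v1',(np.array([.60,-.10,.36]),R.from_euler('xyz',[180,0,40],degrees=True))),('v2',(np.array([.47,-.28,.34]),Db)),('pre',at(26.9,.1)),('on',at(26.9)),('15',at(15)),('0',at(0)),('-.5',at(-.5)),('up',at(0,.12))]
for t,A in seq:
    q,n,e=go(q,*A); print(t,A[0].round(4),n,round(e,4),q.round(0),delta(*A)); save(*A)
save(*at(26.9))
for ph in (24.5,22,19.5,17,14.5,12,9.5,7,4.5,2,.5,-.5): print(ph,delta(*at(ph)))
E
```

```text
v1 [ 0.6  -0.1   0.36] 9 0.0 [ 44.  24. -53.  82.  19.  84. -59.] [-93.4, -76.2, 46.0, -3.3, -1.1, 49.9]
v2 [ 0.47 -0.28  0.34] 8 0.0001 [ 81.  21. -69.  93.  20.  80.   4.] [-130.0, -180.0, -20.0, -0.0, 0.0, 44.6]
pre [ 0.4273 -0.3213  0.2098] 5 0.0 [ 61.  43. -55.  85.  34.  98.  -4.] [-42.7, -41.3, -130.2, 2.5, 26.8, -0.0]
on [ 0.3823 -0.317   0.1206] 3 0.0 [ 64.  45. -53.  96.  37.  87.  -7.] [-45.0, 4.3, -89.2, 0.0, 0.0, 0.0]
15 [ 0.3659 -0.3155  0.0647] 2 0.0 [ 74.  42. -57. 109.  41.  69.  -9.] [-16.3, 1.5, -55.9, -1.1, -11.8, -0.0]
0 [ 0.3622 -0.3151 -0.0085] 3 0.0 [ 83.  42. -57. 123.  53.  45. -15.] [-3.7, 0.3, -73.2, -1.4, -14.9, 0.0]
-.5 [ 0.3624 -0.3152 -0.0109] 2 0.0 [ 83.  42. -57. 123.  54.  44. -15.] [0.2, -0.0, -2.4, -0.0, -0.5, 0.0]
up [ 0.3622 -0.3151  0.1115] 4 0.0 [ 93.  33. -71. 119.  38.  56.  -4.] [-0.2, 0.0, 122.4, 0.0, 0.5, -0.0]
24.5 [-4.2, 0.4, -11.0, -0.2, -2.4, 0.0]
22 [-8.1, 0.8, -22.6, -0.5, -4.9, -0.0]
19.5 [-11.5, 1.1, -34.4, -0.7, -7.4, 0.0]
17 [-14.4, 1.4, -46.3, -0.9, -9.9, 0.0]
14.5 [-16.8, 1.6, -58.3, -1.2, -12.3, -0.0]
12 [-18.6, 1.8, -70.4, -1.4, -14.8, 0.0]
9.5 [-19.9, 1.9, -82.6, -1.6, -17.3, 0.0]
7 [-20.7, 2.0, -94.8, -1.9, -19.8, 0.0]
4.5 [-20.9, 2.0, -107.1, -2.1, -22.3, -0.0]
2 [-20.6, 2.0, -119.3, -2.3, -24.8, 0.0]
0.5 [-20.2, 1.9, -126.7, -2.5, -26.3, 0.0]
-0.5 [-19.8, 1.9, -131.6, -2.6, -27.3, 0.0]
```

Emit:
drive_tool(
  commands=[0.3,-13,-10,6,-0.4,-0.1,6.2,0.3,-24,-19,12,-0.8,-0.3,12.5,0.3,-35,-29,17,-1.2,-0.4,18.7,0.3,-47,-38,23,-1.6,-0.5,25,0.3,-58,-48,29,-2,-0.7,31,0.3,-70,-57,35,-2.5,-0.8,37.4,0.3,-82,-67,40,-2.9,-1,43.6,0.3,-93.4,-76.2,46,-3.3,-1.1,49.9,0.3,-93.4,-76.2,46,-3.3,-1.1,49.9,0.3,-93.4,-76.2,46,-3.3,-1.1,49.9],
)

```text
t: 74.35
eef_pos: [0.6012, -0.0996, 0.3589]
ee_rot: [-179.9, -0.0, 39.9]
ft_force: [1.0, 0.6, -0.2]
grip_width: 0.0325
grip_force: 0.0
```

Emit:
drive_tool(
  commands=[0.3,-16,-22,-3,0,0,5.6,0.3,-32,-45,-5,0,0,11.2,0.3,-49,-67,-8,0,0,16.7,0.3,-65,-90,-10,0,0,22.3,0.3,-81,-112,-12,0,0,27.9,0.3,-97,-135,-15,0,0,33.5,0.3,-114,-157,-18,0,0,39,0.3,-130,-180,-20,0,0,44.6,0.3,-130,-180,-20,0,0,44.6,0.3,-138,-188,-46,0.5,5.4,44.6,0.3,-138,-188,-46,0.5,5.4,44.6],
)

```text
t: 75.27
eef_pos: [0.4613, -0.2868, 0.3086]
ee_rot: [-174.7, 1.8, 84.7]
ft_force: [-0.6, 0.5, -1.7]
grip_width: 0.0322
grip_force: 0.0
```

```bash
python3 - <<'E'
from bn import *
s=sync(); print(s['t'],s['eef_pos'],s['ee_rot'],np.round(s['q'],0))
A=at(26.9,.1); print(delta(*A)); rows(*A,8,.3); save(*A); print(delta(*at(26.9)))
E
```

```text
75.2667 [ 0.46127004 -0.28676728  0.30855222] [-174.69142522    1.83238818   84.65861022] [ 69.  22. -56.  92.  21.  81.   5.]
[-34.0, -34.5, -98.8, 3.8, 21.3, -0.4]
0.3, -1.3, -1.3, -3.8, 0.1, 0.8, -0.0, 0.3, -5.0, -5.1, -14.5, 0.6, 3.1, -0.1, 0.3, -10.5, -10.7, -30.5, 1.2, 6.6, -0.1, 0.3, -17.0, -17.3, -49.4, 1.9, 10.7, -0.2, 0.3, -23.5, -23.9, -68.3, 2.6, 14.7, -0.3, 0.3, -29.0, -29.5, -84.3, 3.3, 18.2, -0.3, 0.3, -32.7, -33.2, -95.0, 3.7, 20.5, -0.4, 0.3, -34.0, -34.5, -98.8, 3.8, 21.3, -0.4
[-45.0, 4.3, -89.2, 0.0, 0.0, 0.0]
```

Emit:
drive_tool(
  commands=[0.3,-5,-5.1,-14.5,0.6,3.1,-0.1,0.3,-10.5,-10.7,-30.5,1.2,6.6,-0.1,0.3,-17,-17.3,-49.4,1.9,10.7,-0.2,0.3,-23.5,-23.9,-68.3,2.6,14.7,-0.3,0.3,-29,-29.5,-84.3,3.3,18.2,-0.3,0.3,-34,-34.5,-98.8,3.8,21.3,-0.4,0.3,-34,-34.5,-98.8,3.8,21.3,-0.4,0.3,-34,-34.5,-98.8,3.8,21.3,-0.4,0.3,-34,-34.5,-98.8,3.8,21.3,-0.4],
)

```text
t: 76.02
eef_pos: [0.4291, -0.3201, 0.215]
ee_rot: [-153.7, 0.1, 84.9]
ft_force: [0.8, 0.8, 0.5]
grip_width: 0.032
grip_force: 0.0
```

```bash
python3 - <<'E'
from bn import *
s=sync(); print(s['t'],s['eef_pos'],s['ee_rot'],np.round(s['q'],0))
print(delta(*at(26.9,.1)),delta(*at(26.9)))
E
```

```text
76.0167 [ 0.42913746 -0.32011184  0.21499747] [-1.53686708e+02  1.12518576e-01  8.48779423e+01] [ 57.  40. -47.  83.  30.  96.   1.]
[-1.8, -1.2, -5.2, 0.2, 0.6, -0.3] [-46.9, 3.1, -94.4, 0.2, 0.6, -0.3]
```

Slide down onto the bar, grip, and take it down the arc.

Emit:
drive_tool(
  commands=[0.3,-12,0,-25,0.2,0.6,-0.3,0.3,-23,1,-47,0.2,0.6,-0.3,0.3,-34,2,-68,0.2,0.6,-0.3,0.3,-41,2.7,-83,0.2,0.6,-0.3,0.3,-46,3.1,-92,0.2,0.6,-0.3,0.3,-46,3.1,-92,0.2,0.6,-0.3,0.3,-46,3.1,-92,0.2,0.6,-0.3,1,-46,3.1,-92,0.2,0.6,-0.3,1,-46,3.1,-92,0.2,0.6,-0.3,1,-46,3.1,-92,0.2,0.6,-0.3,1,-46,3.1,-92,0.2,0.6,-0.3,1,-46,3.1,-92,0.2,0.6,-0.3],
  squeeze=50,
)

```text
t: 77.02
eef_pos: [0.3824, -0.3182, 0.1229]
ee_rot: [-153.0, 0.1, 84.6]
ft_force: [1.4, -0.7, 2.7]
grip_width: 0.0088
grip_force: 50.0
```

Emit:
drive_tool(
  commands=[1,-4.2,0.4,-11,-0.2,-2.4,0,1,-8.1,0.8,-22.6,-0.5,-4.9,0,1,-11.5,1.1,-34.4,-0.7,-7.4,0,1,-14.4,1.4,-46.3,-0.9,-9.9,0,1,-16.8,1.6,-58.3,-1.2,-12.3,0,1,-18.6,1.8,-70.4,-1.4,-14.8,0,1,-19.9,1.9,-82.6,-1.6,-17.3,0,1,-20.7,2,-94.8,-1.9,-19.8,0,1,-20.9,2,-107.1,-2.1,-22.3,0,1,-20.6,2,-119.3,-2.3,-24.8,0,1,-20.2,1.9,-126.7,-2.5,-26.3,0,1,-20,1.9,-131,-2.5,-26.9,0,1,-20,1.9,-133,-2.5,-26.9,0,1,-20,1.9,-133,-2.5,-26.9,0,1,-20,1.9,-133,-2.5,-26.9,0],
)

```text
t: 78.27
eef_pos: [0.3612, -0.317, -0.0079]
ee_rot: [-179.8, 0.2, 84.6]
ft_force: [-9.4, 4.9, 35.7]
grip_width: 0.0084
grip_force: 50.0
```

Emit:
drive_tool(
  commands=[1,0,0,2,0,0,0,0.3,0,0,2,0,0,0,0.3,0,0,2,0,0,0,0.3,0,0,2,0,0,0,0.3,0,0,2,0,0,0,0.3,0,0,20,0,0,0,0.3,0,0,50,0,0,0,0.3,0,0,85,0,0,0,0.3,0,0,120,0,0,0,0.3,20,20,150,0,0,0,0.3,40,50,190,0,0,0,0.3,60,80,230,0,0,0,0.3,60,80,250,0,0,0,0.3,60,80,250,0,0,0],
)

```text
t: 79.43
eef_pos: [0.4282, -0.233, 0.2459]
ee_rot: [179.5, 0.2, 85.0]
ft_force: [1.4, -0.5, 0.7]
grip_width: 0.032
grip_force: 0.0
```

```bash
python3 chk.py; python3 - <<'E'
from m import *
import k
for n in ('scene','side'):
    p,d,C=snap(n,'end_%s.png'%n); P=cloud(d,C); X=P.reshape(-1,3); X=X[~np.isnan(X[:,0])]
    f=X[(X[:,0]>.44)&(X[:,0]<.6)&(X[:,1]>-.38)&(X[:,1]<-.29)&(X[:,2]<.1)]; A=np.c_[f[:,:2],np.ones(len(f))]; c=np.linalg.lstsq(A,f[:,2],rcond=None)[0]; print(n,'bin floor slope',c.round(4),np.median(f[:,2]))
    for c,Y,e in get('scoop',n,P,1):
        B=Y[(Y[:,2]>.003)&(Y[:,2]<.012)&(Y[:,0]>.55)&(Y[:,0]<.85)]; print('scoop',cv2.minAreaRect(B[:,:2].astype(np.float32)))
    for qn in ('polish','varnish','finial','jar','carton'):
        for c,Y,e in get(qn,n,P,1): print(qn,round(c,2),np.median(Y,0).round(3))
E
```

```text
t 79.4333 [ 83.  17. -68. 108.  18.  66.   4.] [ 0.42822729 -0.23295223  0.24592233] [1.79496771e+02 1.71074377e-01 8.49607731e+01]
scene 0.54 56 u 61..122 (home end 118) n max 44.2 (home 45) y 63.1
scene 0.44 105 u 27..121 (home end 118) n max 45.8 (home 45) y -26.3
scene 0.41 47 u 79..121 (home end 118) n max 44.3 (home 45) y 17.3
scene bin floor slope [-0.0021  0.0011  0.0203] 0.018812189227230602
scoop ((0.6771446466445923, -0.00043283402919769287), (0.1439441442489624, 0.12109388411045074), 79.80231475830078)
polish 0.61 [0.736 0.31  0.078]
varnish 0.92 [ 0.778 -0.224  0.098]
finial 0.86 [ 0.593 -0.518  0.068]
jar 0.56 [0.756 0.194 0.066]
carton 0.74 [0.558 0.493 0.057]
side bin floor slope [ 0.0012 -0.0016  0.0157] 0.016868851178348687
scoop ((0.6884756088256836, -0.005354456603527069), (0.14495913684368134, 0.13589681684970856), 78.86891174316406)
polish 0.58 [0.726 0.306 0.06 ]
varnish 0.81 [ 0.751 -0.236  0.085]
finial 0.68 [ 0.573 -0.524  0.069]
jar 0.62 [0.75  0.183 0.063]
carton 0.51 [0.509 0.509 0.039]
```

View pics/end_scene.png

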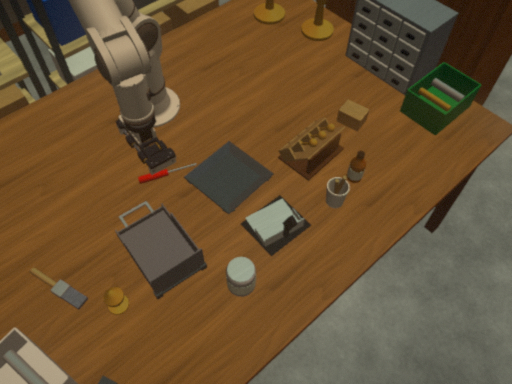

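The picture shows the bin flat and empty (160,250), the scoop on its mat (275,222), three stems in the rack (320,140), and the bystanders unmoved. I am handing in.

```bash
python3 -c "
from plant import robot
print(robot.close_job())"
```

```text
the job is handed in; nothing more can be done
None
```

I handed the job in at about 79 s: the last camera check showed all three stems fully home in rack cells 1–3, the scoop flat on its mat, the bin flat and empty, and the bystanders where they started. `close_job` returned no verdict.

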